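# Find the optical flats among the gauge boxes and lay them out

### The arm

A 6-joint arm with a two-finger parallel gripper is mounted at the origin on a cart in front of the work surface, level with it; the furniture and walls round the work are solid. World frame = base frame: x ahead of the robot, y to its left, z up, the work surface at z = 0. Lengths are in mm, angles in rad, forces in N, time in s.
With the tool pointing down it reaches from about 350 to 875 mm from the base axis. Payload 4.2 kg.
Tool frame: the origin (TCP) lies at the very end of the fingers, on their centre line; the grasp point (between the pads) lies 19 mm behind it; z points along the fingers, y is the direction in which the jaws open and shut (so a half turn about z gives the same grasp; the last joint's range is limited). The gripper opens to 85 mm and grips with 20 to 120 N. Pads are 22 mm wide; open, the fingers measure 114 mm over their backs; the gripper's body (76 mm by 85 mm) begins 54 mm behind the grasp point. The pads swing forward as they close: fully open they stand 13 mm farther back than shut.
Start: joints at [-1.047, 0.385, 0.008, 0, -1.194, -0.259], TCP at [163.589, -603.19, 201.112] pointing down, gripper open.
Joint ranges: [-3.14, 3.14], [-1.21, 2.06], [-1.07, 1.41], [-3.16, 2.05], [-2.99, -0.16], [-3.1, 3.1]. Speed limits (rad/s): [2.79, 2.79, 3.14, 3.14, 3.14, 3.14].

### API

Orientations are given as a unit quaternion [x, y, z, w].
In Python, from bench import read_state, get_image, camera_params, job_done gives the robot as it stands.
- The arm moves only by the tool send_rows, never from a script. Its arguments are lists of equal length, an entry for each row: "translation": the shift along the tool's x, y, z in m, a list of three; "yaw": the turn about the tool's z in degrees; "fingers": the closure in counts, from 0 (fully open) to 255 (shut). A call has 1 to 12 rows; each row is the pose to reach, as a shift and turn from the pose measured when the call began, along the tool's axes at that moment; what a row does not reach only later rows make up. A row lasts 1/10 s, in which the tool goes at most 50 mm and 8.59 degrees, less where a joint would pass 70% of its speed; a pose out of reach is approached as far as the arm can. A call with a gripper value outside its range is refused whole. The fingers move at their own pace and stop on an object; the grip force is fixed at half the most. Time passes only in rows, so rows that repeat a pose let the fingers close. It gives the time, the measured TCP pose, the force and the opening at its end, in the units of the state.
- read_state(): the state, without advancing time (a new reading comes with each control period).
- get_image(name): name is "scene" or "side" or "wrist"; returns the picture (400x640x3 uint8, blue, green, red); there is no depth.
- camera_params(name): a dict with "mtx" (3x3 intrinsics, pixels), "k1" (the pictures are not rectified: a ray, as slopes to the right and down, at radius r is drawn at 1 + k1 r^2 times it, then the intrinsics apply), "rvec" (rotation vector, rad) and "tvec" (3), from world to camera coordinates, as OpenCV has them; the wrist camera has in their place "tool_from_camera" (4x4, takes a point from camera to tool coordinates, whose origin is the TCP and whose axes are the flange's). Camera axes: x right, y down, z forward; pixel columns grow to the right and rows downward; lengths in mm; the calibration is good to about 2 mm. A picture is of the moment at which its call begins: read the wrist's pose just before it. camera_params takes no time and is no camera call.
- job_done(): hands the job in, once; it reports no verdict.
The state is a dict: "clock": time; "joints": joint angles; "joint_vel": joint speeds; "joint_efforts": joint torques, N m; "position": TCP position; "ee_rot": TCP orientation; "contact_force": force on the tool from outside, world axes, zero at the start; "wrist_torque": the same for the moment, N m; "gripper_width": finger opening in mm.
Only numpy, scipy, OpenCV 4.12 (cv2) and the standard library are available. Lean on these libraries where they do the work, as an engineer would, in place of code of your own. Each camera call takes 0.05 s, during which the arm holds its last target.

### The job

Two or three of the four closed wooden boxes each hold a glass optical flat that is wanted for checking the micrometer anvils. Look through the boxes one at a time, shutting each before you open the next so that no dust gets in, and lay every glass flat side by side in the felt-lined tray, handling the glass with a gentle grip (finger force on it, both fingers added, under 70 N). The steel setting ring left in the tray from the last job goes away into the well of a box that is empty or that you have emptied; leave the black loupe in its box, and finish with all four lids shut.

Things in the scene. Friction and masses are not known exactly. Their poses are not given: they have to be found in the camera images.
- box_1: Wooden gauge box, leftmost of four identical ones, fixed to the bench, 110 (x) x 96 (y) x 50 mm high with lid shut. Origin: centre of its underside; x points from its front to its hinge side (away from the robot), z up. The base is only 20 mm high; its felt-floored well spans x -47..+20, y -40..+40 mm, floor at z = 15 mm, with a rim 5 mm high round it (rim top z = 20). Behind the well lies a flat ledge, top z = 20.
- box_1_lid (a joint): Lid of box_1, rad: 0 shut, 1.75 fully open (leaning just past upright against its stop). A hollow wooden lid 30 mm deep, 0.16 kg; let go below about 1.2 rad it swings shut, above that it falls open; the hinge is damped. To lift it takes about 1 N at the pull.
- box_1_pull (a point): Centre of the brass T-pull on the lid of box_1: a bar 18 mm long (along the box's y) and 10 mm thick, standing 16 mm out from the lid's front face; lid shut, it is 38 mm above the bench. Pinched by its two ends (fingers closing along the box's y, coming from above) it turns freely between the fingers as the lid swings.
- box_1_hinge (a point): Middle of the hinge line of box_1, which runs along the box's y; 55 mm behind the box's centre, 20 mm above the bench. The pull moves round it at 127 mm.
- box_2: Wooden gauge box, second from the left of four identical ones, fixed to the bench, 110 (x) x 96 (y) x 50 mm high with lid shut. Origin: centre of its underside; x points from its front to its hinge side (away from the robot), z up. The base is only 20 mm high; its felt-floored well spans x -47..+20, y -40..+40 mm, floor at z = 15 mm, with a rim 5 mm high round it (rim top z = 20). Behind the well lies a flat ledge, top z = 20.
- box_2_lid (a joint): Lid of box_2, rad: 0 shut, 1.75 fully open (leaning just past upright against its stop). A hollow wooden lid 30 mm deep, 0.16 kg; let go below about 1.2 rad it swings shut, above that it falls open; the hinge is damped. To lift it takes about 1 N at the pull.
- box_2_pull (a point): Centre of the brass T-pull on the lid of box_2: a bar 18 mm long (along the box's y) and 10 mm thick, standing 16 mm out from the lid's front face; lid shut, it is 38 mm above the bench. Pinched by its two ends (fingers closing along the box's y, coming from above) it turns freely between the fingers as the lid swings.
- box_2_hinge (a point): Middle of the hinge line of box_2, which runs along the box's y; 55 mm behind the box's centre, 20 mm above the bench. The pull moves round it at 127 mm.
- box_3: Wooden gauge box, third from the left of four identical ones, fixed to the bench, 110 (x) x 96 (y) x 50 mm high with lid shut. Origin: centre of its underside; x points from its front to its hinge side (away from the robot), z up. The base is only 20 mm high; its felt-floored well spans x -47..+20, y -40..+40 mm, floor at z = 15 mm, with a rim 5 mm high round it (rim top z = 20). Behind the well lies a flat ledge, top z = 20.
- box_3_lid (a joint): Lid of box_3, rad: 0 shut, 1.75 fully open (leaning just past upright against its stop). A hollow wooden lid 30 mm deep, 0.16 kg; let go below about 1.2 rad it swings shut, above that it falls open; the hinge is damped. To lift it takes about 1 N at the pull.
- box_3_pull (a point): Centre of the brass T-pull on the lid of box_3: a bar 18 mm long (along the box's y) and 10 mm thick, standing 16 mm out from the lid's front face; lid shut, it is 38 mm above the bench. Pinched by its two ends (fingers closing along the box's y, coming from above) it turns freely between the fingers as the lid swings.
- box_3_hinge (a point): Middle of the hinge line of box_3, which runs along the box's y; 55 mm behind the box's centre, 20 mm above the bench. The pull moves round it at 127 mm.
- box_4: Wooden gauge box, rightmost of four identical ones, fixed to the bench, 110 (x) x 96 (y) x 50 mm high with lid shut. Origin: centre of its underside; x points from its front to its hinge side (away from the robot), z up. The base is only 20 mm high; its felt-floored well spans x -47..+20, y -40..+40 mm, floor at z = 15 mm, with a rim 5 mm high round it (rim top z = 20). Behind the well lies a flat ledge, top z = 20.
- box_4_lid (a joint): Lid of box_4, rad: 0 shut, 1.75 fully open (leaning just past upright against its stop). A hollow wooden lid 30 mm deep, 0.16 kg; let go below about 1.2 rad it swings shut, above that it falls open; the hinge is damped. To lift it takes about 1 N at the pull.
- box_4_pull (a point): Centre of the brass T-pull on the lid of box_4: a bar 18 mm long (along the box's y) and 10 mm thick, standing 16 mm out from the lid's front face; lid shut, it is 38 mm above the bench. Pinched by its two ends (fingers closing along the box's y, coming from above) it turns freely between the fingers as the lid swings.
- box_4_hinge (a point): Middle of the hinge line of box_4, which runs along the box's y; 55 mm behind the box's centre, 20 mm above the bench. The pull moves round it at 127 mm.
- flat_1: Optical flat: solid glass disc, 38 mm diameter, 16 mm thick, 45 g, pale green polished faces and a pale ground edge; lies flat in the well of one of the boxes (which one varies; absent in some starts; never two in one box). Origin: centre of its underside, z along the disc's axis. Fragile: keep the finger force on it below the limit in the goal (a grip of 20 to 25 N per finger is plenty and stays below it).
- flat_2: Optical flat: solid glass disc, 38 mm diameter, 16 mm thick, 45 g, pale green polished faces and a pale ground edge; lies flat in the well of one of the boxes (which one varies; absent in some starts; never two in one box). Origin: centre of its underside, z along the disc's axis. Fragile: keep the finger force on it below the limit in the goal (a grip of 20 to 25 N per finger is plenty and stays below it).
- flat_3: Optical flat: solid glass disc, 38 mm diameter, 16 mm thick, 45 g, pale green polished faces and a pale ground edge; lies flat in the well of one of the boxes (which one varies; absent in some starts; never two in one box). Origin: centre of its underside, z along the disc's axis. Fragile: keep the finger force on it below the limit in the goal (a grip of 20 to 25 N per finger is plenty and stays below it).
- steel_ring: Plain bright steel setting ring, 45 mm diameter, 12 mm high, 0.12 kg, lying flat in the tray at the start; it belongs in the well of any box that holds nothing else. Origin: centre of its underside. Solid enough for a grip of 40 N.
- loupe: Black loupe (eyepiece with a lens), 36 mm diameter, 19 mm high, lying in the well of one of the boxes. Origin: centre of its underside. It stays there.
- tray: Shallow aluminium tray lined with grey felt, 180 (x) x 86 (y) mm, fixed to the bench. Origin: centre of its underside, z up. Felt at z = 6 mm, inside 174 x 80 mm, rim 10.5 mm high.
There are look-alikes about, which are no part of the job. What is shaped like the steel_ring but pink is not meant.

How it is judged (in metres and radians):
On the way:
1. every glass flat that is there lies in the tray (x of flat_1 in the frame of tray between -0.08 and 0.08 m and y of flat_1 in the frame of tray between -0.035 and 0.035 m and angle between the z axis of each of flat_1, flat_2, flat_3 and the z axis of tray, either way round below 0.1 rad and z of each of flat_1, flat_2, flat_3 in the frame of tray below 0.026 m and linear speed of each of flat_1, flat_2, flat_3 below 0.02 m/s and x of flat_2 in the frame of tray between -0.08 and 0.08 m and y of flat_2 in the frame of tray between -0.035 and 0.035 m and x of flat_3 in the frame of tray between -0.08 and 0.08 m and y of flat_3 in the frame of tray between -0.035 and 0.035 m and horizontal distance between each of flat_2, flat_3 and flat_1 above 0.034 m and horizontal distance between flat_3 and flat_2 above 0.034 m), for 0.2 s.
At the end, for the whole second after the job is handed in: All glass flats lie flat and at rest on the felt within the tray's rim, side by side (centres 34 mm apart or more); the steel ring lies flat on the floor of the well of a box, not the loupe's; the loupe is within 30 mm of where it lay in its box; all lids are shut (under 0.06 rad) (all of step 1 and value of joint each of box_1_lid, box_2_lid, box_3_lid, box_4_lid below 0.06 rad and distance of loupe from where it was at the start of the episode below 0.03 m and horizontal distance between steel_ring and loupe above 0.07 m and ((x of steel_ring in the frame of box_1 between -0.035 and 0.008 m and y of steel_ring in the frame of box_1 between -0.028 and 0.028 m and z of steel_ring in the frame of box_1 between 0.008 and 0.029 m and angle between the z axis of steel_ring and the z axis of box_1, either way round below 0.1 rad) or (x of steel_ring in the frame of box_2 between -0.035 and 0.008 m and y of steel_ring in the frame of box_2 between -0.028 and 0.028 m and z of steel_ring in the frame of box_2 between 0.008 and 0.029 m and angle between the z axis of steel_ring and the z axis of box_2, either way round below 0.1 rad) or (x of steel_ring in the frame of box_3 between -0.035 and 0.008 m and y of steel_ring in the frame of box_3 between -0.028 and 0.028 m and z of steel_ring in the frame of box_3 between 0.008 and 0.029 m and angle between the z axis of steel_ring and the z axis of box_3, either way round below 0.1 rad) or (x of steel_ring in the frame of box_4 between -0.035 and 0.008 m and y of steel_ring in the frame of box_4 between -0.028 and 0.028 m and z of steel_ring in the frame of box_4 between 0.008 and 0.029 m and angle between the z axis of steel_ring and the z axis of box_4, either way round below 0.1 rad))); the robot touches nothing.
It fails at once if two boxes are open at once (two lids above 0.4 rad) (value of joint each of box_2_lid, box_1_lid above 0.4 rad or value of joint each of box_3_lid, box_1_lid above 0.4 rad or value of joint each of box_3_lid, box_2_lid above 0.4 rad or value of joint each of box_4_lid, box_1_lid above 0.4 rad or value of joint each of box_4_lid, box_2_lid above 0.4 rad or value of joint each of box_4_lid, box_3_lid above 0.4 rad).
It fails at once if the fingers press a glass flat with more than 70 N (all finger contacts on it added) (contact force between the fingers and flat_1 above 70 N or contact force between the fingers and flat_2 above 70 N or contact force between the fingers and flat_3 above 70 N).
Of flat_1, flat_2, flat_3 only 2 to 3 are there at a start; the rules pass over those that are not, and their reading is None.
At some moment in a run one of flat_1, flat_2, flat_3 may be knocked a few centimetres aside while the robot is not near it.
Once in a run the grip may slacken for a moment while it holds something.
It also fails if it takes over 210 s, if anything falls off the work surface, if the arm or the gripper's body presses on something with over 40 N, if the wrist force passes 120 N, or if a joint passes its speed limit or range.

## Working session

There is one attempt and no reset: what is moved stays moved. The work goes in short steps, Python scripts to look and compute and a tool call to move; the robot and the scene stay as the last step left them, time stands still between calls to the robot, and variables do not carry over. Pictures are saved under pics/ and viewed, and the job is handed in when it is done.

Besides the shell and the picture viewer there is one more tool, called after "Emit:" as name([rows], argument=value, ...), one row to a line, values as JSON. send_rows: Moves the arm, as the interface text tells. Its arguments: {"type":"object","properties":{"translation":{"type":"array","items":{"type":"array","items":{"type":"number"}}},"yaw":{"type":"array","items":{"type":"number"}},"fingers":{"type":"array","items":{"type":"number"}}},"required":["translation","yaw","fingers"]}

```bash
mkdir -p pics; ls
python3 - <<'E'
from bench import *
import cv2
s=read_state(); print({k:s[k] for k in s if k!='joint_efforts'})
for n in ["scene","side","wrist"]:
    cv2.imwrite(f"pics/{n}0.png",get_image(n)); print(n,camera_params(n))
E
```

```text
pics
{'clock': 0.0, 'joints': array([-1.04740029e+00,  3.85539472e-01,  6.62846360e-03, -5.02769697e-04,
       -1.19399397e+00, -2.58607119e-01]), 'joint_vel': array([-0.00019577, -0.00105562, -0.00060744, -0.00140227,  0.00118822,
       -0.00133954]), 'position': array([ 163.4175106 , -602.58554102,  200.03243718]), 'ee_rot': array([-1.31916015e-01,  9.91260308e-01,  1.06380342e-03, -1.85802391e-04]), 'contact_force': array([ 0.43784061, -0.8704324 , -0.16313641]), 'wrist_torque': array([ 0.03284156, -0.01665285, -0.02952527]), 'gripper_width': 85.13352801653407}
scene {'mtx': array([[466.41743004,   0.        , 319.44395427],
       [  0.        , 466.41743004, 195.62154861],
       [  0.        ,   0.        ,   1.        ]]), 'k1': -0.002239783051883175, 'rvec': array([ 1.30430016, -2.32508467,  0.85545861]), 'tvec': array([ 267.72499687,  368.1508921 , 1057.22083477])}
side {'mtx': array([[413.16018332,   0.        , 314.841082  ],
       [  0.        , 413.16018332, 206.92073637],
       [  0.        ,   0.        ,   1.        ]]), 'k1': -0.10130048629185077, 'rvec': array([ 2.29093023,  0.05196662, -0.04693873]), 'tvec': array([-548.87559604,   20.14420181, 1181.90987479])}
wrist {'mtx': array([[310.95084732,   0.        , 317.07294159],
       [  0.        , 310.95084732, 199.79756682],
       [  0.        ,   0.        ,   1.        ]]), 'k1': -0.02210844578516376, 'tool_from_camera': array([[ 1.19034862e-04, -9.58481674e-01, -2.85154111e-01,
         7.17004045e+01],
       [ 9.99999101e-01, -2.66804183e-04,  1.31424258e-03,
        -4.93461707e-01],
       [-1.33575774e-03, -2.85154011e-01,  9.58480780e-01,
        -1.73624536e+02],
       [ 0.00000000e+00,  0.00000000e+00,  0.00000000e+00,
         1.00000000e+00]])}
```

View pics/scene0.png

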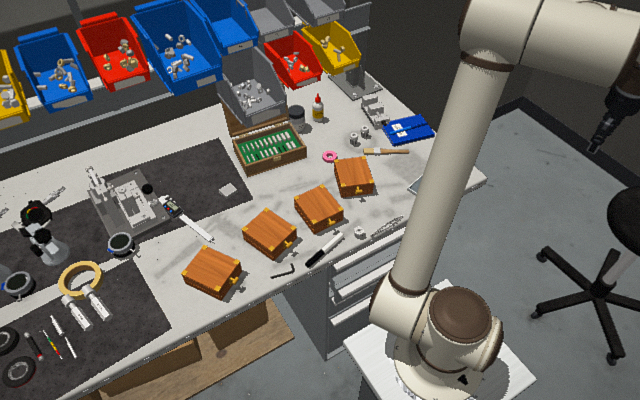

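View pics/side0.png

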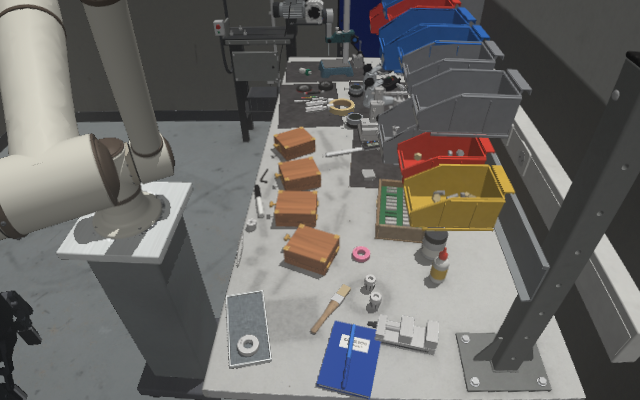

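View pics/wrist0.png

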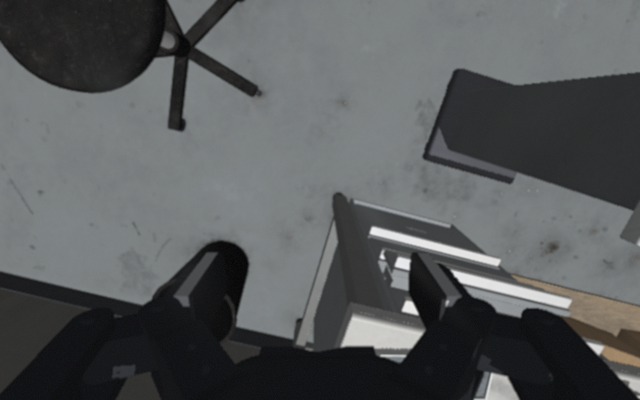

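```bash
cat > h.py <<'E'
import cv2,numpy as np
from bench import *
from scipy.spatial.transform import Rotation as R
def cam(n,st=None):
    p=camera_params(n)
    if n=="wrist":
        st=st or read_state()
        T=np.eye(4);T[:3,:3]=R.from_quat(st['ee_rot']).as_matrix();T[:3,3]=st['position']
        W=T@np.array(p['tool_from_camera'])  # world from cam
    else:
        C=np.eye(4);C[:3,:3]=cv2.Rodrigues(p['rvec'])[0];C[:3,3]=np.ravel(p['tvec']);W=np.linalg.inv(C)
    return p['mtx'],p['k1'],W
def ray(c,uv):
    K,k,W=c
    d=np.array([k,0,0,0,0],float)
    q=cv2.undistortPoints(np.array(uv,float).reshape(-1,1,2),K,d).reshape(-1,2)
    D=np.c_[q,np.ones(len(q))]@W[:3,:3].T
    return W[:3,3],D
def plane(c,uv,z):
    o,D=ray(c,uv); return o+D*((z-o[2])/D[:,2])[:,None]
def proj(c,P):
    K,k,W=c;V=np.linalg.inv(W)
    rv=cv2.Rodrigues(V[:3,:3])[0]
    return cv2.projectPoints(np.array(P,float).reshape(-1,3),rv,V[:3,3],K,np.array([k,0,0,0,0],float))[0].reshape(-1,2)
def two(c1,u1,c2,u2):
    o1,d1=ray(c1,[u1]);o2,d2=ray(c2,[u2]);d1=d1[0];d2=d2[0]
    A=np.c_[d1,-d2];s=np.linalg.lstsq(A,o2-o1,rcond=None)[0]
    a=o1+s[0]*d1;b=o2+s[1]*d2;return (a+b)/2,np.linalg.norm(a-b)
def totool(P,st=None):
    st=st or read_state()
    return R.from_quat(st['ee_rot']).as_matrix().T@(np.array(P)-st['position'])
def yawof(st):  # heading of tool y in world xy, deg
    m=R.from_quat(st['ee_rot']).as_matrix(); return np.degrees(np.arctan2(m[1,1],m[0,1]))
def snap(n,name,crop=None,scale=1):
    st=read_state();im=get_image(n)
    cv2.imwrite(f'pics/{name}_raw.png',im)
    o=im if crop is None else im[crop[1]:crop[3],crop[0]:crop[2]]
    if scale!=1:o=cv2.resize(o,None,fx=scale,fy=scale,interpolation=cv2.INTER_CUBIC)
    cv2.imwrite(f'pics/{name}.png',o);return st,im
E
python3 - <<'E'
from h import *
a=cv2.imread('pics/scene0.png');b=cv2.imread('pics/side0.png')
cv2.imwrite('pics/z1.png',cv2.resize(a[145:305,170:390],None,fx=3.6,fy=3.6,interpolation=cv2.INTER_CUBIC))
cv2.imwrite('pics/z2.png',cv2.resize(b[120:280,235:375],None,fx=3.7,fy=3.7,interpolation=cv2.INTER_CUBIC))
c=cam('side')
print(plane(c,[[228,293],[265,291],[270,363],[230,366]],10.5),plane(c,[[248,345]],18))
for n in['scene','side']:print(cam(n)[2][:3,3])
E
```

```text
[[ 362.1479661  -272.71944218   10.5       ]
 [ 447.79332102 -262.75685229   10.5       ]
 [ 482.88955864 -441.97019883   10.5       ]
 [ 402.99919063 -453.18994741   10.5       ]] [[ 433.31327301 -408.20543423   18.        ]]
[-208.19781559  438.26015257 1043.79564811]
[ 607.87018925 -843.92440564  785.40855069]
```

View pics/z1.png

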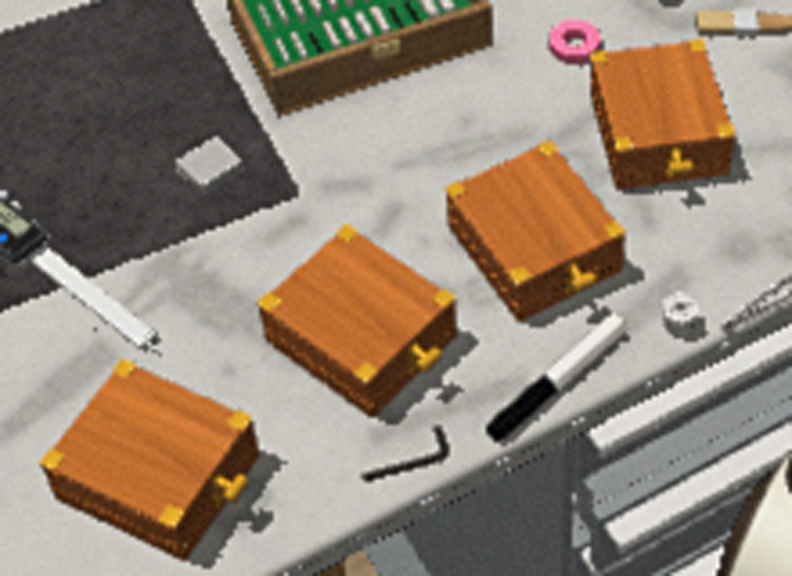

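View pics/z2.png

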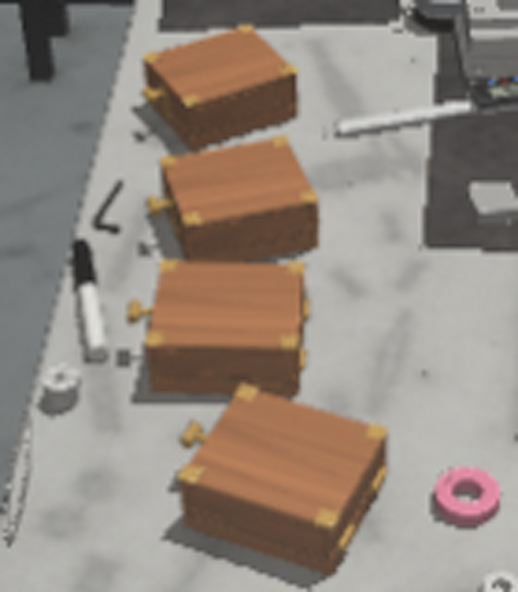

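```bash
cat > boxes.py <<'E'
from h import *
S=3.6
B={1:[(257,413),(178,527),(42,462),(123,360)],2:[(457,296),(367,387),(258,298),(345,224)],3:[(626,228),(514,287),(446,188),(549,142)],4:[(735,132),(619,153),(590,56),(702,40)]}
pull={1:(231,485),2:(425,355),3:(580,276),4:(680,161)}
S2=3.7
B2={1:[(143,58),(190,104),(298,72),(245,27)],2:[(160,160),(186,222),(317,200),(284,138)],3:[(160,260),(147,343),(303,343),(303,263)],4:[(240,385),(178,476),(335,525),(386,430)]}
p2={1:(153,94),2:(158,204),3:(136,312),4:(194,434)}
c=cam('scene');c2=cam('side')
for i in B:
    # scene order: front-right, front-left, back-left, back-right ; side likewise? assign by nearest
    q=plane(c,np.array(B[i])/S+[170,145],50)
    r=plane(c2,np.array(B2[i])/S2+[235,120],50)
    for nm,x in(('scene',q),('side',r)):
        m=x.mean(0)
        # hinge dir from front edge mid to back edge mid
        if nm=='scene': f=(x[0]+x[1])/2;b=(x[2]+x[3])/2
        else: f=(x[0]+x[1])/2;b=(x[2]+x[3])/2
        d=b-f;print(i,nm,m.round(1),'len',np.linalg.norm(d).round(1),'wid',np.linalg.norm(x[0]-x[1]).round(1),np.linalg.norm(x[2]-x[3]).round(1),'ang',np.degrees(np.arctan2(d[1],d[0])).round(1),'front',f.round(1))
    P,e=two(c,np.array(pull[i])/S+[170,145],c2,np.array(p2[i])/S2+[235,120]);print('   pull',P.round(1),e.round(1))
E
python3 boxes.py
```

```text
1 scene [457.6 347.3  50. ] len 110.7 wid 98.5 93.6 ang 33.4 front [411.4 316.8  50. ]
1 side [463.1 342.9  50. ] len 106.4 wid 91.2 94.8 ang 31.7 front [417.8 315.   50. ]
   pull [404.6 313.4  36. ] 1.4
2 scene [489.2 171.2  50. ] len 113.2 wid 100.3 91.3 ang 18.4 front [435.5 153.3  50. ]
2 side [493.7 167.   50. ] len 107.2 wid 89.3 92.3 ang 18.2 front [442.8 150.3  50. ]
   pull [429.3 148.4  36.5] 1.7
3 scene [494.4  15.9  50. ] len 107.5 wid 101.4 93.3 ang -0.1 front [440.6  15.9  50. ]
3 side [499.9  13.6  50. ] len 111.1 wid 95.0 91.0 ang 1.0 front [444.3  12.7  50. ]
   pull [430.  14.  37.] 0.5
4 scene [ 544.6 -136.3   50. ] len 107.7 wid 95.9 96.1 ang -20.6 front [ 494.1 -117.4   50. ]
4 side [ 550.6 -139.6   50. ] len 110.4 wid 94.0 91.4 ang -20.9 front [ 499.  -119.9   50. ]
   pull [ 486.  -114.3   38.3] 2.0
```

```bash
cat >> h.py <<'E'
def go(P,head=None):
    st=read_state();d=totool(P,st)/1000
    y=None
    if head is not None:
        y=-(head-yawof(st)); y=(y+180)%360-180
    print('delta m',d.round(4),'yaw',None if y is None else round(y,2),'| at',st['position'].round(1),'head',round(yawof(st),2),'t',st['clock'])
E
python3 -c "
from h import *
go([460,-105,160],69.3)"
```

```text
delta m [-0.4164  0.4028  0.0409] yaw 35.87 | at [ 163.5 -602.7  200.3] head 105.17 t 0.15
```

Emit:
send_rows([
  [-0.035,0.034,0.003],
  [-0.07,0.068,0.006],
  [-0.105,0.1,0.01],
  [-0.14,0.134,0.013],
  [-0.175,0.168,0.017],
  [-0.21,0.201,0.02],
  [-0.245,0.235,0.023],
  [-0.28,0.269,0.027],
  [-0.315,0.302,0.03],
  [-0.35,0.336,0.034],
  [-0.385,0.37,0.038],
  [-0.416,0.403,0.041],
], yaw=[3,6,9,12,15,18,21,24,27,30,33,36], fingers=[0,0,0,0,0,0,0,0,0,0,0,0])

```text
clock: 1.35
position: [460.2, -102.8, 159.7]
ee_rot: [0.182, 0.983, 0.001, -0.0]
contact_force: [1.4, -0.0, -0.5]
gripper_width: 85.3
```

```bash
python3 -c "
from h import *
go([460,-105,160],69.3)
st,im=snap('wrist','w1')"
```

```text
delta m [-0.0006 -0.0021 -0.0003] yaw -0.22 | at [ 460.2 -102.8  159.7] head 69.08 t 1.35
```

View pics/w1.png

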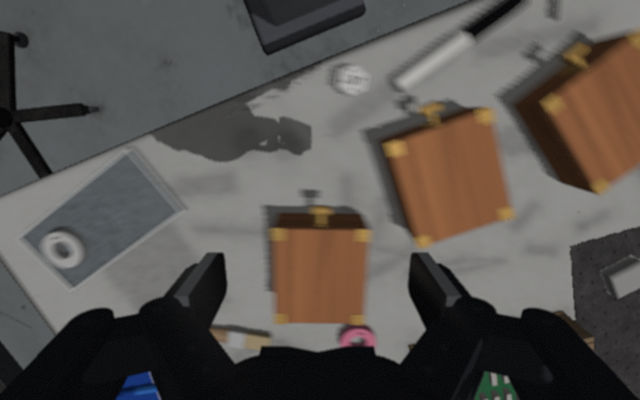

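```bash
python3 -c "
from h import *
a=cv2.imread('pics/w1_raw.png')
cv2.imwrite('pics/z3.png',cv2.resize(a[175:335,255:385],None,fx=3.7,fy=3.7,interpolation=cv2.INTER_CUBIC))
cv2.imwrite('pics/z4.png',cv2.resize(a[140:300,10:200],None,fx=3.7,fy=3.7,interpolation=cv2.INTER_CUBIC))"
```

```text
(no output)
```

View pics/z3.png

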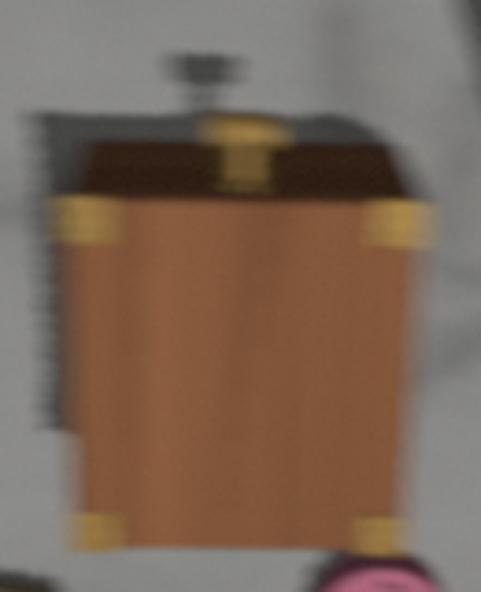

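View pics/z4.png

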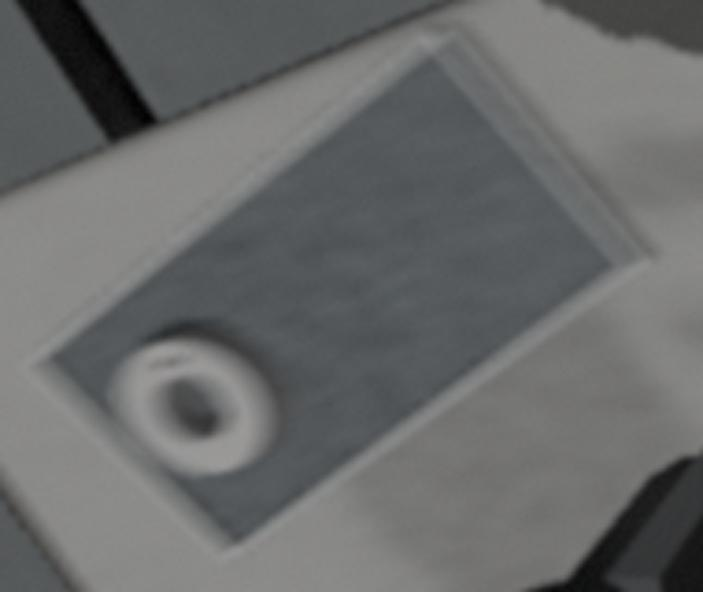

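```bash
cat > m.py <<'E'
from h import *
st=read_state(); c=cam('wrist',st)
f=lambda L,o:np.array(L)/3.7+o
q=plane(c,f([(434,200),(56,198),(66,548),(408,550)],[255,175]),50); 
m=q.mean(0);d=(q[2]+q[3]-q[0]-q[1])/2
print('box4',m,np.linalg.norm(d),np.linalg.norm(q[0]-q[1]),np.linalg.norm(q[2]-q[3]),np.degrees(np.arctan2(d[1],d[0])))
u=d/np.linalg.norm(d);print('pull pred',m-71*u)
print('pull',plane(c,f([(246,132)],[255,175]),40))
t=plane(c,f([(440,28),(652,258),(228,552),(30,362)],[10,140]),10.5);print('tray',t.round(1),t.mean(0));
for i in range(4):print(np.linalg.norm(t[i]-t[i-1]))
print('ring',plane(c,f([(193,402)],[10,140]),18))
E
python3 m.py
```

```text
box4 [ 555.54766066 -129.8077476    50.        ] 109.97146440579117 99.88756352340592 100.02840039835569 -21.742637017534708
pull pred [ 489.59880196 -103.50664429   50.        ]
pull [[ 490.26904597 -103.71430536   40.        ]]
tray [[ 364.2 -269.2   10.5]
 [ 446.1 -244.8   10.5]
 [ 486.4 -421.9   10.5]
 [ 407.3 -442.7   10.5]] [ 426.02209284 -344.66793044   10.5       ]
178.79161719716257
85.43427532932155
181.67639899937674
81.77976954136332
ring [[ 436.0919882  -394.14112342   18.        ]]
```

```bash
python3 -c "
from h import *
st,a=snap('wrist','w2');print(st['position'],yawof(st),st['joint_vel'].round(3),st['clock'])
cv2.imwrite('pics/z3.png',cv2.resize(a[175:335,255:385],None,fx=3.7,fy=3.7,interpolation=cv2.INTER_CUBIC))
cv2.imwrite('pics/z4.png',cv2.resize(a[140:300,10:200],None,fx=3.7,fy=3.7,interpolation=cv2.INTER_CUBIC))
print(read_state()['position'])"
```

```text
[463.40532264 -99.04372055 159.46425785] 69.244409882657 [-0.085 -0.014 -0.013  0.015 -0.027  0.247] 1.4
[ 461.63567552 -101.19211603  159.4649936 ]
```

View pics/z3.png

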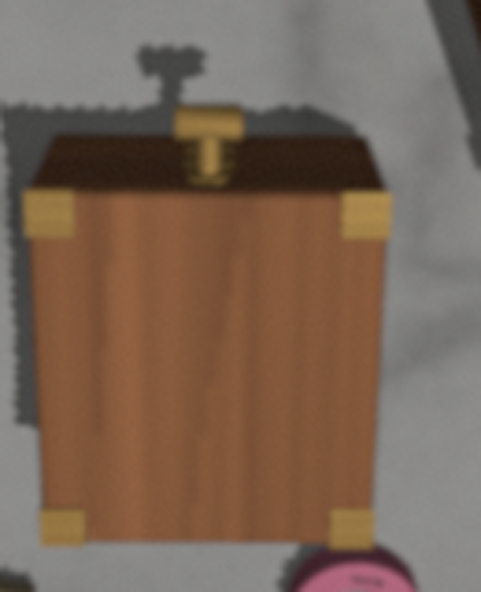

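View pics/z4.png

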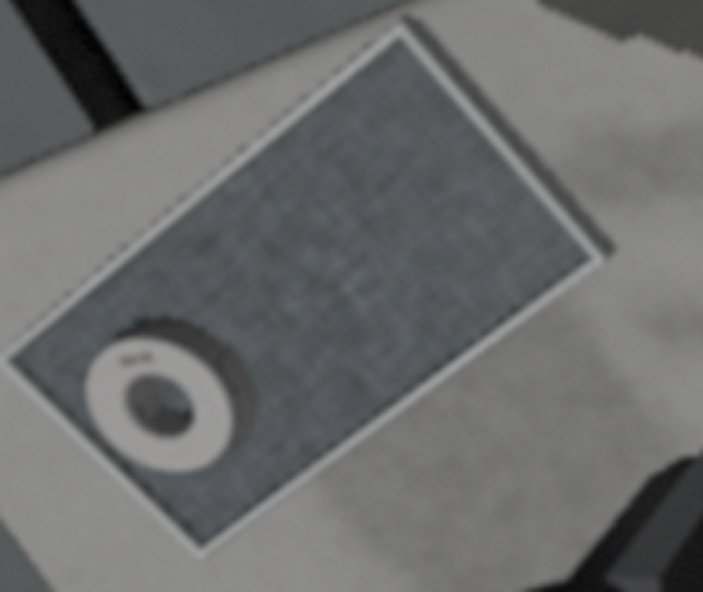

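```bash
cat > m.py <<'E'
from h import *
st={'position':np.array([463.405,-99.044,159.464]),'ee_rot':R.from_euler('z',69.2444-90,degrees=True)*R.from_quat([0,1,0,0])}
st['ee_rot']=st['ee_rot'].as_quat()
print(yawof(st))
c=cam('wrist',st)
f=lambda L,o:np.array(L)/3.7+o
q=plane(c,f([(392,192),(23,190),(40,546),(375,550)],[255,175]),50); 
m=q.mean(0);d=(q[2]+q[3]-q[0]-q[1])/2
print('box4',m,np.linalg.norm(d),np.linalg.norm(q[0]-q[1]),np.linalg.norm(q[2]-q[3]),np.degrees(np.arctan2(d[1],d[0])))
u=d/np.linalg.norm(d);print('pull pred',m-71*u)
print('pull',plane(c,f([(209,124)],[255,175]),40))
t=plane(c,f([(402,20),(606,258),(200,556),(7,358)],[10,140]),10.5);print('tray',t.round(1),t.mean(0));
for i in range(4):print(np.linalg.norm(t[i]-t[i-1]))
print('ring',plane(c,f([(160,404)],[10,140]),18))
E
python3 m.py; python3 -c "
from h import *
snap('wrist','w3')
go([487,-111,78],69.2)"
```

```text
69.2444
box4 [ 550.75711701 -138.25547269   50.        ] 111.76918757468697 97.26347905130964 97.88607147999276 -21.064976111125493
pull pred [ 484.50180418 -112.73619523   50.        ]
pull [[ 484.39853068 -112.46470231   40.        ]]
tray [[ 358.1 -278.9   10.5]
 [ 441.  -258.2   10.5]
 [ 484.4 -432.8   10.5]
 [ 403.3 -450.2   10.5]] [ 421.6970178  -355.01563413   10.5       ]
177.27351638883488
85.49595944317777
179.85646588258624
82.8935746764624
ring [[ 432.85921632 -405.34569769   18.        ]]
delta m [-0.0281  0.0016  0.0814] yaw 0.22 | at [ 460.3 -102.8  159.4] head 69.42 t 1.5
```

```bash
python3 -c "
from h import *
go([484.4,-112.6,29],69.0)"
```

```text
delta m [-0.0263 -0.0009  0.1304] yaw 0.42 | at [ 460.3 -102.8  159.4] head 69.42 t 1.5
```

Emit:
send_rows([
  [-0.026,-0.001,0.03],
  [-0.026,-0.001,0.06],
  [-0.026,-0.001,0.09],
  [-0.026,-0.001,0.12],
  [-0.026,-0.001,0.13],
  [-0.026,-0.001,0.13],
  [-0.026,-0.001,0.13],
  [-0.026,-0.001,0.13],
], yaw=[0.4,0.4,0.4,0.4,0.4,0.4,0.4,0.4], fingers=[60,100,120,120,120,120,120,120])

```text
clock: 2.3
position: [485.3, -112.8, 31.0]
ee_rot: [0.182, 0.983, 0.001, 0.001]
contact_force: [-0.1, 0.4, 0.1]
gripper_width: 45.3
```

```bash
python3 -c "
from h import *
go([484.4,-112.6,29],69.0);print(read_state()['gripper_width'],read_state()['contact_force'])
st,im=snap('wrist','w4',(200,150,440,330),3)
snap('side','s4',(260,190,360,290),5)"
```

```text
delta m [ 0.0009 -0.0001  0.002 ] yaw 0.02 | at [ 485.3 -112.8   31. ] head 69.02 t 2.3
45.27995943949469 [-0.11794463  0.41220482  0.05979929]
```

View pics/w4.png

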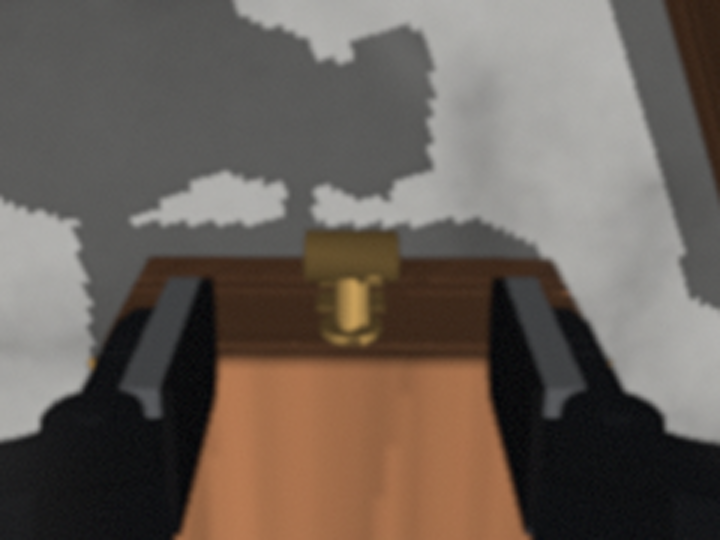

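View pics/s4.png

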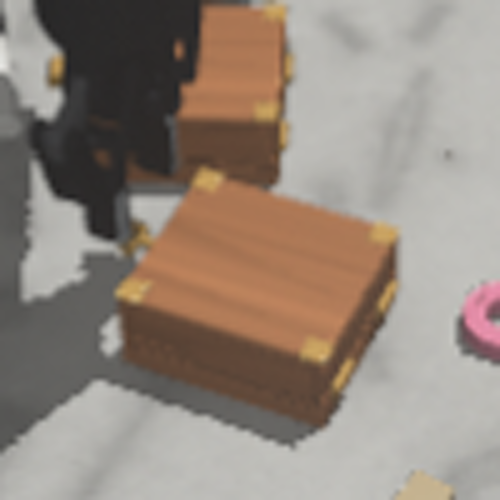

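```bash
python3 -c "
from h import *
c=cam('wrist')
print(plane(c,[[317.3,227],[317.3,235],[317.3,242]],43), read_state()['position'])
st=read_state();T=R.from_quat(st['ee_rot']).as_matrix()
for zz in(0,-9):
  P=st['position']+(T@np.array([[11,22,zz],[-11,22,zz],[0,0,zz]]).T).T
  print((proj(c,P)-[200,150])*3)
print((proj(c,[484.4,-112.6,38])-[200,150])*3)"
```

```text
[[ 477.80301921 -109.41799358   43.        ]
 [ 482.28931235 -111.13582307   43.        ]
 [ 486.27502977 -112.66197571   43.        ]] [ 485.07474013 -112.63457587   30.76292016]
[[461.30279876 193.51943055]
 [457.61355515 295.53371169]
 [349.64624213 245.45716624]]
[[466.76655401 209.32458159]
 [462.70037064 315.61422278]
 [349.61637603 263.49665748]]
[[348.61923311 256.7765671 ]]
```

```bash
python3 -c "
from h import *
st=read_state();T=R.from_quat(st['ee_rot']).as_matrix()
c=cam('side');w=cam('wrist')
for zz in(0,-7,-20):
 for y in (-22.6,-37):
  P=st['position']+(T@np.array([[11,y,zz],[-11,y,zz]]).T).T
  print(zz,y,((proj(c,P)-[260,190])*5).round(),((proj(w,P)-[200,150])*3).round())
print((proj(c,[484.4,-112.6,38])-[260,190])*5)
"
```

```text
0 -22.6 [[ 95. 269.]
 [134. 282.]] [[235. 194.]
 [239. 296.]]
0 -37 [[ 82. 288.]
 [121. 301.]] [[162. 194.]
 [168. 296.]]
-7 -22.6 [[ 94. 259.]
 [133. 272.]] [[231. 206.]
 [235. 311.]]
-7 -37 [[ 81. 279.]
 [120. 291.]] [[155. 206.]
 [162. 311.]]
-20 -22.6 [[ 92. 241.]
 [132. 254.]] [[221. 231.]
 [226. 343.]]
-20 -37 [[ 79. 261.]
 [118. 273.]] [[140. 231.]
 [148. 343.]]
[[132.70020351 235.522228  ]]
```

```bash
python3 -c "
from h import *
snap('side','s5',(255,200,315,260),9)
snap('scene','c5',(320,140,400,210),8)"
```

```text
(no output)
```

View pics/s5.png

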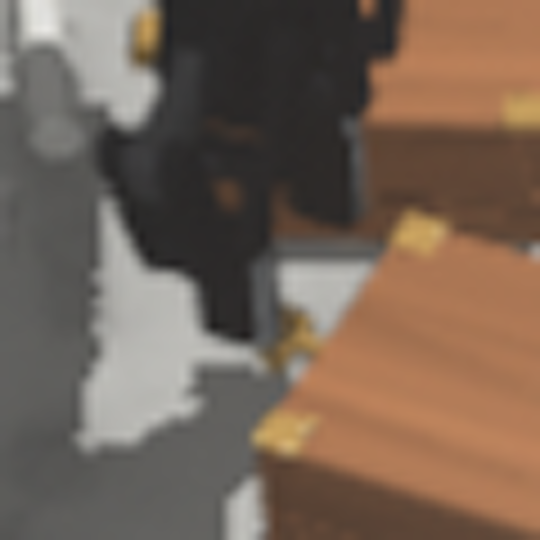

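View pics/c5.png

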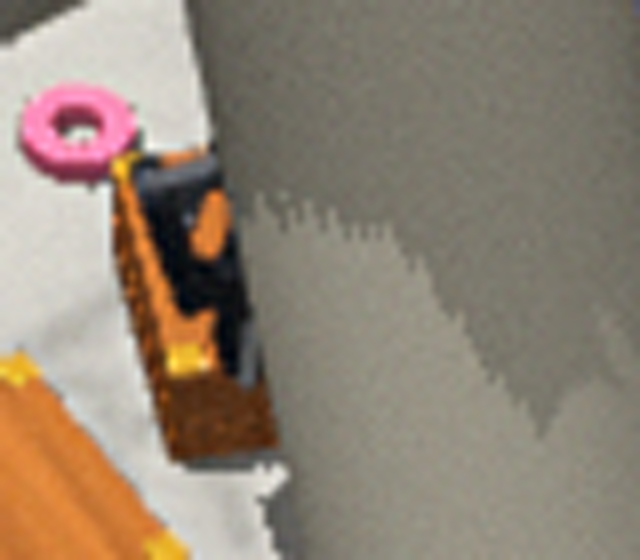

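Emit:
send_rows([
  [0.0,0,0.006],
  [0,0,0.01],
  [0,0,0.01],
  [0,0,0.01],
], yaw=[0,0,0,0], fingers=[140,165,185,185])

```text
clock: 2.9
position: [484.5, -112.6, 20.0]
ee_rot: [0.182, 0.983, 0.001, -0.0]
contact_force: [-0.0, -0.3, 0.0]
gripper_width: 23.4
```

```bash
python3 -c "
from h import *
snap('wrist','w6',(200,150,440,330),3)
snap('side','s6',(255,200,315,260),9);print(read_state())"
```

```text
{'clock': 3.0, 'joints': array([ 0.09762636,  0.39006801, -0.52626504, -0.00271263, -0.65387487,
       -2.03215854]), 'joint_vel': array([ 0.00030375, -0.00263637,  0.00272718,  0.00024719, -0.00047803,
       -0.00079585]), 'joint_efforts': array([-1.70822237e-03, -3.28663623e+01,  1.22927570e+01,  2.73330308e+00,
       -1.57737748e-03,  8.84802461e-06]), 'position': array([ 484.69577311, -112.55035301,   20.25767535]), 'ee_rot': array([1.81925392e-01, 9.83311946e-01, 8.74452786e-04, 5.51089679e-05]), 'contact_force': array([-0.54944527,  0.02976577,  0.62220561]), 'wrist_torque': array([-0.01961561, -0.05059693,  0.0086473 ]), 'gripper_width': 23.040104296537013}
```

View pics/w6.png

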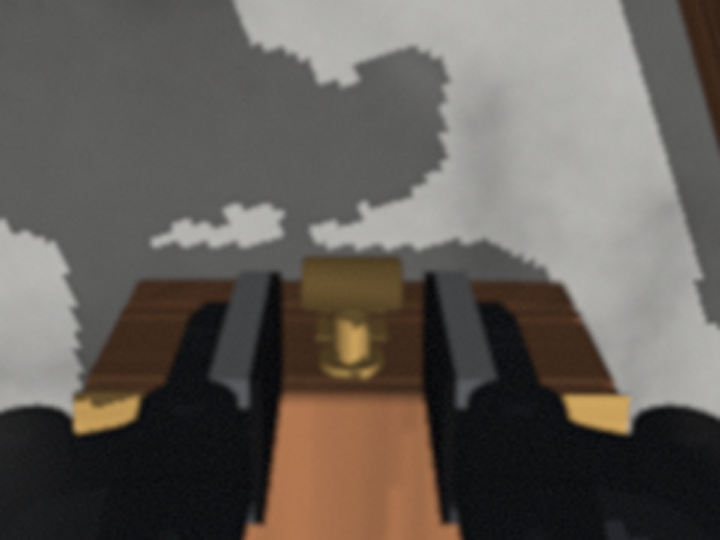

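View pics/s6.png

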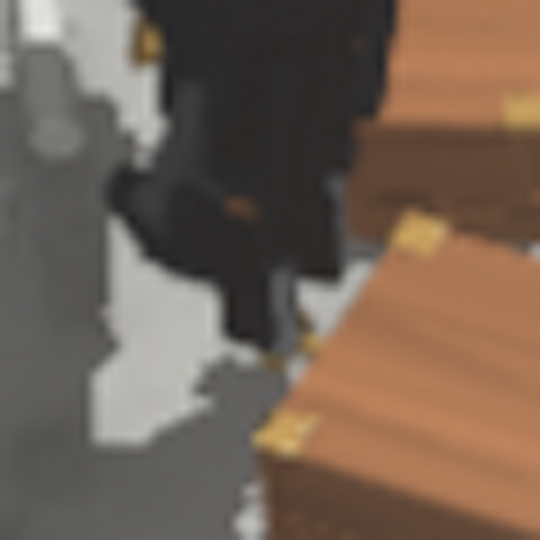

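Emit:
send_rows([
  [0,0,0.0],
  [0,0,0.0],
  [0,0,0.0],
  [0,0,0.0],
], yaw=[0,0,0,0], fingers=[205,210,210,210])

```text
clock: 3.4
position: [484.7, -112.6, 20.3]
ee_rot: [0.182, 0.983, 0.001, 0.0]
contact_force: [0.4, 0.4, 1.0]
gripper_width: 15.1
```

```bash
python3 -c "
from h import *
print(read_state()['gripper_width'],read_state()['position'],read_state()['joint_vel'].round(3))
snap('wrist','w7',(200,150,440,330),3)"
```

```text
15.076875562063842 [ 484.71325057 -112.56708008   20.30404241] [-0.     0.001 -0.001  0.001 -0.001 -0.001]
```

View pics/w7.png

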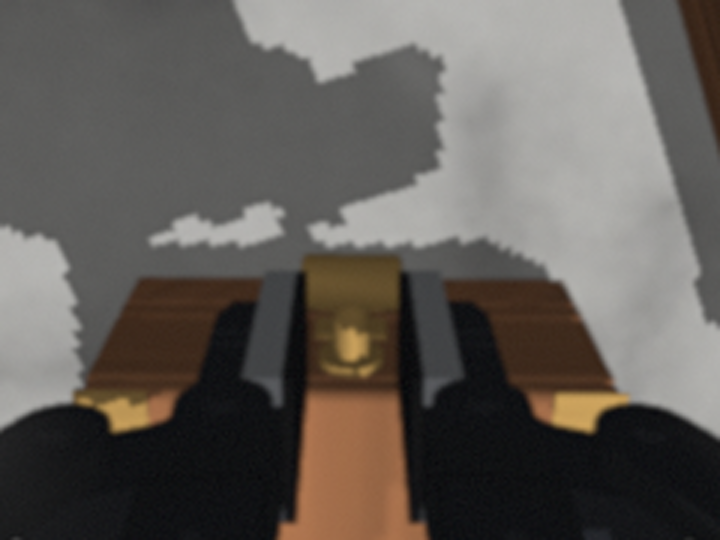

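Emit:
send_rows([
  [0,0,0.0],
  [0,0,0.0],
  [0,0,0.0],
], yaw=[0,0,0], fingers=[225,225,225])

```text
clock: 3.75
position: [484.7, -112.6, 20.3]
ee_rot: [0.182, 0.983, 0.001, 0.0]
contact_force: [0.1, -0.6, -0.3]
gripper_width: 9.7
```

```bash
python3 -c "
from h import *
print(read_state()['gripper_width'],read_state()['position'],read_state()['joint_vel'].round(3))
snap('wrist','w8',(200,150,440,330),3)"
```

```text
9.70375469184496 [ 484.72833375 -112.55612968   20.31539654] [-0.    -0.    -0.001  0.001  0.001 -0.   ]
```

View pics/w8.png

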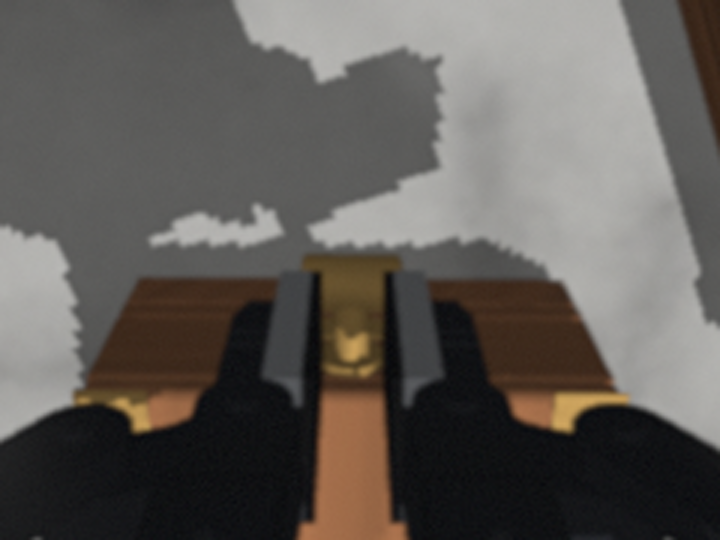

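```bash
python3 -c "
from h import *
st,im=snap('side','s9',(255,200,315,260),9)
T=R.from_quat(st['ee_rot']).as_matrix();c=cam('side')
for zz in(0,-10,-20,-30,-40):
  P=st['position']+(T@np.array([[11,-5,zz],[-11,-5,zz],[11,-19,zz],[-11,-19,zz]]).T).T
  print(zz,((proj(c,P)-[255,200])*9).round().tolist())
"
```

```text
0 [[247.0, 378.0], [316.0, 400.0], [224.0, 411.0], [293.0, 434.0]]
-10 [[244.0, 354.0], [313.0, 376.0], [221.0, 387.0], [291.0, 409.0]]
-20 [[242.0, 329.0], [311.0, 351.0], [219.0, 362.0], [289.0, 384.0]]
-30 [[239.0, 304.0], [309.0, 326.0], [216.0, 337.0], [287.0, 359.0]]
-40 [[237.0, 278.0], [307.0, 300.0], [213.0, 311.0], [284.0, 334.0]]
```

View pics/s9.png

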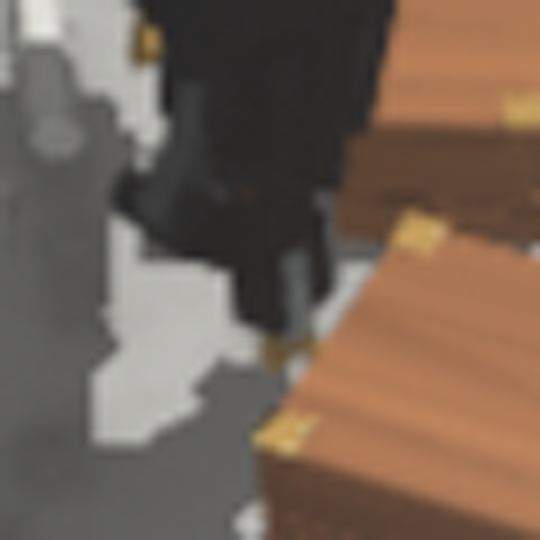

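Emit:
send_rows([
  [0,0,0.0],
  [0,0,0.0],
  [0,0,0.0],
  [0,0,0.004],
  [0,0,0.008],
  [0,0,0.012],
  [0,0,0.014],
  [0,0,0.014],
], yaw=[0,0,0,0,0,0,0,0], fingers=[160,160,160,160,160,160,160,160])

```text
clock: 4.65
position: [484.4, -112.5, 5.8]
ee_rot: [0.182, 0.983, 0.001, -0.0]
contact_force: [-1.1, -0.5, 0.2]
gripper_width: 31.9
```

```bash
python3 -c "
from h import *
st,im=snap('side','s10',(255,200,315,260),9)
snap('wrist','w10',(200,150,440,330),3)"
```

```text
(no output)
```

View pics/s10.png

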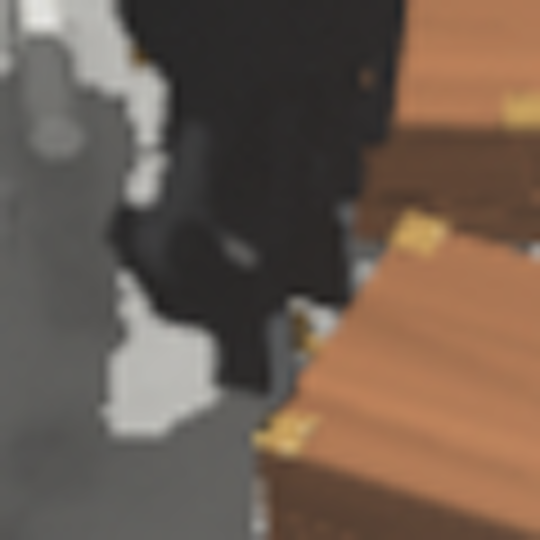

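View pics/w10.png

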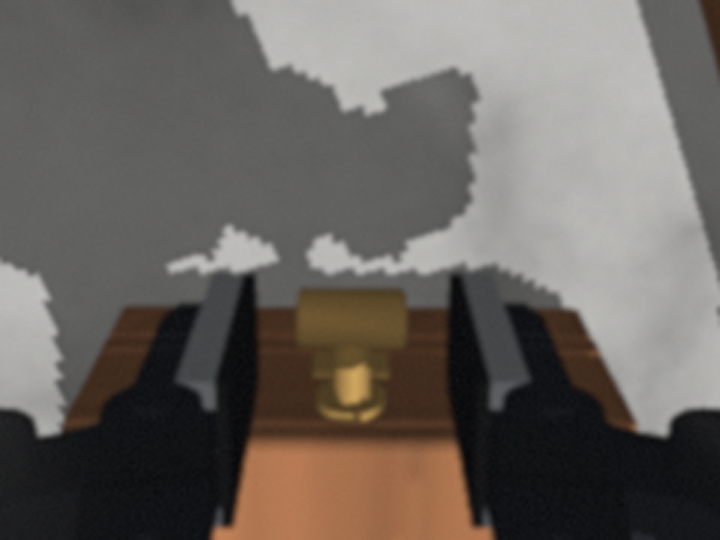

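Emit:
send_rows([
  [0,0,0.004],
  [0,0,0.008],
  [0,0,0.011],
  [0,0,0.014],
  [0,0,0.014],
], yaw=[0,0,0,0,0], fingers=[160,160,160,160,160])

```text
clock: 5.25
position: [484.4, -112.5, -8.3]
ee_rot: [0.182, 0.983, 0.001, -0.001]
contact_force: [-0.4, -0.2, 0.6]
gripper_width: 31.9
```

```bash
python3 -c "
from h import *
st,im=snap('side','s11',(255,200,315,260),9)
snap('wrist','w11',(200,150,440,330),3)"
```

```text
(no output)
```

View pics/s11.png

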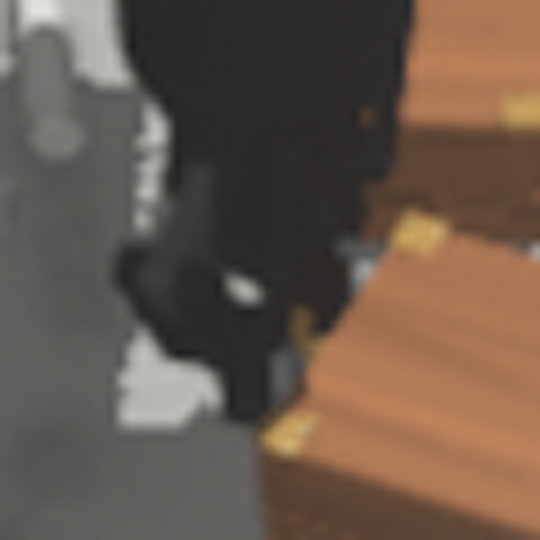

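View pics/w11.png

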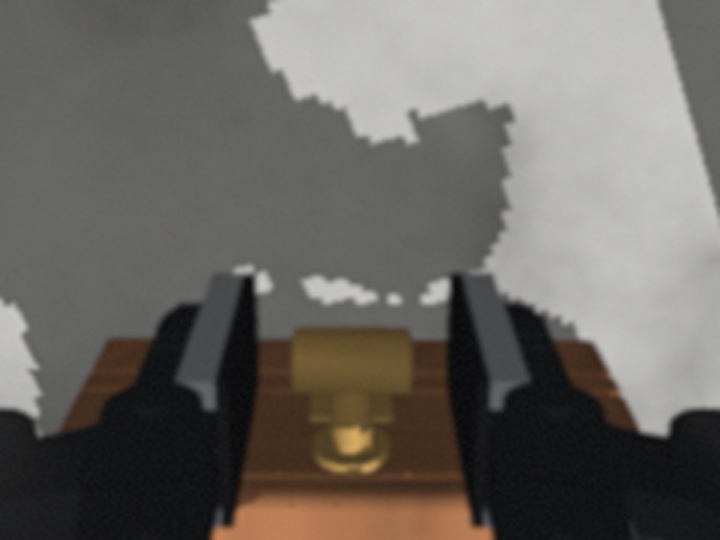

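Emit:
send_rows([
  [-0.002,0,0],
  [-0.002,0,0],
  [-0.002,0,0.0],
  [-0.002,0,0.0],
  [-0.002,0,0.0],
], yaw=[0,0,0,0,0], fingers=[190,210,210,210,210])

```text
clock: 5.85
position: [487.0, -113.5, -7.6]
ee_rot: [0.182, 0.983, 0.001, 0.0]
contact_force: [-0.7, -4.0, 2.1]
gripper_width: 16.1
```

```bash
python3 -c "
from h import *
print(read_state())
snap('wrist','w12',(200,150,440,330),3)"
```

```text
{'clock': 5.85, 'joints': array([ 0.09545382,  0.43957587, -0.54458457, -0.00221205, -0.585479  ,
       -2.03003539]), 'joint_vel': array([ 0.00128039, -0.00055206,  0.00109933,  0.00170431,  0.00156106,
       -0.0003391 ]), 'joint_efforts': array([ 1.65515598e+00, -3.32507086e+01,  1.07261762e+01,  1.75192494e+00,
        1.08200111e-02, -7.98343099e-03]), 'position': array([ 487.0088807 , -113.49917585,   -7.57724919]), 'ee_rot': array([1.81797413e-01, 9.83335646e-01, 7.46724817e-04, 3.88850317e-04]), 'contact_force': array([-0.71763504, -3.97235923,  2.09103781]), 'wrist_torque': array([-0.95567837, -0.10249936,  0.00914236]), 'gripper_width': 16.070183965059567}
```

View pics/w12.png

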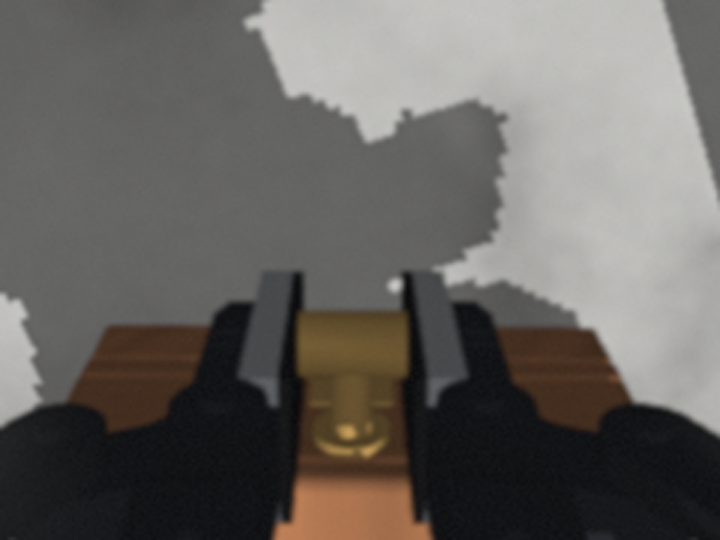

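Emit:
send_rows([
  [0,0,0],
  [0,0,0],
  [0,0,0.0],
], yaw=[0,0,0], fingers=[225,225,225])

```text
clock: 6.2
position: [487.0, -113.5, -7.5]
ee_rot: [0.182, 0.983, 0.001, 0.0]
contact_force: [-0.4, -3.0, 2.4]
gripper_width: 15.7
```

```bash
python3 -c "
import numpy as np
p0=np.arctan2(18,-126);r=np.hypot(18,126)
for a in np.arange(0,1.76,.125):
  print(round(a,3),round(-(r*np.cos(p0-a)+126)/1000,4),round(-(r*np.sin(p0-a)-18)/1000,4))
from h import *;go([0,0,0],69)"
```

```text
0.0 -0.0 -0.0
0.125 -0.0032 -0.0156
0.25 -0.0084 -0.0306
0.375 -0.0153 -0.0449
0.5 -0.0241 -0.0582
0.625 -0.0344 -0.0703
0.75 -0.0461 -0.0811
0.875 -0.0591 -0.0902
1.0 -0.0731 -0.0978
1.125 -0.0879 -0.1034
1.25 -0.1034 -0.1072
1.375 -0.1191 -0.1091
1.5 -0.135 -0.109
1.625 -0.1508 -0.1068
1.75 -0.1662 -0.1028
delta m [ 0.4954 -0.068  -0.0079] yaw 0.05 | at [ 487.  -113.5   -7.5] head 69.05 t 6.2
```

First half of the lift, watching force.

Emit:
send_rows([
  [-0.003,0,-0.0156],
  [-0.0084,0,-0.0306],
  [-0.0153,0,-0.0449],
  [-0.0241,0,-0.0582],
  [-0.0344,0,-0.0703],
], yaw=[0,0,0,0,0], fingers=[225,225,225,225,225])

```text
clock: 6.7
position: [512.8, -124.0, 60.5]
ee_rot: [0.183, 0.983, 0.001, -0.007]
contact_force: [-6.5, 7.6, 0.9]
gripper_width: 15.5
```

```bash
python3 -c "
from h import *
print(read_state()['gripper_width'],read_state()['position'],read_state()['contact_force'])
snap('side','s13',(200,100,440,280),3)"
```

```text
15.537679462626041 [ 512.76576788 -123.97391755   60.52297117] [-6.54152234  7.64091245  0.90075315]
```

View pics/s13.png

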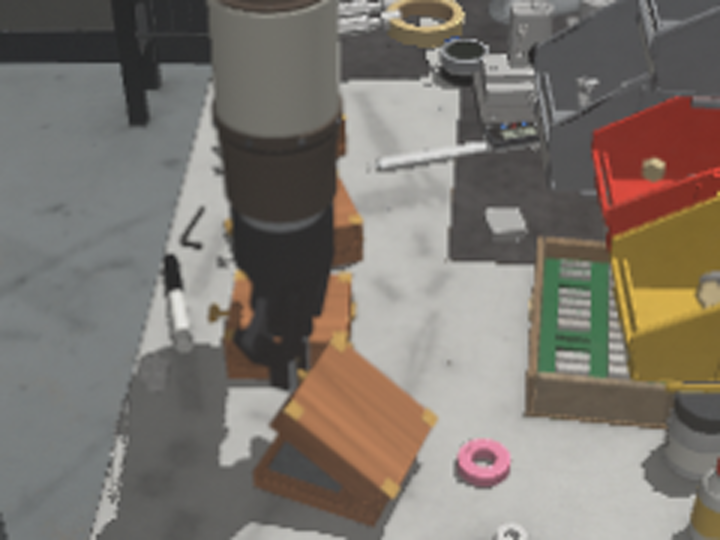

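Emit:
send_rows([
  [-0.018,0,-0.013],
  [-0.031,0,-0.022],
  [-0.045,0,-0.03],
  [-0.06,0,-0.035],
  [-0.0755,0,-0.039],
  [-0.091,0,-0.041],
  [-0.107,0,-0.041],
  [-0.107,0,-0.041],
], yaw=[0,0,0,0,0,0,0,0], fingers=[225,225,225,225,225,225,225,225])

```text
clock: 7.55
position: [614.0, -163.5, 101.0]
ee_rot: [0.183, 0.983, 0.0, -0.008]
contact_force: [-3.4, -2.0, 1.7]
gripper_width: 16.1
```

```bash
python3 -c "
from h import *
print(read_state()['gripper_width'],read_state()['position'],read_state()['contact_force'],yawof(read_state()))
snap('side','s14',(200,100,440,280),3)"
```

```text
16.061989061366763 [ 614.04880281 -163.49089203  101.03306602] [-3.36919852 -2.03159759  1.66145175] 68.94154730806201
```

View pics/s14.png

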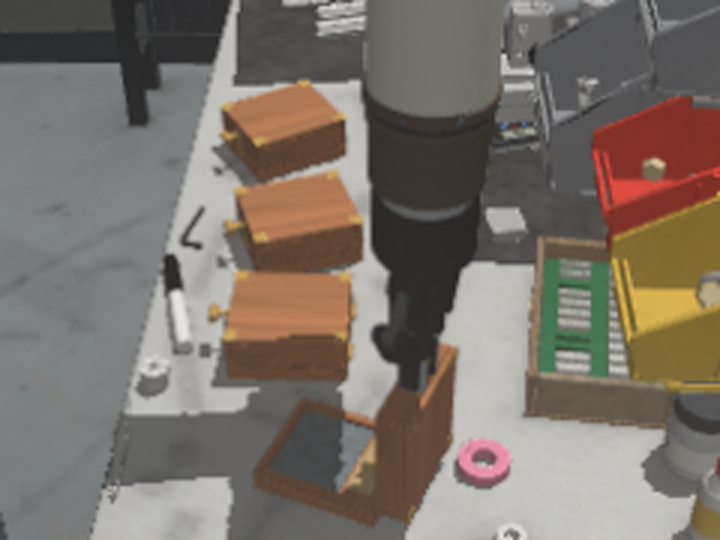

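Emit:
send_rows([
  [0,0,0],
  [0,0,0],
  [0,0,-0.015],
  [0,0,-0.045],
  [0.02,0,-0.06],
  [0.06,0,-0.06],
  [0.1,0,-0.06],
  [0.13,0,-0.06],
  [0.13,0,-0.06],
  [0.13,0,-0.06],
], yaw=[0,0,0,0,0,0,0,0,0,0], fingers=[180,140,120,100,60,60,60,60,60,60])

```text
clock: 8.6
position: [493.5, -116.2, 164.3]
ee_rot: [0.182, 0.983, 0.001, -0.006]
contact_force: [1.2, 0.1, 0.4]
gripper_width: 65.5
```

```bash
python3 -c "
from h import *
print(read_state()['gripper_width'],read_state()['position'],read_state()['contact_force'],yawof(read_state()))
snap('wrist','w15')
snap('side','s15',(200,160,360,280),4)"
```

```text
65.4953440743465 [ 493.49273266 -116.2216804   164.28905507] [1.24628263 0.10433345 0.35542169] 69.00931110090957
```

View pics/w15.png

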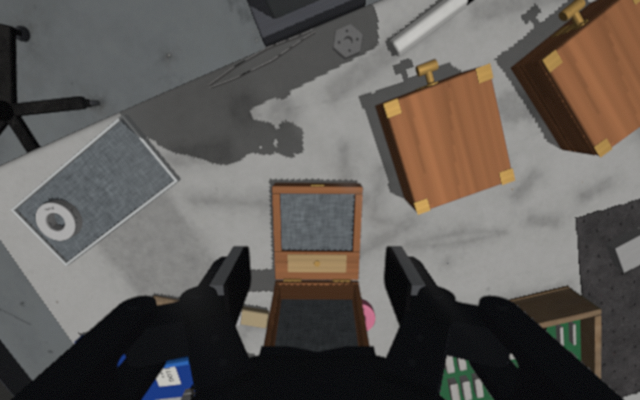

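View pics/s15.png

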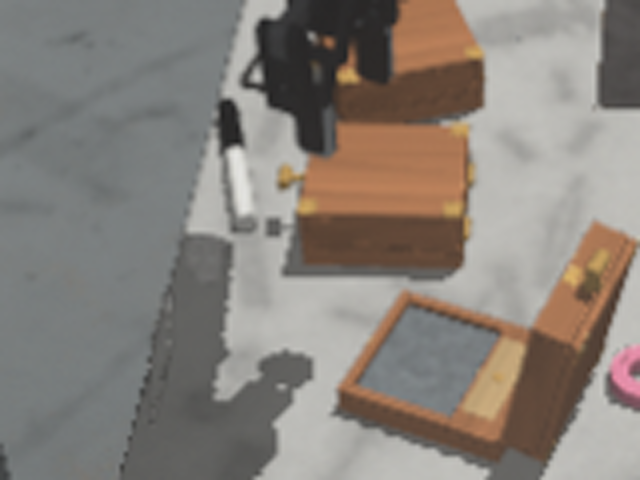

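```bash
cat > ring.py <<'E'
from h import *
st,im=snap('wrist','w16');c=cam('wrist',st);print(st['position'])
cv2.imwrite('pics/z5.png',cv2.resize(im[175:295,255:375],None,fx=4.5,fy=4.5,interpolation=cv2.INTER_CUBIC))
cv2.imwrite('pics/z6.png',cv2.resize(im[110:270,5:185],None,fx=3.7,fy=3.7,interpolation=cv2.INTER_CUBIC))
E
python3 ring.py
```

```text
[ 494.20011594 -116.61396546  163.64463406]
```

View pics/z5.png

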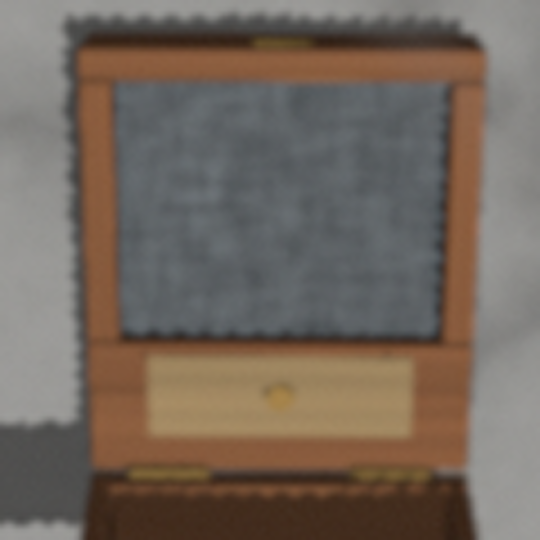

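View pics/z6.png

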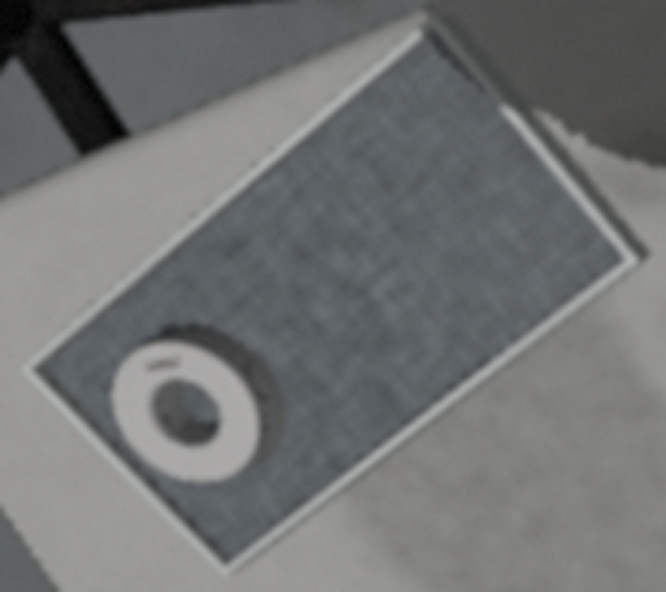

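```bash
cat > m2.py <<'E'
from h import *
st=read_state();print(st['position'],st['ee_rot'])
c=cam('wrist',st)
f=lambda L,o,s:np.array(L)/s+o
q=plane(c,f([(78,48),(488,48),(466,470),(92,470)],[255,175],4.5),20)
m=q.mean(0);d=(q[2]+q[3]-q[0]-q[1])/2;u=d/np.linalg.norm(d)
print('box4',m,np.linalg.norm(d),np.linalg.norm(q[0]-q[1]),np.linalg.norm(q[2]-q[3]),np.degrees(np.arctan2(d[1],d[0])))
w=plane(c,f([(112,82),(455,82),(440,338),(120,338)],[255,175],4.5),18)
print('well c',w.mean(0),np.linalg.norm(w[0]-w[1]),np.linalg.norm(w[0]-w[3]),'pred',m+u*-13.5)
t=plane(c,f([(425,26),(636,260),(226,574),(25,368)],[5,110],3.7),10.5);print('tray',t.round(1),t.mean(0));
for i in range(4):print(np.linalg.norm(t[i]-t[i-1]))
e=(t[2]+t[3]-t[0]-t[1]);print('long axis ang',np.degrees(np.arctan2(e[1],e[0])));e=(t[1]+t[2]-t[0]-t[3]);print('short',np.degrees(np.arctan2(e[1],e[0])))
print('ring',plane(c,f([(186,411)],[5,110],3.7),18))
E
python3 m2.py
```

```text
[ 494.15675353 -116.71351982  163.35778597] [ 1.82744692e-01  9.83132071e-01  7.36368356e-04 -7.42745382e-03]
box4 [ 550.35214729 -137.63937846   20.        ] 110.27610037611522 95.61785644863812 95.31532102445016 -21.541342082341558
well c [ 537.80589492 -132.60640147   18.        ] 81.0269497651992 65.83294780419686 pred [ 537.79508348 -132.68254999   20.        ]
tray [[ 360.3 -282.2   10.5]
 [ 440.8 -258.1   10.5]
 [ 483.9 -430.6   10.5]
 [ 402.4 -450.6   10.5]] [ 421.83066035 -355.37700923   10.5       ]
173.55223739453166
84.04498643740817
177.77127161317415
83.96674170024669
long axis ang -75.96693291741576
short 15.209601881313018
ring [[ 432.28759053 -403.60664538   18.        ]]
```

```bash
python3 -c "
from h import *
go([438,-205,40],14)"
```

```text
delta m [ 0.0188 -0.1024  0.1238] yaw 54.94 | at [ 494.2 -116.7  163.4] head 68.94 t 8.75
```

Emit:
send_rows([
  [0.003,-0.015,0.018],
  [0.006,-0.03,0.036],
  [0.009,-0.045,0.054],
  [0.012,-0.06,0.072],
  [0.015,-0.075,0.09],
  [0.018,-0.09,0.108],
  [0.019,-0.102,0.124],
  [0.019,-0.102,0.134],
  [0.019,-0.102,0.144],
  [0.019,-0.102,0.15],
  [0.019,-0.102,0.15],
], yaw=[8,16,24,32,40,48,55,55,55,55,55], fingers=[90,100,105,105,105,105,105,105,105,105,105])

```text
clock: 9.85
position: [437.7, -204.1, 13.1]
ee_rot: [0.615, 0.788, -0.003, -0.007]
contact_force: [-0.6, 0.1, 0.0]
gripper_width: 49.8
```

```bash
python3 -c "
from h import *
go([438,-205,0],14)
snap('wrist','w17',(160,100,480,340),2.5)"
```

```text
delta m [-0.0011  0.0002  0.0131] yaw 0.04 | at [ 437.7 -204.1   13.1] head 14.04 t 9.85
```

View pics/w17.png

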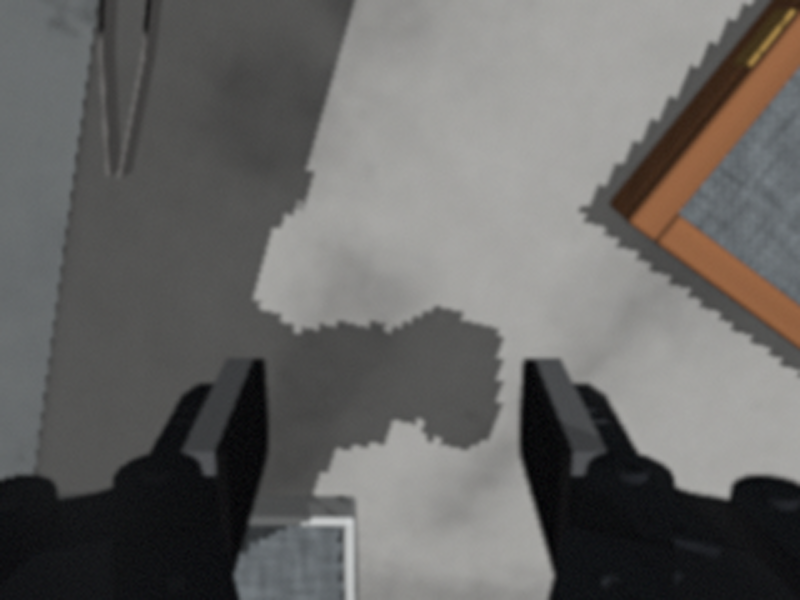

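Emit:
send_rows([
  [0,0,0.01],
  [0,0,0.02],
  [0,0,0.03],
  [0,0,0.038],
  [0,0,0.041],
  [0,0,0.041],
], yaw=[0,0,0,0,0,0], fingers=[105,105,105,105,105,105])

```text
clock: 10.5
position: [437.0, -204.0, -28.0]
ee_rot: [0.615, 0.788, -0.003, -0.008]
contact_force: [0.2, 0.7, -1.0]
gripper_width: 50.1
```

Emit:
send_rows([
  [0,0,0.002],
  [0,0,0.004],
  [0,0,0.004],
], yaw=[0,0,0], fingers=[105,105,105])

```text
clock: 10.8
position: [437.0, -203.9, -32.0]
ee_rot: [0.615, 0.788, -0.003, -0.008]
contact_force: [0.5, -0.8, -0.2]
gripper_width: 50.2
```

Emit:
send_rows([
  [0,0,0.002],
  [0,0,0.004],
  [0,0,0.004],
], yaw=[0,0,0], fingers=[105,105,105])

```text
clock: 11.1
position: [437.5, -204.1, -33.1]
ee_rot: [0.615, 0.789, -0.003, -0.007]
contact_force: [-7.1, 4.6, 24.0]
gripper_width: 50.2
```

```bash
python3 -c "
from h import *
go([432.3,-404.3,20],14)"
```

```text
delta m [-0.1925 -0.0546 -0.0537] yaw 0.14 | at [ 437.5 -204.1  -33.1] head 14.14 t 11.1
```

Emit:
send_rows([
  [0,0,-0.03],
  [-0.03,-0.008,-0.054],
  [-0.065,-0.018,-0.054],
  [-0.1,-0.028,-0.054],
  [-0.135,-0.038,-0.054],
  [-0.17,-0.048,-0.054],
  [-0.192,-0.055,-0.054],
  [-0.192,-0.055,-0.054],
  [-0.192,-0.055,-0.054],
], yaw=[0,0,0,0,0,0,0,0,0], fingers=[90,90,90,90,90,90,90,90,90])

```text
clock: 12.0
position: [431.3, -403.8, 19.9]
ee_rot: [0.615, 0.788, -0.003, -0.007]
contact_force: [-0.5, 1.2, -0.1]
gripper_width: 55.3
```

```bash
python3 -c "
from h import *
go([432.3,-404.3,-21.5],14)
st,im=snap('wrist','w18',(160,100,480,340),2.5)
c=cam('wrist',st)
print((proj(c,[[432.3,-404.3,18]])-[160,100])*2.5)"
```

```text
delta m [-0.001   0.0015  0.0414] yaw 0.06 | at [ 431.3 -403.8   19.9] head 14.06 t 12.0
[[392.90287806 331.61276459]]
```

View pics/w18.png

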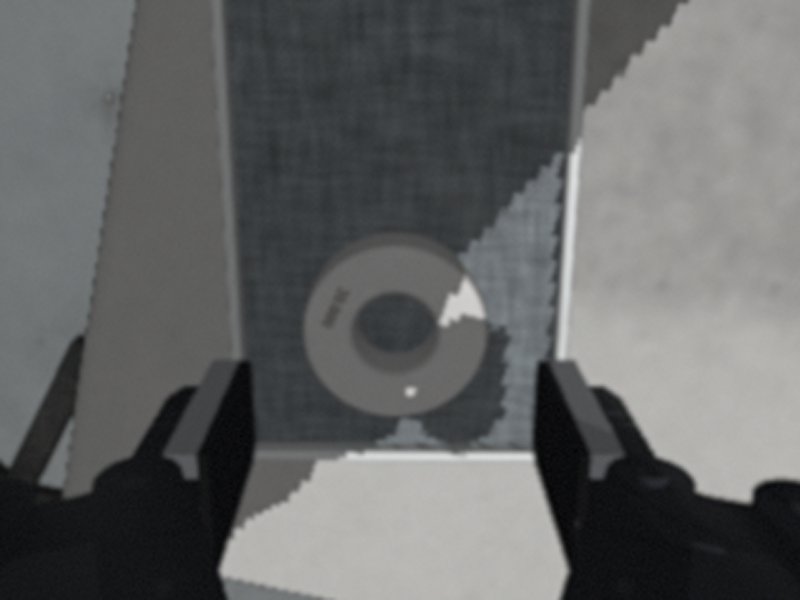

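Emit:
send_rows([
  [-0.001,0.001,0.015],
  [-0.001,0.001,0.03],
  [-0.001,0.001,0.038],
  [-0.001,0.001,0.041],
  [-0.001,0.001,0.041],
  [-0.001,0.001,0.041],
  [-0.001,0.001,0.041],
  [-0.001,0.001,0.041],
], yaw=[0,0,0,0,0,0,0,0], fingers=[100,100,100,100,110,119,119,119])

```text
clock: 12.85
position: [432.2, -403.9, -20.4]
ee_rot: [0.615, 0.789, -0.003, -0.007]
contact_force: [0.4, 1.4, 0.1]
gripper_width: 45.7
```

Emit:
send_rows([
  [0,0,0],
  [0,0,0],
], yaw=[0,0], fingers=[122,122])

```text
clock: 13.05
position: [432.3, -404.1, -20.2]
ee_rot: [0.615, 0.789, -0.003, -0.006]
contact_force: [-0.4, 0.2, -0.6]
gripper_width: 44.5
```

Emit:
send_rows([
  [0,0,0],
  [0,0,0],
], yaw=[0,0], fingers=[125,125])

```text
clock: 13.25
position: [432.3, -404.1, -20.2]
ee_rot: [0.615, 0.789, -0.003, -0.006]
contact_force: [0.0, 0.0, 1.6]
gripper_width: 43.8
```

Emit:
send_rows([
  [0,0,0],
  [0,0,0],
], yaw=[0,0], fingers=[128,128])

```text
clock: 13.45
position: [432.3, -404.1, -20.0]
ee_rot: [0.615, 0.789, -0.003, -0.006]
contact_force: [-0.7, 0.5, 1.5]
gripper_width: 42.9
```

Emit:
send_rows([
  [0,0,0],
  [0,0,0],
], yaw=[0,0], fingers=[132,132])

```text
clock: 13.65
position: [432.4, -404.0, -19.8]
ee_rot: [0.615, 0.789, -0.003, -0.006]
contact_force: [-0.6, 1.4, 2.1]
gripper_width: 42.0
```

Emit:
send_rows([
  [0,0,-0.01],
  [0,0,-0.03],
  [0,0,-0.06],
  [0,0,-0.08],
  [0,0,-0.08],
], yaw=[0,0,0,0,0], fingers=[132,132,132,132,132])

```text
clock: 14.15
position: [435.8, -405.8, 63.9]
ee_rot: [0.615, 0.789, -0.002, -0.002]
contact_force: [0.5, -1.7, -1.4]
gripper_width: 41.7
```

```bash
python3 -c "
from h import *
go([537.8,-132.6,55],68.7)
st,im=snap('wrist','w19',(160,100,480,340),2)"
```

```text
delta m [0.24   0.1657 0.0079] yaw -54.55 | at [ 435.8 -405.8   63.9] head 14.15 t 14.15
```

View pics/w19.png

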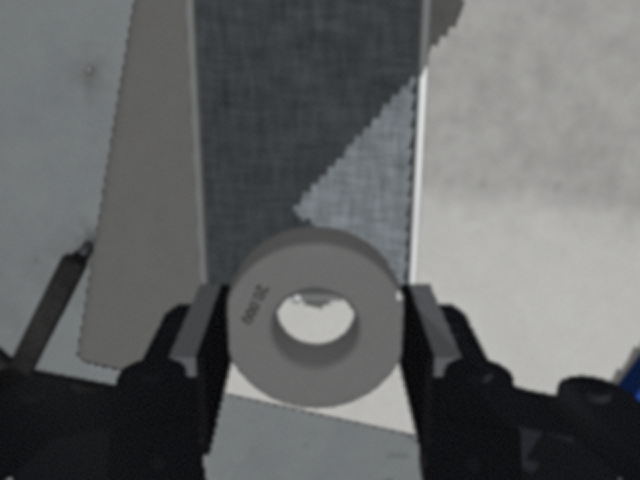

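Emit:
send_rows([
  [0.03,0.021,0],
  [0.06,0.042,0],
  [0.09,0.063,0],
  [0.12,0.083,0],
  [0.15,0.104,0],
  [0.18,0.124,0],
  [0.21,0.145,0],
  [0.24,0.166,0],
  [0.24,0.166,0.008],
  [0.24,0.166,0.008],
], yaw=[-7,-14,-21,-28,-35,-42,-49,-54.5,-54.5,-54.5], fingers=[132,132,132,132,132,132,132,132,132,132])

```text
clock: 15.2
position: [535.2, -130.6, 51.0]
ee_rot: [0.185, 0.983, -0.0, -0.007]
contact_force: [-0.3, 0.2, -1.3]
gripper_width: 41.8
```

```bash
python3 -c "
from h import *
go([537.8,-132.6,-10],68.7)
st,im=snap('wrist','w20',(160,100,480,340),2)"
```

```text
delta m [-0.004  -0.0007  0.0609] yaw -0.04 | at [ 535.2 -130.6   51. ] head 68.66 t 15.2
```

View pics/w20.png

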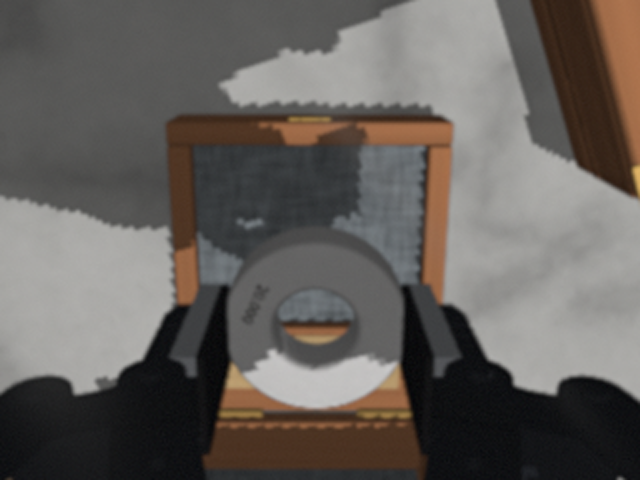

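Emit:
send_rows([
  [-0.003,0,0.015],
  [-0.003,0,0.03],
  [-0.003,0,0.045],
  [-0.003,0,0.055],
  [-0.003,0,0.06],
  [-0.003,0,0.06],
  [-0.003,0,0.06],
], yaw=[0,0,0,0,0,0,0], fingers=[132,132,132,132,132,132,132])

```text
clock: 15.95
position: [537.7, -132.7, -8.1]
ee_rot: [0.186, 0.983, -0.0, -0.006]
contact_force: [0.2, 1.0, -1.8]
gripper_width: 41.9
```

```bash
python3 -c "
from h import *
snap('side','s21',(240,200,360,300),5)"
```

```text
(no output)
```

View pics/s21.png

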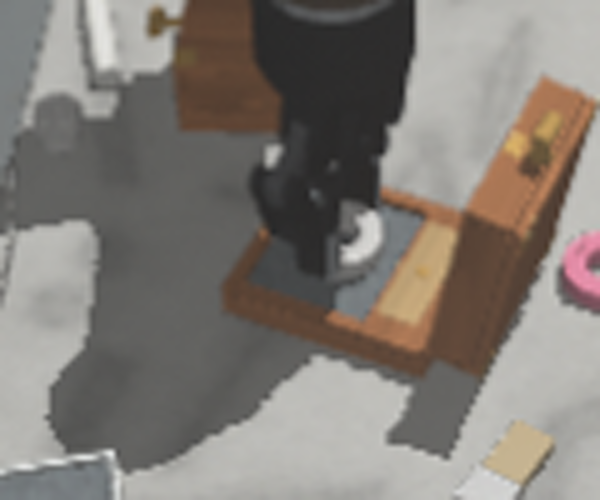

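Lower 3 mm more, then release.

Emit:
send_rows([
  [0,0,0.002],
  [0,0,0.003],
  [0,0,0.003],
  [0,0,0.003],
], yaw=[0,0,0,0], fingers=[132,132,132,132])

```text
clock: 16.4
position: [538.2, -132.6, -10.6]
ee_rot: [0.186, 0.983, -0.0, -0.006]
contact_force: [0.6, 0.1, -0.4]
gripper_width: 42.2
```

Emit:
send_rows([
  [0,0,0],
  [0,0,0],
  [0,0,-0.01],
  [0,0,-0.05],
  [0,0,-0.1],
  [0,0,-0.145],
  [-0.03,0,-0.145],
  [-0.06,0,-0.145],
  [-0.08,0,-0.145],
  [-0.08,0,-0.145],
], yaw=[0,0,0,0,0,0,0,0,0,0], fingers=[115,100,95,95,95,120,150,160,160,160])

```text
clock: 17.4
position: [616.1, -162.8, 133.7]
ee_rot: [0.186, 0.983, -0.0, -0.005]
contact_force: [-1.3, 0.4, -0.4]
gripper_width: 31.6
```

```bash
python3 -c "
from h import *
go([639.9,-172.3,99],69)
snap('wrist','w22')
snap('side','s22',(240,160,360,280),5)"
```

```text
delta m [-0.026  -0.      0.0345] yaw -0.44 | at [ 616.1 -162.8  133.7] head 68.56 t 17.4
```

View pics/w22.png

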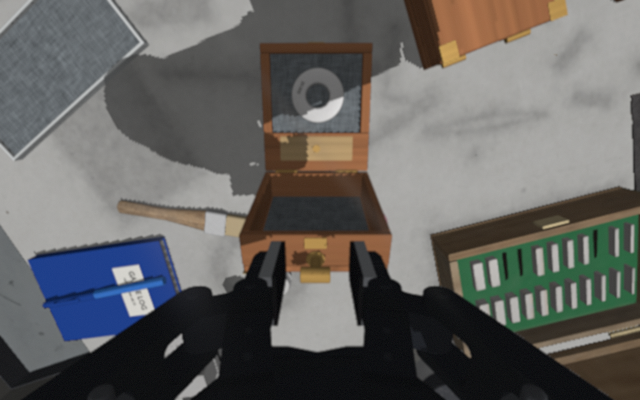

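View pics/s22.png

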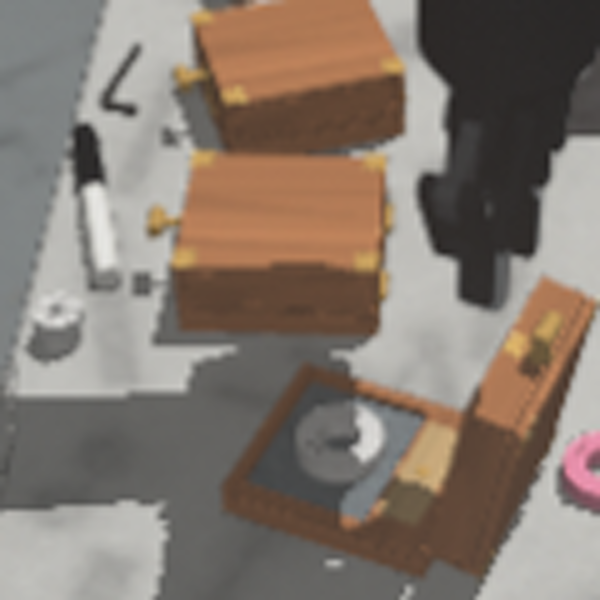

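```bash
python3 -c "
from h import *
c=cam('wrist')
print(plane(c,[[316,273]],143)); go([640,-172.3,97],69.2)"
```

```text
[[ 634.46134226 -170.40814855  143.        ]]
delta m [-0.0286  0.0001  0.0361] yaw -0.62 | at [ 613.8 -162.   133.5] head 68.58 t 17.5
```

Emit:
send_rows([
  [-0.025,0,0],
  [-0.025,0,0.012],
  [-0.025,0,0.024],
  [-0.025,0,0.035],
  [-0.025,0,0.035],
  [-0.025,0,0.035],
  [-0.025,0,0.035],
  [-0.025,0,0.035],
], yaw=[-0.6,-0.6,-0.6,-0.6,-0.6,-0.6,-0.6,-0.6], fingers=[160,160,160,160,160,220,220,220])

```text
clock: 18.3
position: [635.5, -171.9, 98.2]
ee_rot: [0.181, 0.983, -0.001, -0.007]
contact_force: [-2.9, -4.3, -0.3]
gripper_width: 15.5
```

```bash
python3 -c "
from h import *
snap('wrist','w23',(200,150,440,330),3)"
```

```text
(no output)
```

View pics/w23.png

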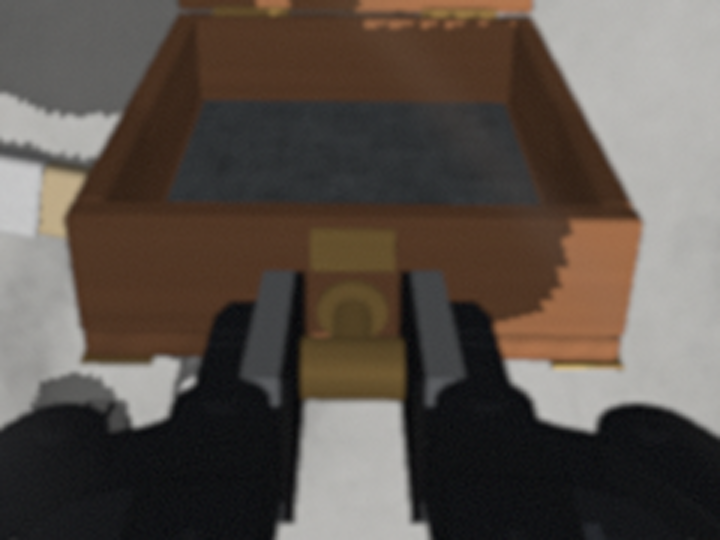

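Emit:
send_rows([
  [0.0154,0,-0.004],
  [0.0312,0,-0.0062],
  [0.0471,0,-0.0063],
  [0.0628,0,-0.0044],
  [0.0783,0,-0.0006],
  [0.0931,0,0.005],
  [0.1071,0,0.0126],
  [0.1201,0,0.0217],
  [0.1318,0,0.0325],
  [0.1421,0,0.0446],
  [0.1509,0,0.0579],
  [0.1578,0,0.0722],
], yaw=[0,0,0,0,0,0,0,0,0,0,0,0], fingers=[225,225,225,225,225,225,225,225,225,225,225,225])

```text
clock: 19.55
position: [486.2, -113.8, 29.1]
ee_rot: [0.181, 0.983, 0.0, -0.007]
contact_force: [-4.9, 6.8, 4.0]
gripper_width: 15.6
```

Emit:
send_rows([
  [0.0,0,0.0],
  [0.0,0,0.0],
  [0.01,0,-0.01],
  [0.02,0,-0.04],
  [0.02,0,-0.07],
], yaw=[0,0,0,0,0], fingers=[180,140,120,100,80])

```text
clock: 20.05
position: [467.0, -106.7, 100.7]
ee_rot: [0.181, 0.983, 0.0, -0.008]
contact_force: [1.6, -0.5, -0.4]
gripper_width: 58.5
```

```bash
python3 -c "
from h import *
go([420,10,95],91)
snap('side','s24',(200,120,360,280),4)"
```

```text
delta m [0.0854 0.0923 0.0069] yaw -21.88 | at [ 467.  -106.7  100.7] head 69.12 t 20.05
```

View pics/s24.png

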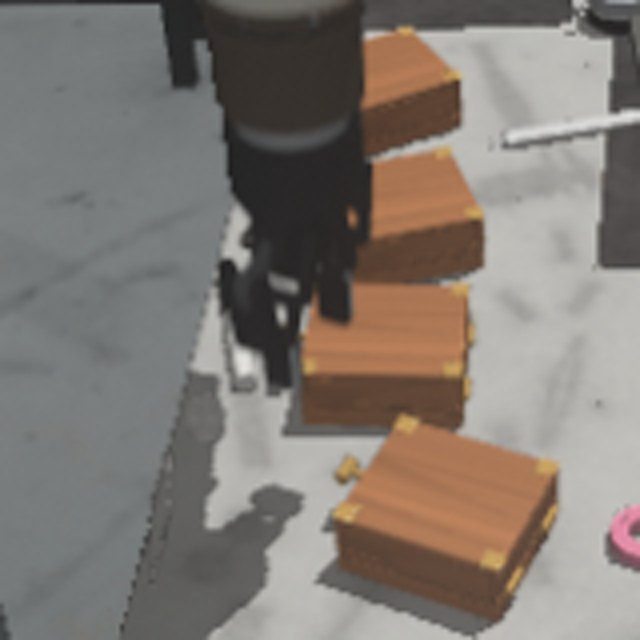

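Emit:
send_rows([
  [0.02,0.02,0],
  [0.04,0.04,0],
  [0.06,0.06,0],
  [0.085,0.085,0],
  [0.085,0.093,0.007],
  [0.085,0.093,0.007],
  [0.085,0.093,0.007],
], yaw=[-5,-10,-15,-21,-21,-21,-21], fingers=[100,120,140,160,160,160,160])

```text
clock: 20.8
position: [425.7, 10.0, 100.3]
ee_rot: [-0.002, 1.0, 0.001, -0.001]
contact_force: [1.0, -0.1, 0.8]
gripper_width: 32.0
```

```bash
cat > look.py <<'E'
import sys
from h import *
n=sys.argv[1];st,im=snap('wrist',n,(120,60,520,360),2)
print(st['position'].round(1),round(yawof(st),2))
hs=cv2.cvtColor(im,cv2.COLOR_BGR2HSV)
br=cv2.inRange(hs,(15,110,70),(30,255,255));br=cv2.morphologyEx(br,cv2.MORPH_OPEN,np.ones((2,2)))
k,l,s,ce=cv2.connectedComponentsWithStats(br)
c=cam('wrist',st)
for i in range(1,k):
    if s[i,4]>40: print('brass',s[i].tolist(),ce[i].round(1).tolist(),'z50',plane(c,[ce[i]],50)[0].round(1)[:2],'z40',plane(c,[ce[i]],40)[0].round(1)[:2])
E
python3 look.py w25
```

```text
[425.7  10.  100.3] 90.19
brass [479, 196, 27, 30, 458] [492.6, 208.6] z50 [427.3 144.4] z40 [430.5 150.4]
brass [313, 200, 23, 29, 477] [323.9, 211.5] z50 [429.8  15.3] z40 [433.2  15.6]
brass [547, 208, 18, 19, 277] [555.7, 216.8] z50 [433.9 195.5] z40 [437.4 203.9]
brass [262, 228, 17, 17, 260] [269.8, 235.4] z50 [449.5 -26.5] z40 [453.7 -28.1]
brass [369, 229, 17, 17, 280] [377.0, 237.0] z50 [450.7  57. ] z40 [455.   59.1]
brass [441, 240, 20, 21, 302] [450.5, 250.0] z50 [461.8 116.2] z40 [466.6 121. ]
brass [160, 261, 27, 29, 468] [171.8, 273.9] z50 [ 483.5 -107.5] z40 [ 489.3 -112.7]
brass [103, 273, 18, 18, 239] [111.6, 280.8] z50 [ 490.3 -158.4] z40 [ 496.4 -165.9]
brass [561, 311, 16, 15, 185] [568.5, 317.6] z50 [526.6 228.4] z40 [534.2 238.2]
brass [272, 335, 11, 13, 133] [276.7, 341.0] z50 [549.  -24.6] z40 [557.7 -26.1]
brass [177, 392, 13, 8, 72] [183.4, 396.0] z50 [ 612.3 -114.3] z40 [ 623.8 -119.8]
```

View pics/w25.png

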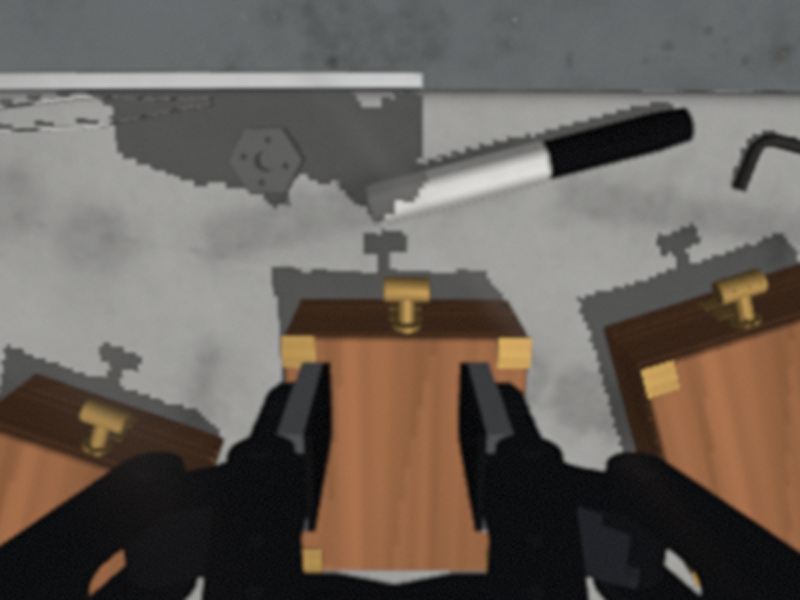

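```bash
python3 -c "
from h import *
c=cam('wrist');print(plane(c,[[324,205.5]],41),plane(c,[[378,228]],50))
go([427,14.5,-8],90)"
```

```text
[[427.83326045  15.31646056  41.        ]] [[443.17240837  56.97481867  50.        ]]
delta m [-0.0015  0.0045  0.1082] yaw 0.15 | at [425.7   9.6 100.2] head 90.15 t 20.85
```

Emit:
send_rows([
  [-0.003,0.0055,0.02],
  [-0.003,0.0055,0.045],
  [-0.003,0.0055,0.07],
  [-0.003,0.0055,0.09],
  [-0.003,0.0055,0.105],
  [-0.003,0.0055,0.108],
  [-0.003,0.0055,0.108],
  [-0.003,0.0055,0.108],
], yaw=[0.1,0.1,0.1,0.1,0.1,0.1,0.1,0.1], fingers=[160,160,160,160,160,160,190,205])

```text
clock: 21.65
position: [429.0, 14.9, -7.3]
ee_rot: [-0.0, 1.0, 0.001, -0.001]
contact_force: [0.7, -3.9, -0.3]
gripper_width: 16.9
```

```bash
python3 -c "
from h import *
print(read_state()['contact_force'],read_state()['gripper_width'])
snap('wrist','w26',(200,150,440,330),3)"
```

```text
[ 0.65538373 -3.93988164 -0.32077862] 16.89648766335424
```

View pics/w26.png

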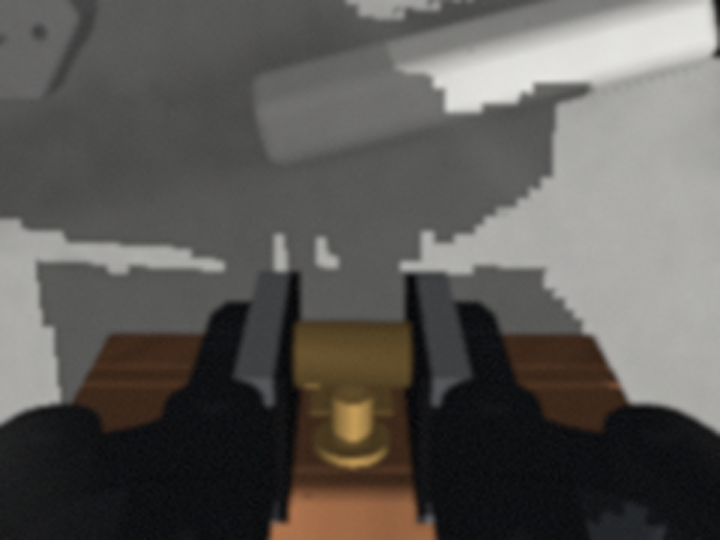

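Emit:
send_rows([
  [0,0,0],
  [-0.003,0,-0.0156],
  [-0.0084,0,-0.0306],
  [-0.0153,0,-0.0449],
  [-0.0241,0,-0.0582],
  [-0.0344,0,-0.0703],
  [-0.0461,0,-0.0811],
  [-0.0591,0,-0.0902],
  [-0.0731,0,-0.0978],
  [-0.0879,0,-0.1034],
  [-0.1034,0,-0.1072],
  [-0.1191,0,-0.1091],
], yaw=[0,0,0,0,0,0,0,0,0,0,0,0], fingers=[225,225,225,225,225,225,225,225,225,225,225,225])

```text
clock: 22.9
position: [546.8, 14.5, 102.7]
ee_rot: [-0.0, 1.0, 0.001, -0.002]
contact_force: [-1.9, -0.2, -1.1]
gripper_width: 15.7
```

Emit:
send_rows([
  [-0.01,0,0],
  [-0.02,0,0],
  [-0.02,0,0],
  [-0.02,0,0],
  [-0.02,0,-0.02],
  [0.0,0,-0.05],
  [0.04,0,-0.05],
  [0.08,0,-0.05],
  [0.11,0,-0.05],
  [0.11,0,-0.05],
  [0.11,0,-0.05],
], yaw=[0,0,0,0,0,0,0,0,0,0,0], fingers=[225,225,170,130,110,90,90,90,90,90,90])

```text
clock: 24.0
position: [437.5, 14.7, 154.3]
ee_rot: [-0.001, 1.0, 0.002, -0.0]
contact_force: [0.2, 0.3, 0.6]
gripper_width: 55.4
```

```bash
python3 -c "
from h import *
st,im=snap('wrist','w27');print(st['position'])
snap('side','s27',(200,120,360,280),4)"
```

```text
[437.53397482  14.71077042 154.26021298]
```

View pics/w27.png

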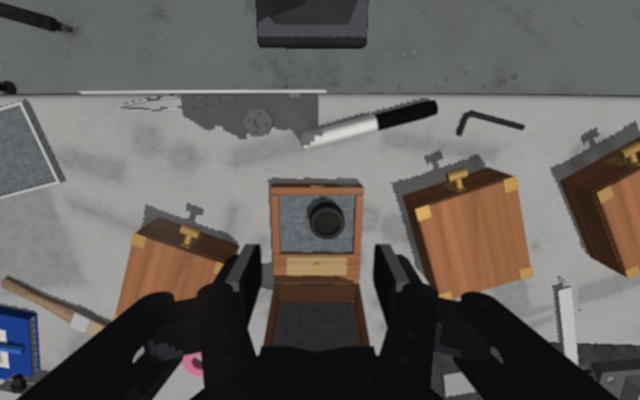

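View pics/s27.png

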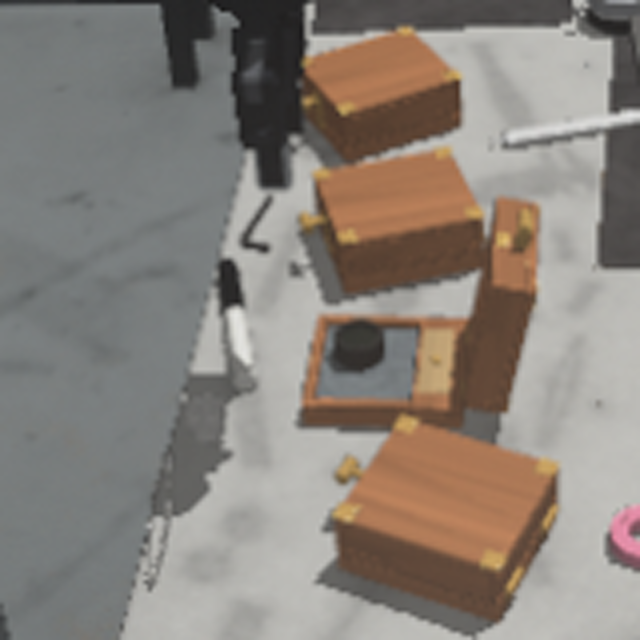

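Emit:
send_rows([
  [-0.03,0,0],
  [-0.065,0,0],
  [-0.1,0,0],
  [-0.135,0,0],
  [-0.157,0,0.015],
  [-0.157,0,0.035],
  [-0.157,0,0.05],
  [-0.157,0,0.057],
  [-0.157,0,0.057],
  [-0.157,0,0.057],
  [-0.157,0,0.057],
], yaw=[0,0,0,0,0,0,0,0,0,0,0], fingers=[120,140,155,155,155,155,155,155,190,220,220])

```text
clock: 25.2
position: [595.5, 14.5, 96.7]
ee_rot: [-0.0, 1.0, 0.001, -0.001]
contact_force: [-0.1, -4.4, -0.5]
gripper_width: 15.5
```

```bash
python3 -c "
from h import *
snap('wrist','w28',(200,150,440,330),3)"
```

```text
(no output)
```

View pics/w28.png

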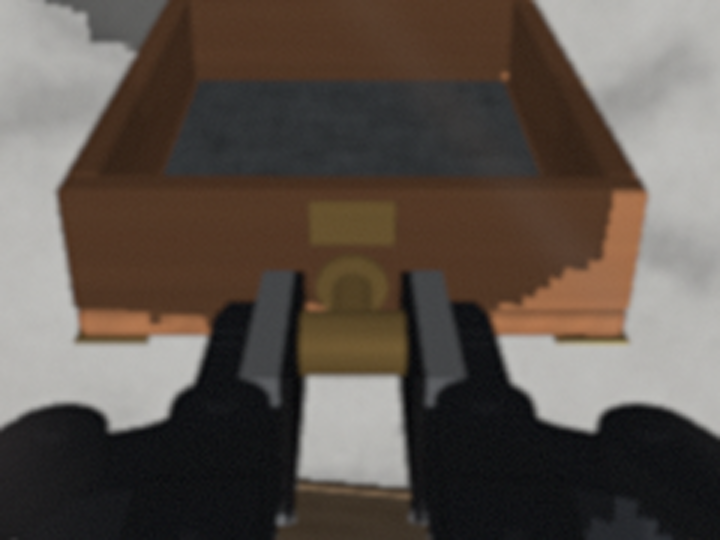

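Gripped. Close it.

Emit:
send_rows([
  [0.0154,0,-0.004],
  [0.0312,0,-0.0062],
  [0.0471,0,-0.0063],
  [0.0628,0,-0.0044],
  [0.0783,0,-0.0006],
  [0.0931,0,0.005],
  [0.1071,0,0.0126],
  [0.1201,0,0.0217],
  [0.1318,0,0.0325],
  [0.1421,0,0.0446],
  [0.1509,0,0.0579],
  [0.1578,0,0.0722],
], yaw=[0,0,0,0,0,0,0,0,0,0,0,0], fingers=[225,225,225,225,225,225,225,225,225,225,225,225])

```text
clock: 26.45
position: [435.7, 14.8, 25.2]
ee_rot: [0.0, 1.0, 0.002, -0.001]
contact_force: [-4.3, 1.6, 5.2]
gripper_width: 15.8
```

Emit:
send_rows([
  [0.0,0,0.0],
  [0.0,0,0.0],
  [0.01,0,-0.01],
  [0.02,0,-0.04],
  [0.02,0,-0.07],
], yaw=[0,0,0,0,0], fingers=[180,140,120,130,155])

```text
clock: 26.95
position: [415.5, 14.5, 96.5]
ee_rot: [0.0, 1.0, 0.002, -0.001]
contact_force: [1.1, -0.2, 0.0]
gripper_width: 33.4
```

```bash
python3 -c "
from h import *
go([428,147,95],108.3)
snap('side','s29',(200,120,360,280),4)"
```

```text
delta m [-0.0125  0.1325  0.0019] yaw -18.31 | at [415.5  14.5  96.5] head 89.99 t 26.95
```

View pics/s29.png

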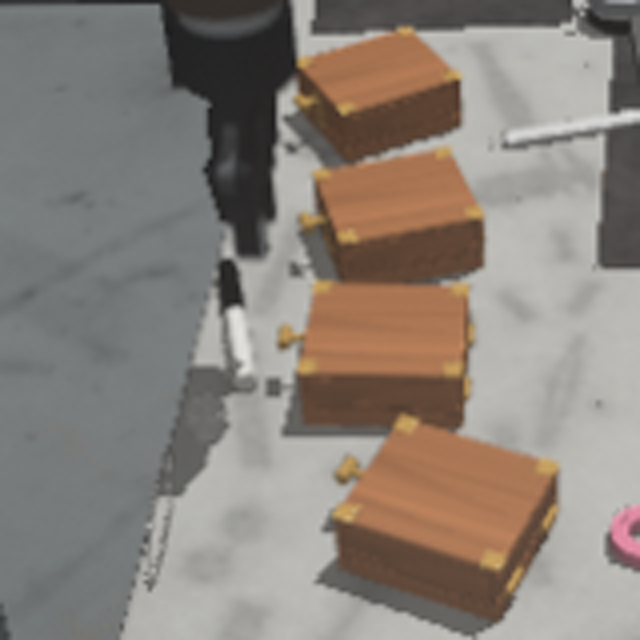

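Box 3 shut. On to box 2.

Emit:
send_rows([
  [0,0.03,0],
  [-0.004,0.065,0],
  [-0.008,0.1,0],
  [-0.008,0.132,0],
  [-0.008,0.132,0],
  [-0.008,0.132,0],
  [-0.008,0.132,0],
], yaw=[-5,-10,-15,-18.3,-18.3,-18.3,-18.3], fingers=[155,155,155,155,155,155,155])

```text
clock: 27.7
position: [428.1, 147.5, 102.9]
ee_rot: [-0.16, 0.987, 0.003, 0.005]
contact_force: [1.0, -0.0, -0.6]
gripper_width: 33.4
```

```bash
python3 look.py w30
```

```text
[428.1 147.5 102.9] 108.36
brass [139, 140, 33, 32, 609] [153.3, 155.9] z50 [430.3  22. ] z40 [433.4  17.5]
brass [75, 152, 19, 20, 315] [84.2, 160.9] z50 [450.  -26.4] z40 [454.1 -33.1]
brass [185, 185, 21, 22, 341] [195.4, 195.3] z50 [450.1  57.6] z40 [454.2  54.7]
brass [308, 194, 23, 27, 451] [318.9, 204.7] z50 [427.9 148.8] z40 [431. 150.]
brass [0, 213, 19, 23, 289] [8.1, 223.8] z50 [520.4 -80.2] z40 [527.6 -89.2]
brass [365, 221, 17, 17, 277] [372.7, 229.0] z50 [433.7 195.2] z40 [437.  198.4]
brass [258, 223, 17, 17, 273] [266.4, 230.9] z50 [461.3 116.6] z40 [465.9 116.3]
brass [506, 225, 25, 28, 425] [517.6, 236.0] z50 [403.1 307.9] z40 [405.1 316.1]
brass [568, 242, 17, 17, 247] [576.1, 249.4] z50 [398.5 360.6] z40 [400.2 371.1]
brass [465, 263, 19, 19, 278] [474.0, 272.1] z50 [443.3 289.3] z40 [447.  296.7]
brass [65, 265, 16, 16, 204] [72.4, 272.2] z50 [548.  -26.6] z40 [556.4 -33.3]
brass [164, 293, 10, 10, 64] [167.7, 297.0] z50 [546.   53.4] z40 [554.3  50.3]
brass [270, 328, 13, 12, 140] [275.6, 333.7] z50 [553.3 150.5] z40 [561.9 151.7]
brass [362, 328, 6, 11, 61] [364.4, 332.7] z50 [527.9 224.5] z40 [535.4 229. ]
brass [568, 338, 14, 13, 151] [574.6, 344.0] z50 [481.7 413.2] z40 [487.2 426.1]
```

View pics/w30.png

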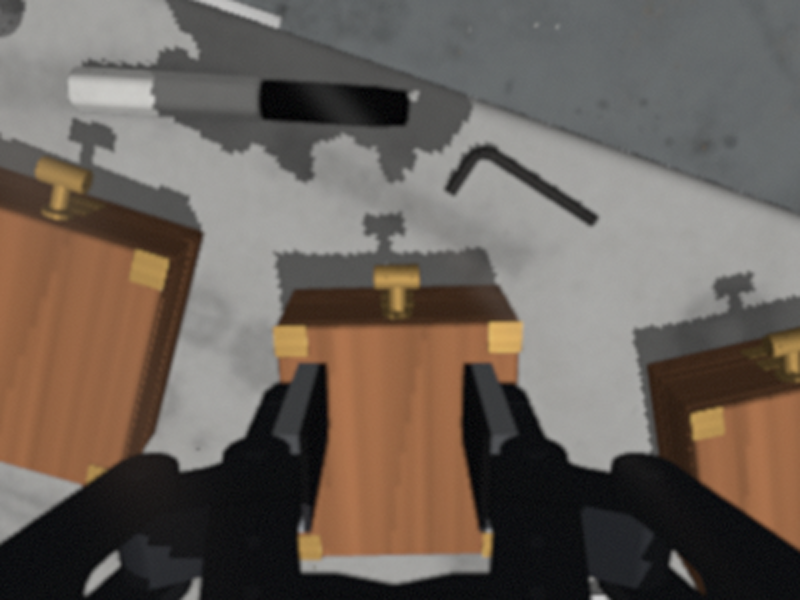

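```bash
python3 -c "
from h import *
c=cam('wrist');P=plane(c,[[318.5,198.5]],41)[0];print(P)
u=np.array([np.cos(np.radians(18.8)),np.sin(np.radians(18.8)),0]);T=P+1.2*u;T[2]=-7.5
go(T,108.8)"
```

```text
[425.75911073 147.58762979  41.        ]
delta m [0.002  0.0008 0.1103] yaw -0.46 | at [428.1 147.2 102.9] head 108.34 t 27.75
```

Emit:
send_rows([
  [0.002,0.001,0.02],
  [0.002,0.001,0.045],
  [0.002,0.001,0.07],
  [0.002,0.001,0.09],
  [0.002,0.001,0.105],
  [0.002,0.001,0.11],
  [0.002,0.001,0.11],
  [0.002,0.001,0.11],
], yaw=[-0.5,-0.5,-0.5,-0.5,-0.5,-0.5,-0.5,-0.5], fingers=[160,160,160,160,160,160,190,205])

```text
clock: 28.55
position: [427.0, 148.2, -6.6]
ee_rot: [-0.163, 0.987, 0.003, 0.005]
contact_force: [-0.3, -0.3, 0.4]
gripper_width: 17.1
```

```bash
python3 -c "
from h import *
print(read_state()['contact_force'],read_state()['gripper_width'])
snap('wrist','w31',(200,150,440,330),3)"
```

```text
[-0.27831336 -0.3382305   0.44373742] 17.10562083068317
```

View pics/w31.png

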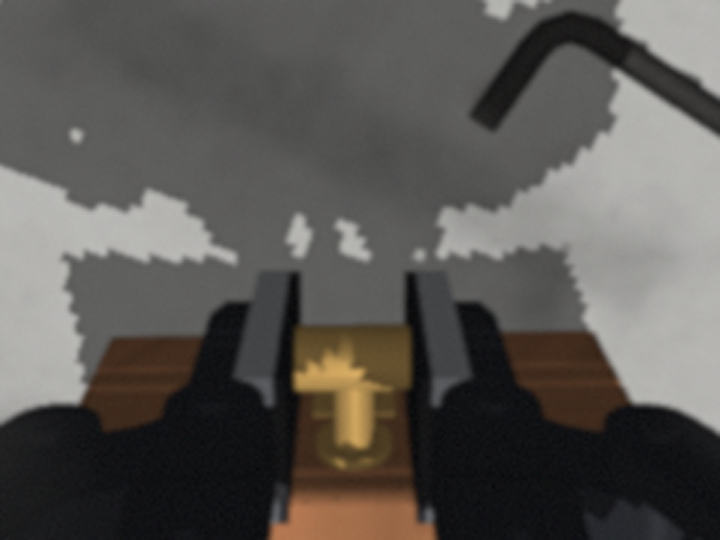

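Good grip; open box 2.

Emit:
send_rows([
  [0,0,0],
  [-0.003,0,-0.0156],
  [-0.0084,0,-0.0306],
  [-0.0153,0,-0.0449],
  [-0.0241,0,-0.0582],
  [-0.0344,0,-0.0703],
  [-0.0461,0,-0.0811],
  [-0.0591,0,-0.0902],
  [-0.0731,0,-0.0978],
  [-0.0879,0,-0.1034],
  [-0.1034,0,-0.1072],
  [-0.1191,0,-0.1091],
], yaw=[0,0,0,0,0,0,0,0,0,0,0,0], fingers=[225,225,225,225,225,225,225,225,225,225,225,225])

```text
clock: 29.8
position: [537.2, 187.0, 103.9]
ee_rot: [-0.163, 0.987, 0.004, 0.004]
contact_force: [-4.1, 7.1, -3.3]
gripper_width: 15.7
```

Emit:
send_rows([
  [-0.01,0,0],
  [-0.02,0,0],
  [-0.02,0,0],
  [-0.02,0,0],
  [-0.02,0,-0.02],
  [0.0,0,-0.05],
  [0.04,0,-0.05],
  [0.08,0,-0.05],
  [0.11,0,-0.05],
  [0.11,0,-0.05],
  [0.11,0,-0.05],
], yaw=[0,0,0,0,0,0,0,0,0,0,0], fingers=[225,225,170,130,110,90,90,90,90,90,90])

```text
clock: 30.9
position: [433.1, 151.2, 154.0]
ee_rot: [-0.163, 0.987, 0.004, 0.006]
contact_force: [0.4, -0.1, -0.6]
gripper_width: 55.0
```

```bash
python3 -c "
from h import *
st,im=snap('wrist','w32');print(st['position'])
st,im=snap('wrist','w33',(240,160,400,300),4.5);print(st['position'],read_state()['position'])"
```

```text
[433.14722899 151.17984422 154.00350407]
[433.72978029 151.5175395  153.79925168] [433.83792101 151.62384194 153.43482221]
```

View pics/w32.png

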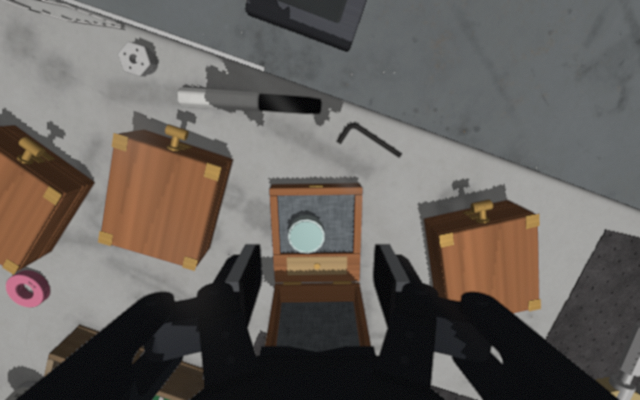

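View pics/w33.png

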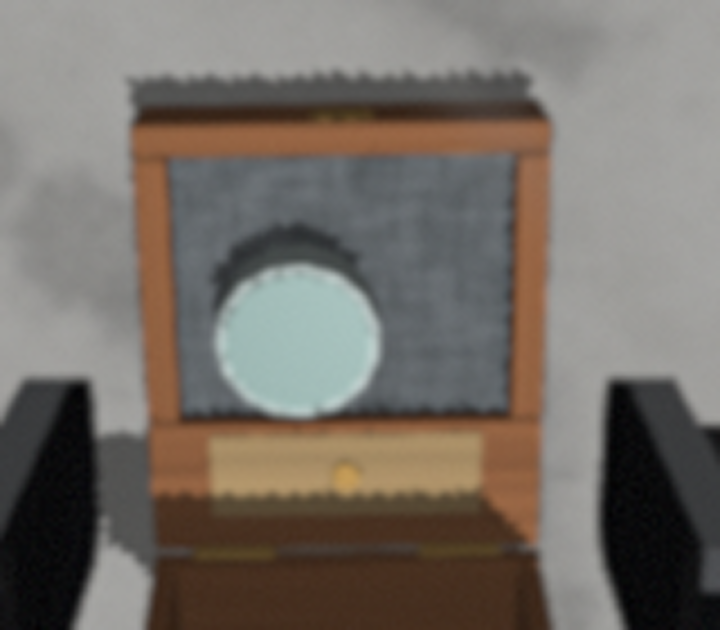

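```bash
python3 -c "
from h import *
st=read_state();c=cam('wrist',st);P=plane(c,[[306.2,235.1]],31)[0];print(P)
e=plane(c,np.array([(214,338),(381,338),(298,262),(298,415)])/4.5+[240,160],31);print(np.linalg.norm(e[0]-e[1]),np.linalg.norm(e[2]-e[3]),e.mean(0))
go([P[0],P[1],30],108.8);go([P[0],P[1],-11],108.8)"
```

```text
[490.17218977 159.6264414   31.        ]
38.23281912093414 38.06460303444001 [490.41732171 159.67400299  31.        ]
delta m [-0.0545 -0.0113  0.124 ] yaw -0.01 | at [433.8 151.6 153.4] head 108.79 t 31.0
delta m [-0.054  -0.0116  0.165 ] yaw -0.01 | at [433.8 151.6 153.4] head 108.79 t 31.0
```

Emit:
send_rows([
  [-0.02,-0.005,0.02],
  [-0.04,-0.01,0.04],
  [-0.054,-0.0115,0.07],
  [-0.054,-0.0115,0.1],
  [-0.054,-0.0115,0.124],
  [-0.054,-0.0115,0.124],
  [-0.054,-0.0115,0.124],
], yaw=[0,0,0,0,0,0,0], fingers=[100,105,105,105,105,105,105])

```text
clock: 31.7
position: [490.7, 159.5, 29.9]
ee_rot: [-0.163, 0.987, 0.004, 0.005]
contact_force: [0.2, 0.5, 0.2]
gripper_width: 50.0
```

```bash
python3 -c "
from h import *
st,im=snap('wrist','w34',(200,150,440,330),3);c=cam('wrist',st)
print((proj(c,[490.3,159.6,31])-[200,150])*3)
go([490.3,159.6,-11],108.8)"
```

```text
[[353.84373877 245.73014622]]
delta m [ 0.0015 -0.0003  0.0418] yaw 0.01 | at [491.2 160.   30.8] head 108.81 t 31.75
```

View pics/w34.png

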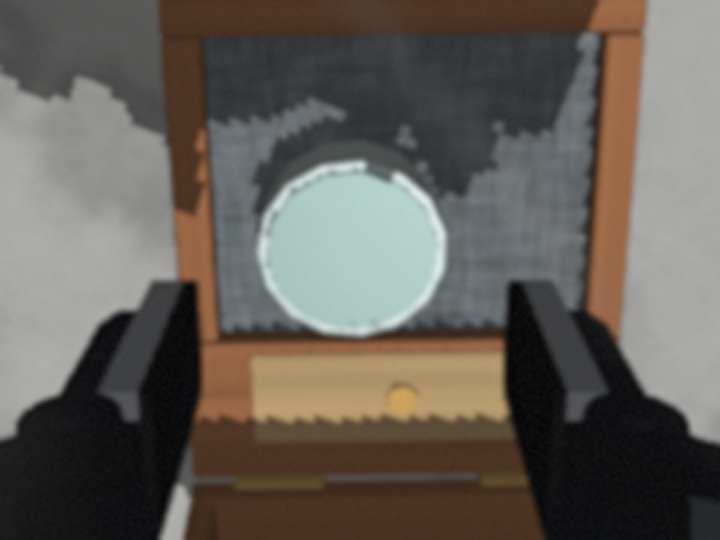

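Emit:
send_rows([
  [0.001,0,0.015],
  [0.001,0,0.03],
  [0.001,0,0.038],
  [0.001,0,0.041],
  [0.001,0,0.041],
  [0.001,0,0.041],
  [0.001,0,0.041],
  [0.001,0,0.041],
], yaw=[0,0,0,0,0,0,0,0], fingers=[105,105,105,105,115,125,135,135])

```text
clock: 32.55
position: [490.9, 160.2, -9.7]
ee_rot: [-0.163, 0.987, 0.004, 0.007]
contact_force: [-0.7, 0.2, -0.2]
gripper_width: 40.1
```

```bash
python3 -c "
from h import *
print(read_state()['gripper_width'])
st,im=snap('wrist','w35',(200,150,440,330),3)
st,im=snap('side','s35',(250,140,340,210),7)"
```

```text
40.14399405902406
```

View pics/w35.png

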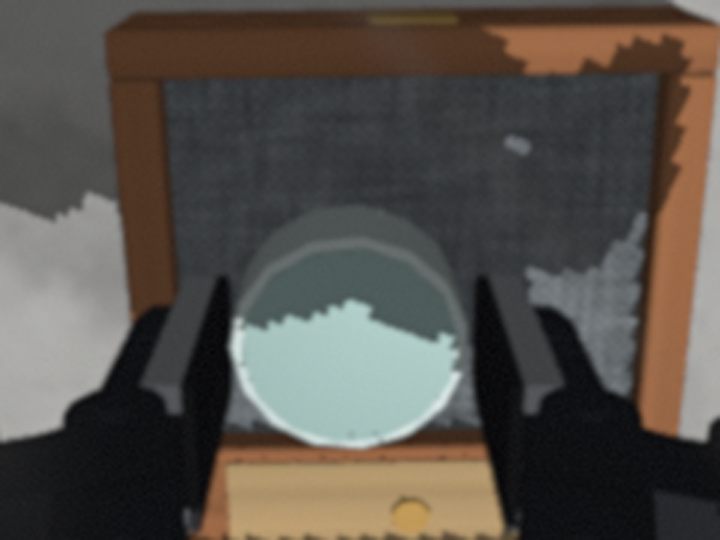

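View pics/s35.png

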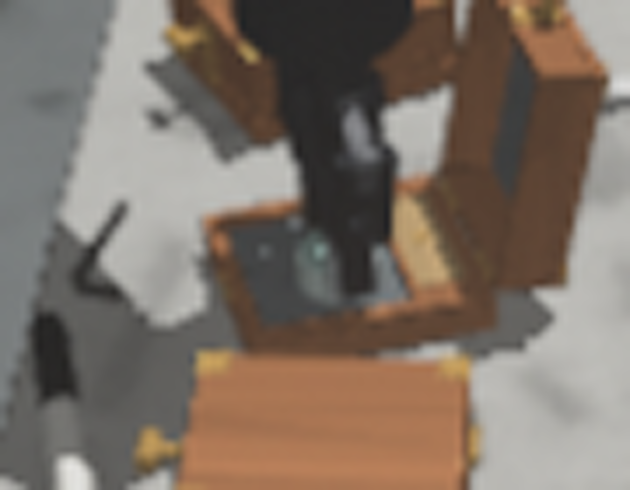

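Emit:
send_rows([
  [0,0,0],
  [0,0,0],
], yaw=[0,0], fingers=[139,140])

```text
clock: 32.85
position: [490.8, 160.1, -9.9]
ee_rot: [-0.163, 0.987, 0.004, 0.006]
contact_force: [0.3, -1.6, 0.1]
gripper_width: 38.4
```

Emit:
send_rows([
  [0,0,0],
  [0,0,0],
], yaw=[0,0], fingers=[142,142])

```text
clock: 33.05
position: [490.9, 160.0, -9.8]
ee_rot: [-0.163, 0.987, 0.004, 0.006]
contact_force: [0.3, -0.2, 1.2]
gripper_width: 38.1
```

Emit:
send_rows([
  [0,0,0],
  [0,0,0],
], yaw=[0,0], fingers=[144,144])

```text
clock: 33.25
position: [490.9, 160.1, -9.7]
ee_rot: [-0.163, 0.987, 0.004, 0.006]
contact_force: [-0.2, -0.2, 0.7]
gripper_width: 37.4
```

Emit:
send_rows([
  [0,0,0],
  [0,0,-0.005],
  [0,0,-0.012],
  [0,0,-0.02],
  [0,0,-0.02],
], yaw=[0,0,0,0,0], fingers=[145,145,145,145,145])

```text
clock: 33.75
position: [491.6, 160.5, 11.8]
ee_rot: [-0.164, 0.986, 0.005, 0.008]
contact_force: [0.0, 0.2, -0.9]
gripper_width: 36.9
```

```bash
python3 -c "
from h import *
print(read_state()['gripper_width'])
st,im=snap('wrist','w36',(200,150,440,330),3)"
```

```text
36.905857291940066
```

View pics/w36.png

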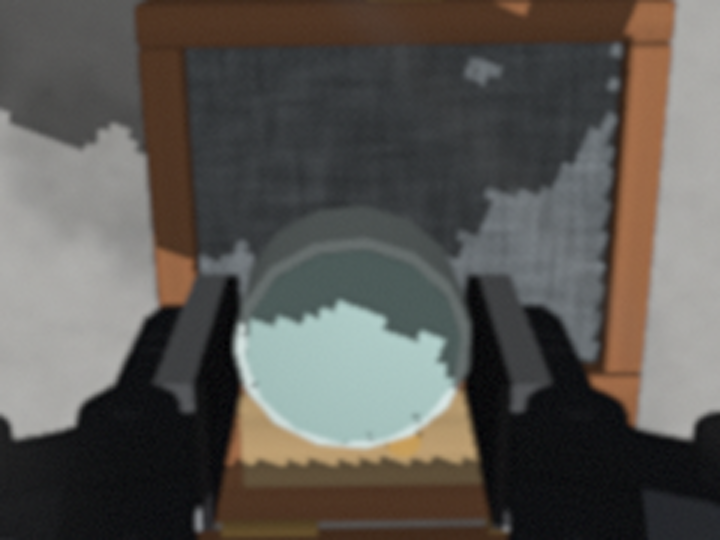

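```bash
python3 -c "
from h import *
go([470,0,47],70);go([430.3,-389.3,47],14)"
```

```text
delta m [ 0.0711 -0.1446 -0.038 ] yaw 38.82 | at [491.2 160.2  11.2] head 108.82 t 33.8
delta m [ 0.2342 -0.5002 -0.043 ] yaw 94.82 | at [491.2 160.2  11.2] head 108.82 t 33.8
```

Emit:
send_rows([
  [0,0,-0.018],
  [0.0,0.0,-0.036],
  [0.012,-0.025,-0.036],
  [0.03,-0.065,-0.037],
  [0.05,-0.107,-0.038],
  [0.07,-0.149,-0.038],
  [0.09,-0.191,-0.039],
  [0.11,-0.233,-0.039],
  [0.13,-0.275,-0.04],
  [0.148,-0.317,-0.041],
  [0.165,-0.355,-0.041],
  [0.178,-0.38,-0.042],
], yaw=[0,0,6,14,22,30,38,46,54,62,70,78], fingers=[145,145,145,145,145,145,145,145,145,145,145,145])

```text
clock: 35.0
position: [444.1, -259.8, 47.5]
ee_rot: [0.497, 0.868, 0.008, 0.003]
contact_force: [0.7, 0.1, -0.7]
gripper_width: 37.2
```

```bash
python3 -c "
from h import *
st,im=snap('wrist','w37',(160,100,480,340),2)
go([430.3,-389.3,47],14);print(read_state()['gripper_width'])"
```

```text
delta m [-0.1034 -0.0755 -0.001 ] yaw 16.01 | at [ 444.  -262.    47.5] head 30.01 t 35.05
36.92156317888977
```

View pics/w37.png

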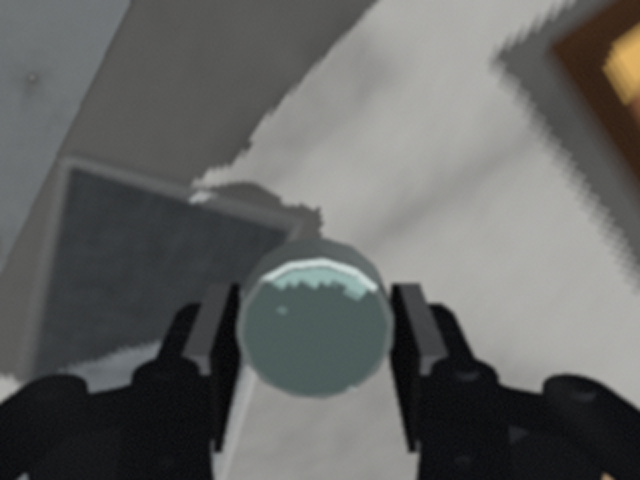

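Emit:
send_rows([
  [-0.025,-0.018,0],
  [-0.05,-0.036,0],
  [-0.08,-0.058,0],
  [-0.103,-0.075,0],
  [-0.103,-0.075,0],
  [-0.103,-0.075,0],
  [-0.103,-0.075,0.01],
], yaw=[5,10,16,16,16,16,16], fingers=[145,145,145,145,145,145,145])

```text
clock: 35.75
position: [431.5, -388.4, 36.8]
ee_rot: [0.615, 0.788, 0.008, 0.003]
contact_force: [0.0, 0.4, -1.0]
gripper_width: 37.2
```

```bash
python3 -c "
from h import *
st,im=snap('wrist','w38',(160,100,480,340),2)
go([430.3,-389.3,-17],14);print(read_state()['gripper_width'])"
```

```text
delta m [-0.0027 -0.001   0.0512] yaw 0.04 | at [ 430.  -387.1   34.2] head 14.04 t 35.8
37.00951404821115
```

View pics/w38.png

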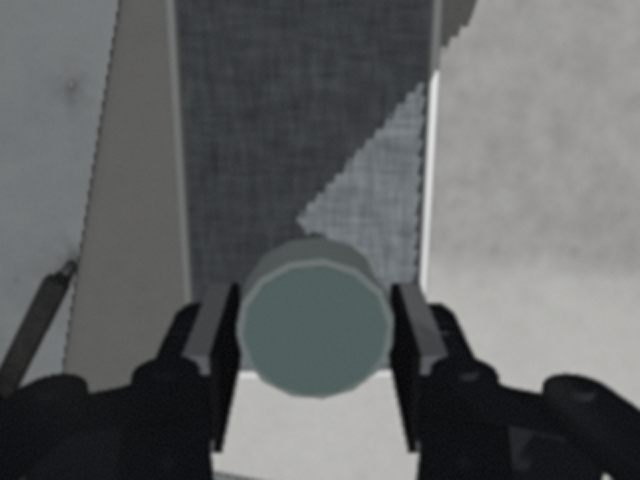

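Emit:
send_rows([
  [-0.002,-0.001,0.015],
  [-0.002,-0.001,0.03],
  [-0.002,-0.001,0.042],
  [-0.002,-0.001,0.049],
  [-0.002,-0.001,0.052],
  [-0.002,-0.001,0.052],
  [-0.002,-0.001,0.052],
], yaw=[0,0,0,0,0,0,0], fingers=[145,145,145,145,145,145,145])

```text
clock: 36.5
position: [430.7, -388.9, -17.3]
ee_rot: [0.615, 0.788, 0.008, 0.001]
contact_force: [-0.4, 0.1, -0.2]
gripper_width: 37.2
```

Emit:
send_rows([
  [0,0,0.001],
  [0,0,0.0015],
  [0,0,0.0015],
], yaw=[0,0,0], fingers=[145,145,145])

```text
clock: 36.8
position: [431.0, -389.0, -18.4]
ee_rot: [0.615, 0.788, 0.009, 0.002]
contact_force: [0.6, 1.6, 0.5]
gripper_width: 36.9
```

Emit:
send_rows([
  [0,0,0],
  [0,0,0],
  [0,0,0],
  [0,0,-0.01],
  [0,0,-0.04],
  [0,0,-0.09],
  [0.02,0,-0.12],
  [0.02,0,-0.12],
], yaw=[0,0,0,0,0,0,0,0], fingers=[135,120,110,105,105,105,105,105])

```text
clock: 37.6
position: [426.9, -371.6, 107.8]
ee_rot: [0.615, 0.789, 0.009, 0.007]
contact_force: [0.9, -0.1, 1.5]
gripper_width: 50.0
```

```bash
python3 -c "
from h import *
st,im=snap('wrist','w39',(120,60,520,360),2)
u=np.array([np.cos(np.radians(18.8)),np.sin(np.radians(18.8))])
p=np.array([427,148.2])+u*166.2; print('pull2 open',p)
go([p[0]-20*u[0],p[1]-20*u[1],135],108.8)"
```

```text
pull2 open [584.33310703 201.76055855]
delta m [ 0.5154  0.274  -0.0224] yaw -94.69 | at [ 425.8 -371.2  105.2] head 14.11 t 37.65
```

View pics/w39.png

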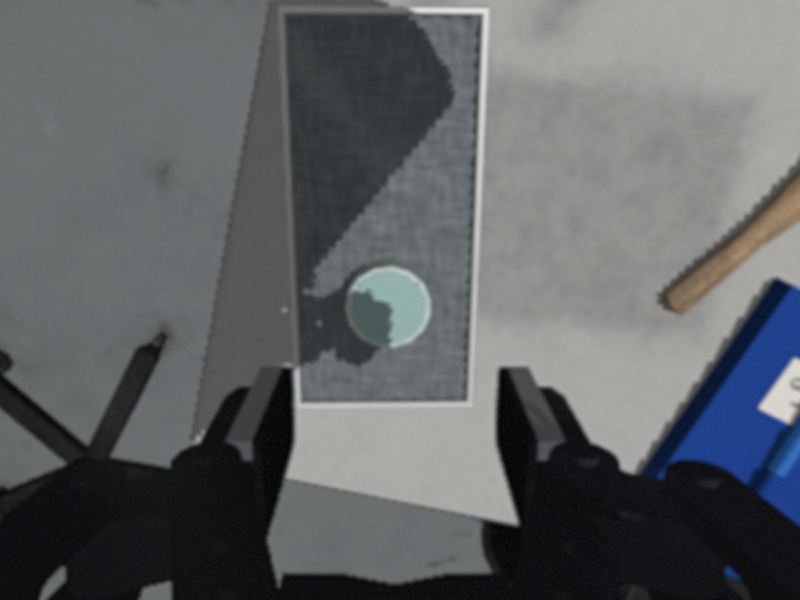

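Emit:
send_rows([
  [0.02,0.01,-0.02],
  [0.06,0.032,-0.03],
  [0.1,0.054,-0.03],
  [0.14,0.075,-0.03],
  [0.18,0.096,-0.03],
  [0.22,0.117,-0.03],
  [0.26,0.138,-0.03],
  [0.3,0.16,-0.03],
  [0.34,0.181,-0.03],
  [0.38,0.202,-0.03],
  [0.42,0.223,-0.03],
  [0.46,0.245,-0.03],
], yaw=[-6,-14,-22,-30,-38,-46,-54,-62,-70,-78,-86,-94.7], fingers=[120,140,155,155,155,155,155,155,155,155,155,155])

```text
clock: 38.85
position: [550.1, 135.9, 140.8]
ee_rot: [-0.166, 0.986, 0.002, 0.009]
contact_force: [-0.2, -0.6, 0.5]
gripper_width: 33.6
```

```bash
python3 -c "
from h import *
st=read_state()
u=np.array([np.cos(np.radians(18.8)),np.sin(np.radians(18.8))])
p=np.array([427,148.2])+u*166.2
go([p[0],p[1],135],108.8);go([p[0],p[1],96.5],108.8);print(st['joint_vel'].round(2))"
```

```text
delta m [-0.0537  0.0511  0.0069] yaw 0.26 | at [550.1 135.9 140.8] head 109.06 t 38.85
delta m [-0.053   0.0511  0.0454] yaw 0.26 | at [550.1 135.9 140.8] head 109.06 t 38.85
[ 0.63  0.33  0.5   0.02 -0.17  0.86]
```

Emit:
send_rows([
  [-0.025,0.025,0],
  [-0.053,0.051,0.005],
  [-0.053,0.051,0.007],
  [-0.053,0.051,0.007],
  [-0.053,0.051,0.007],
], yaw=[0.2,0.2,0.2,0.2,0.2], fingers=[155,155,155,155,155])

```text
clock: 39.35
position: [582.9, 200.4, 134.0]
ee_rot: [-0.163, 0.987, 0.002, 0.008]
contact_force: [0.5, -0.3, 0.7]
gripper_width: 33.4
```

```bash
python3 -c "
from h import *
st=read_state()
u=np.array([np.cos(np.radians(18.8)),np.sin(np.radians(18.8))])
p=np.array([427,148.2])+u*166.2
go([p[0],p[1],96.5],108.8);print(st['joint_vel'].round(2))
snap('wrist','w40',(200,150,440,330),3)"
```

```text
delta m [-0.0012  0.0008  0.0375] yaw 0.02 | at [582.9 200.4 134. ] head 108.82 t 39.35
[-0.01 -0.02  0.    0.    0.    0.  ]
```

View pics/w40.png

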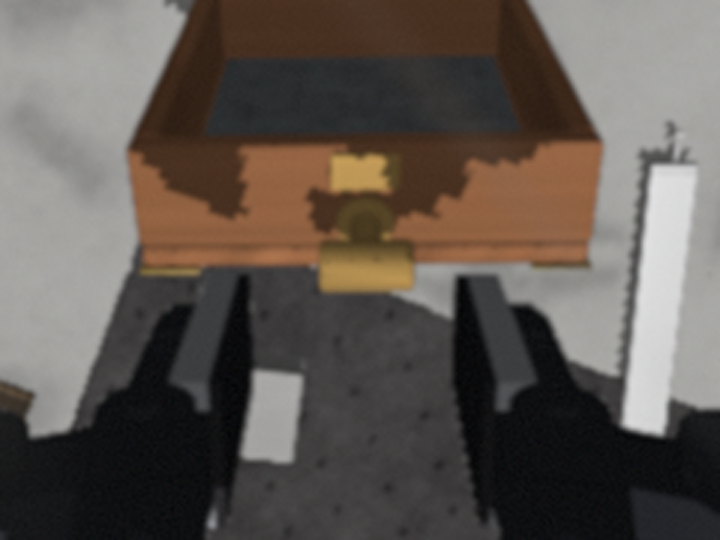

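Emit:
send_rows([
  [-0.001,0.002,0.015],
  [-0.001,0.002,0.03],
  [-0.001,0.002,0.037],
  [-0.001,0.002,0.037],
  [-0.001,0.002,0.037],
  [-0.001,0.002,0.037],
  [-0.001,0.002,0.037],
], yaw=[0,0,0,0,0,0,0], fingers=[155,155,155,155,190,220,220])

```text
clock: 40.1
position: [584.2, 203.6, 98.7]
ee_rot: [-0.163, 0.986, 0.003, 0.009]
contact_force: [-2.4, 3.2, 2.8]
gripper_width: 15.6
```

```bash
python3 -c "
from h import *
snap('wrist','w41',(200,150,440,330),3)"
```

```text
(no output)
```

View pics/w41.png

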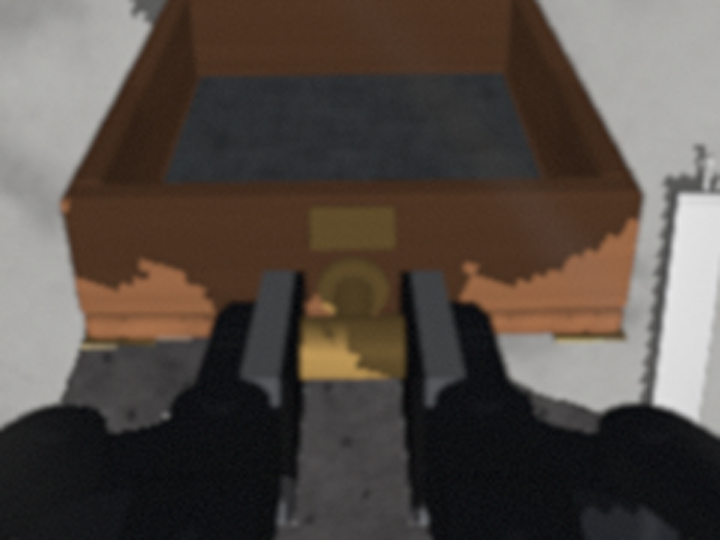

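Emit:
send_rows([
  [0.0154,0,-0.004],
  [0.0312,0,-0.0062],
  [0.0471,-0.0003,-0.0063],
  [0.0628,-0.0006,-0.0044],
  [0.0783,-0.0008,-0.0006],
  [0.0931,-0.001,0.005],
  [0.1071,-0.0012,0.0126],
  [0.1201,-0.0014,0.0217],
  [0.1318,-0.0016,0.0325],
  [0.1421,-0.0018,0.0446],
  [0.1509,-0.0018,0.0579],
  [0.1578,-0.0018,0.0722],
], yaw=[0,0,0,0,0,0,0,0,0,0,0,0], fingers=[225,225,225,225,225,225,225,225,225,225,225,225])

```text
clock: 41.35
position: [434.8, 150.8, 24.0]
ee_rot: [-0.163, 0.987, 0.003, 0.008]
contact_force: [-6.8, 1.7, 4.6]
gripper_width: 15.8
```

Emit:
send_rows([
  [0.0,0,0.0],
  [0.0,0,0.0],
  [0.01,0,-0.01],
  [0.02,0,-0.04],
  [0.02,0,-0.07],
], yaw=[0,0,0,0,0], fingers=[180,140,120,130,155])

```text
clock: 41.85
position: [414.4, 143.2, 94.7]
ee_rot: [-0.163, 0.987, 0.002, 0.008]
contact_force: [0.9, 1.3, -0.4]
gripper_width: 33.6
```

```bash
python3 -c "
from h import *
go([400,308,97],122.5)
snap('scene','c42',(150,130,390,310),3)"
```

```text
delta m [-0.0395  0.1607 -0.0014] yaw -13.7 | at [414.4 143.2  94.7] head 108.8 t 41.85
```

View pics/c42.png

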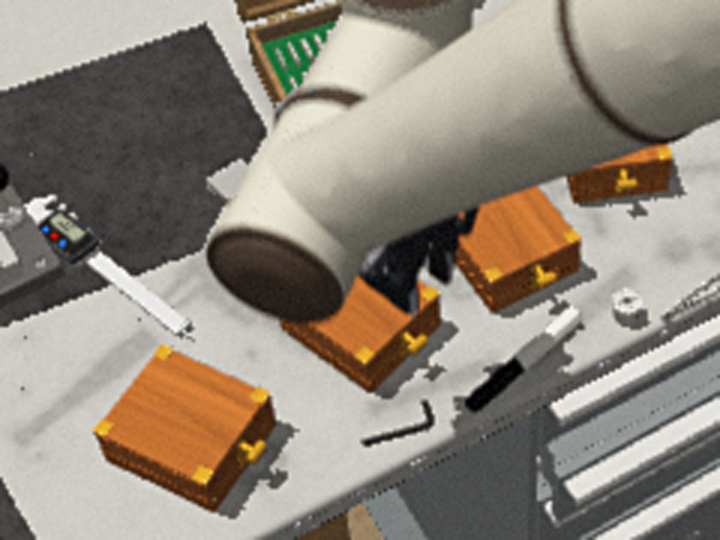

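Box 2 shut. Now box 1.

Emit:
send_rows([
  [-0.01,0.04,-0.005],
  [-0.02,0.08,-0.005],
  [-0.03,0.12,-0.005],
  [-0.037,0.16,-0.005],
  [-0.037,0.16,-0.005],
  [-0.037,0.16,-0.005],
  [-0.037,0.16,-0.005],
], yaw=[-4,-8,-11,-13.7,-13.7,-13.7,-13.7], fingers=[155,155,155,155,155,155,155])

```text
clock: 42.6
position: [401.7, 308.4, 107.0]
ee_rot: [-0.28, 0.96, 0.003, 0.014]
contact_force: [-0.5, -0.4, 0.1]
gripper_width: 33.4
```

```bash
python3 look.py w43
```

```text
[401.7 308.4 107. ] 122.56
brass [106, 107, 25, 31, 413] [118.5, 120.2] z50 [426.9 154. ] z40 [430.9 149. ]
brass [45, 123, 18, 21, 322] [53.8, 132.6] z50 [461.1 116.1] z40 [466.5 109.5]
brass [158, 147, 20, 22, 365] [167.2, 157.4] z50 [432.8 195.2] z40 [437. 192.]
brass [311, 195, 23, 28, 445] [322.1, 205.8] z50 [402.7 313.1] z40 [405.6 315.1]
brass [262, 222, 17, 17, 266] [270.2, 230.2] z50 [442.5 289.3] z40 [447.1 290.3]
brass [366, 223, 17, 17, 273] [373.8, 231.0] z50 [398.4 359.6] z40 [401.1 363.6]
brass [50, 242, 16, 16, 198] [57.9, 249.3] z50 [553.4 148.8] z40 [562.9 143.6]
brass [150, 263, 18, 15, 215] [158.2, 270.0] z50 [525.3 227.9] z40 [533.5 226.2]
brass [269, 325, 14, 12, 131] [275.9, 331.0] z50 [525.9 342.9] z40 [534.2 346.2]
brass [360, 327, 8, 10, 65] [363.6, 331.7] z50 [483.8 410.1] z40 [490.2 416.4]
```

View pics/w43.png

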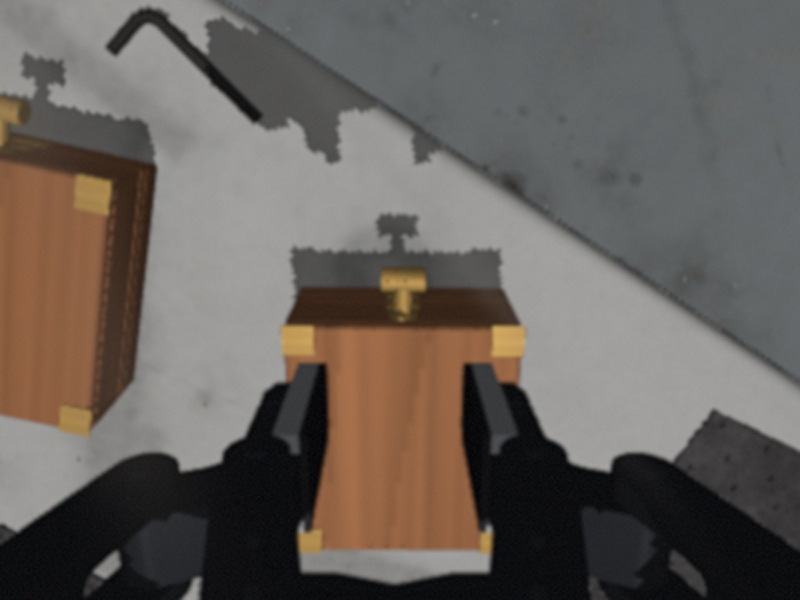

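```bash
python3 -c "
from h import *
c=cam('wrist');P=plane(c,[[321.5,200]],41)[0];print(P)
u=np.array([np.cos(np.radians(32.4)),np.sin(np.radians(32.4)),0]);T=P+1.2*u;T[2]=-7.5
go(T,122.4)"
```

```text
[401.44920219 311.47323351  41.        ]
delta m [0.0005 0.0033 0.1145] yaw 0.14 | at [401.7 308.1 107. ] head 122.54 t 42.65
```

Emit:
send_rows([
  [0.0,0.003,0.02],
  [0.0,0.003,0.045],
  [0.0,0.003,0.07],
  [0.0,0.003,0.095],
  [0.0,0.003,0.11],
  [0.0,0.003,0.114],
  [0.0,0.003,0.114],
  [0.0,0.003,0.114],
], yaw=[0.1,0.1,0.1,0.1,0.1,0.1,0.1,0.1], fingers=[160,160,160,160,160,160,190,205])

```text
clock: 43.45
position: [402.9, 312.7, -6.2]
ee_rot: [-0.279, 0.96, 0.004, 0.015]
contact_force: [-3.4, 1.5, -0.5]
gripper_width: 17.4
```

```bash
python3 -c "
from h import *
print(read_state()['contact_force'],read_state()['gripper_width'])
snap('wrist','w44',(200,150,440,330),3)"
```

```text
[-3.36373388  1.48451896 -0.52319727] 17.42410329125598
```

View pics/w44.png

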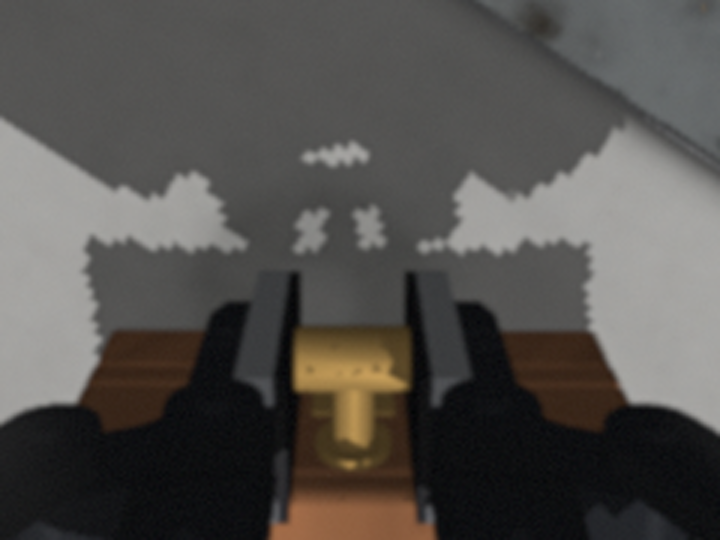

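```bash
cat > arc.py <<'E'
import sys
from h import *
st=read_state();M=R.from_quat(st['ee_rot']).as_matrix();print(M.round(3))
ang=np.radians(float(sys.argv[1]));u=np.array([np.cos(ang),np.sin(ang),0])
p0=np.arctan2(18,-126);r=np.hypot(18,126);a0=float(sys.argv[2])
X=lambda a:r*np.cos(p0-a);Z=lambda a:r*np.sin(p0-a)
for a in [float(x) for x in sys.argv[3:]]:
    D=u*(X(a)-X(a0))+np.array([0,0,Z(a)-Z(a0)]);print(a,(M.T@D/1000).round(4).tolist())
E
python3 arc.py 32.4 0 .125 .25 .375 .5 .625 .75 .875 1 1.125 1.25 1.375
```

```text
[[-0.844 -0.536  0.026]
 [-0.536  0.844  0.015]
 [-0.03  -0.001 -1.   ]]
0.125 [-0.0037, -0.0, -0.0155]
0.25 [-0.0093, -0.0, -0.0303]
0.375 [-0.0167, -0.0001, -0.0444]
0.5 [-0.0258, -0.0001, -0.0575]
0.625 [-0.0364, -0.0001, -0.0693]
0.75 [-0.0485, -0.0001, -0.0796]
0.875 [-0.0617, -0.0001, -0.0884]
1.0 [-0.076, -0.0002, -0.0955]
1.125 [-0.091, -0.0002, -0.1008]
1.25 [-0.1065, -0.0002, -0.1041]
1.375 [-0.1224, -0.0002, -0.1055]
```

Emit:
send_rows([
  [0,0,0],
  [-0.0037,0,-0.0155],
  [-0.0093,0,-0.0303],
  [-0.0167,0,-0.0444],
  [-0.0258,0,-0.0575],
  [-0.0364,0,-0.0693],
  [-0.0485,0,-0.0796],
  [-0.0617,0,-0.0884],
  [-0.076,0,-0.0955],
  [-0.091,0,-0.1008],
  [-0.1065,0,-0.1041],
  [-0.1224,0,-0.1055],
], yaw=[0,0,0,0,0,0,0,0,0,0,0,0], fingers=[225,225,225,225,225,225,225,225,225,225,225,225])

```text
clock: 44.7
position: [502.7, 375.7, 103.8]
ee_rot: [-0.279, 0.96, 0.003, 0.013]
contact_force: [-2.9, 0.9, -0.9]
gripper_width: 16.1
```

Emit:
send_rows([
  [-0.01,0,0],
  [-0.02,0,0],
  [-0.02,0,0],
  [-0.02,0,0],
  [-0.02,0,-0.02],
  [0.0,0,-0.05],
  [0.04,0,-0.05],
  [0.08,0,-0.05],
  [0.11,0,-0.05],
  [0.11,0,-0.05],
  [0.11,0,-0.05],
], yaw=[0,0,0,0,0,0,0,0,0,0,0], fingers=[225,225,170,130,110,90,90,90,90,90,90])

```text
clock: 45.8
position: [409.1, 316.6, 152.2]
ee_rot: [-0.279, 0.96, 0.004, 0.015]
contact_force: [-0.1, 1.0, 0.9]
gripper_width: 55.1
```

```bash
python3 -c "
from h import *
get_image('side')
st,im=snap('wrist','w45',(240,160,400,300),4.5);print(st['position'],read_state()['position'])"
```

```text
[409.57996642 316.95863944 151.93798241] [409.66890524 317.05960913 151.54875844]
```

View pics/w45.png

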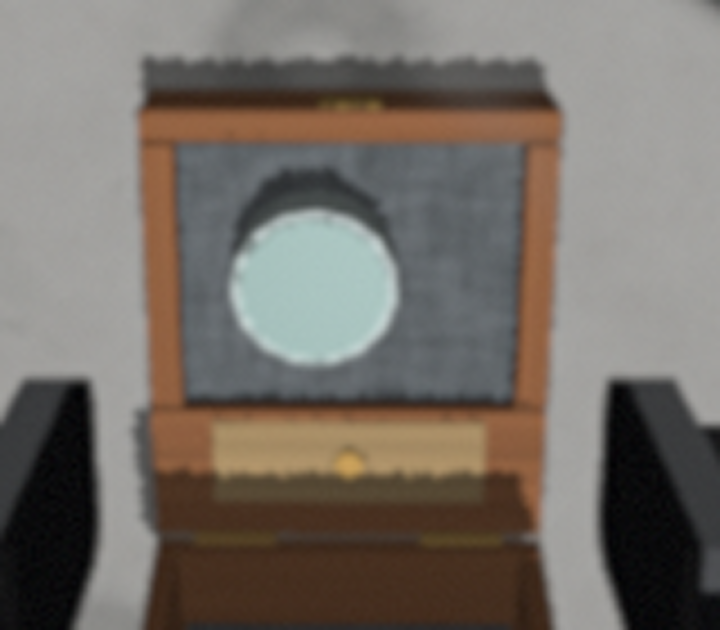

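```bash
python3 -c "
from h import *
st=read_state();c=cam('wrist',st)
e=plane(c,np.array([(229,287),(400,287),(314,209),(314,366)])/4.5+[240,160],31);print(np.linalg.norm(e[0]-e[1]),np.linalg.norm(e[2]-e[3]),e.mean(0))
P=e.mean(0)
go([P[0],P[1],30],122.4)"
```

```text
38.568607289536786 38.30591815171891 [452.20729132 334.77631021  31.        ]
delta m [-0.0418 -0.0077  0.1229] yaw -0.0 | at [409.7 317.1 151.5] head 122.4 t 45.9
```

Emit:
send_rows([
  [-0.02,-0.004,0.02],
  [-0.042,-0.0075,0.045],
  [-0.042,-0.0075,0.07],
  [-0.042,-0.0075,0.1],
  [-0.042,-0.0075,0.123],
  [-0.042,-0.0075,0.123],
  [-0.042,-0.0075,0.123],
], yaw=[0,0,0,0,0,0,0], fingers=[100,105,105,105,105,105,105])

```text
clock: 46.6
position: [453.2, 335.6, 29.7]
ee_rot: [-0.279, 0.96, 0.003, 0.015]
contact_force: [0.7, -0.2, 0.2]
gripper_width: 50.0
```

```bash
python3 -c "
from h import *
st,im=snap('wrist','w46',(200,150,440,330),3);c=cam('wrist',st)
print((proj(c,[452.2,334.8,31])-[200,150])*3)
go([452.2,334.8,-10],122.4)"
```

```text
[[353.30625896 242.48225172]]
delta m [ 0.0031 -0.0003  0.0406] yaw 0.01 | at [453.5 336.1  30.7] head 122.41 t 46.65
```

View pics/w46.png

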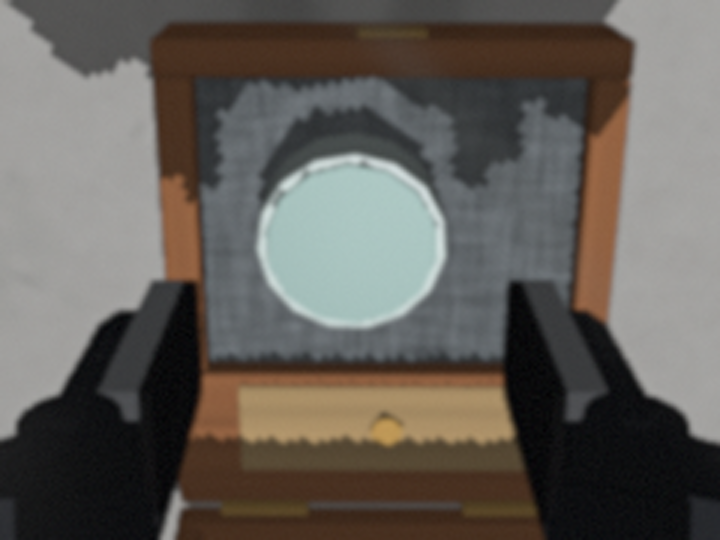

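Emit:
send_rows([
  [0.003,0,0.015],
  [0.003,0,0.03],
  [0.003,0,0.037],
  [0.003,0,0.0405],
  [0.003,0,0.0405],
  [0.003,0,0.0405],
  [0.003,0,0.0405],
  [0.003,0,0.0405],
], yaw=[0,0,0,0,0,0,0,0], fingers=[105,105,105,105,115,125,135,135])

```text
clock: 47.45
position: [452.3, 335.4, -9.4]
ee_rot: [-0.279, 0.96, 0.004, 0.016]
contact_force: [-0.0, -1.4, 0.0]
gripper_width: 40.4
```

```bash
python3 -c "
from h import *
print(read_state()['gripper_width'])
st,im=snap('wrist','w47',(200,150,440,330),3)"
```

```text
40.38436028671793
```

View pics/w47.png

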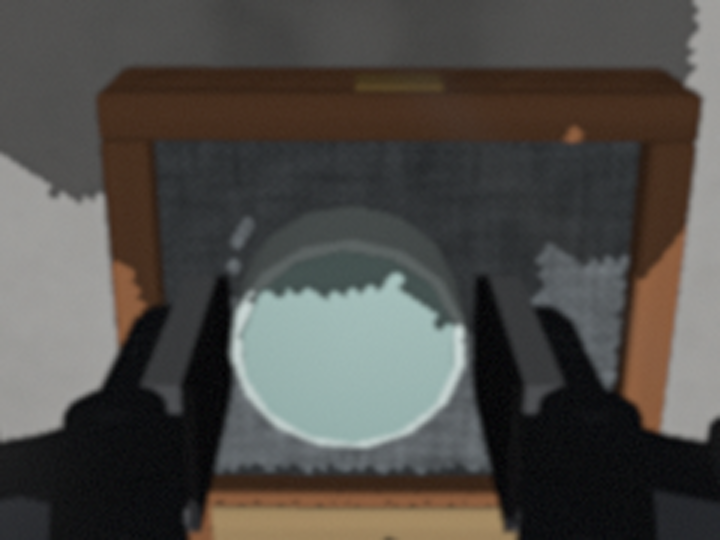

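Same state as before; close gently.

Emit:
send_rows([
  [0,0,0],
  [0,0,0],
  [0,0,0],
  [0,0,0],
  [0,0,0],
], yaw=[0,0,0,0,0], fingers=[139,141,142,144,144])

```text
clock: 48.0
position: [452.3, 335.2, -9.3]
ee_rot: [-0.279, 0.96, 0.004, 0.016]
contact_force: [-0.5, -1.1, 3.2]
gripper_width: 37.6
```

Emit:
send_rows([
  [0,0,0],
  [0,0,-0.005],
  [0,0,-0.012],
  [0,0,-0.02],
  [0,0,-0.02],
], yaw=[0,0,0,0,0], fingers=[145,145,145,145,145])

```text
clock: 48.5
position: [452.5, 335.9, 12.3]
ee_rot: [-0.279, 0.96, 0.005, 0.017]
contact_force: [-0.2, -0.2, -0.2]
gripper_width: 37.5
```

```bash
python3 -c "
from h import *
print(read_state()['gripper_width'])
st,im=snap('wrist','w48',(200,150,440,330),3)
go([412,-324.5,50],14)"
```

```text
37.4569178436801
delta m [ 0.3862 -0.5356 -0.0516] yaw 108.42 | at [452.1 335.5  11.7] head 122.42 t 48.55
```

View pics/w48.png

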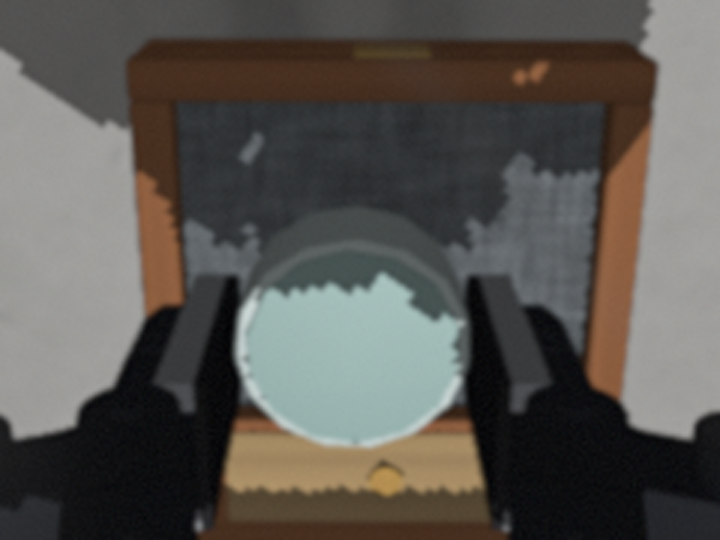

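Emit:
send_rows([
  [0,0,-0.018],
  [0.0,0.0,-0.036],
  [0.012,-0.017,-0.037],
  [0.035,-0.048,-0.038],
  [0.061,-0.084,-0.038],
  [0.087,-0.12,-0.039],
  [0.113,-0.156,-0.04],
  [0.139,-0.192,-0.041],
  [0.165,-0.228,-0.042],
  [0.191,-0.264,-0.043],
  [0.217,-0.3,-0.044],
  [0.243,-0.336,-0.045],
], yaw=[0,0,6,14,22,30,38,46,54,62,70,78], fingers=[145,145,145,145,145,145,145,145,145,145,145,145])

```text
clock: 49.75
position: [425.6, -80.7, 48.5]
ee_rot: [0.39, 0.921, 0.014, 0.01]
contact_force: [0.4, -0.4, 0.5]
gripper_width: 37.3
```

```bash
python3 -c "
from h import *
go([412,-324.5,45],14);print(read_state()['gripper_width'])"
```

```text
delta m [-0.1655 -0.1795 -0.0014] yaw 30.14 | at [425.6 -80.7  48.5] head 44.14 t 49.75
37.27384937371926
```

Emit:
send_rows([
  [-0.035,-0.038,0],
  [-0.068,-0.073,0],
  [-0.1,-0.108,0],
  [-0.132,-0.144,0],
  [-0.164,-0.18,0],
  [-0.164,-0.18,0],
  [-0.164,-0.18,0],
  [-0.164,-0.18,0],
], yaw=[6,12,18,24,30,30,30,30], fingers=[145,145,145,145,145,145,145,145])

```text
clock: 50.55
position: [410.3, -323.0, 43.3]
ee_rot: [0.614, 0.789, 0.016, 0.006]
contact_force: [0.8, -0.3, -0.3]
gripper_width: 36.8
```

```bash
python3 -c "
from h import *
st,im=snap('wrist','w49',(120,60,520,360),2)
go([413.5,-325.5,-17],14);print(read_state()['gripper_width'])"
```

```text
delta m [-0.0041  0.0002  0.0605] yaw 0.2 | at [ 410.5 -322.7   43.5] head 14.2 t 50.6
36.89347608472939
```

View pics/w49.png

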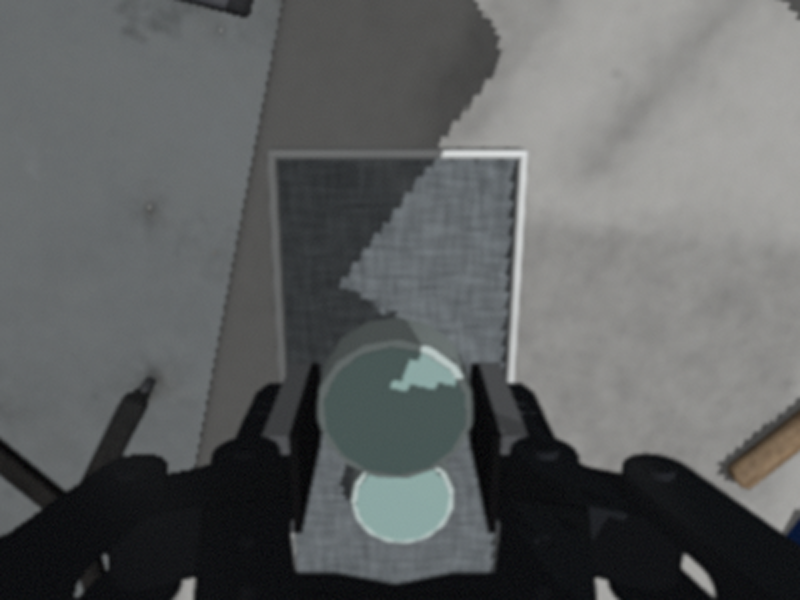

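Emit:
send_rows([
  [-0.001,0.002,0.015],
  [-0.001,0.002,0.03],
  [-0.001,0.002,0.045],
  [-0.001,0.002,0.055],
  [-0.001,0.002,0.06],
  [-0.001,0.002,0.061],
  [-0.001,0.002,0.061],
], yaw=[0,0,0,0,0,0,0], fingers=[145,145,145,145,145,145,145])

```text
clock: 51.3
position: [415.0, -321.9, -17.0]
ee_rot: [0.614, 0.789, 0.016, 0.006]
contact_force: [-0.6, 0.0, -0.9]
gripper_width: 37.1
```

Emit:
send_rows([
  [0,0,0.001],
  [0,0,0.001],
  [0,0,0.001],
], yaw=[0,0,0], fingers=[145,145,145])

```text
clock: 51.6
position: [415.4, -322.0, -17.4]
ee_rot: [0.614, 0.789, 0.017, 0.007]
contact_force: [0.3, 1.2, 2.8]
gripper_width: 37.3
```

Emit:
send_rows([
  [0,0,0],
  [0,0,0],
  [0,0,0],
  [0,0,-0.01],
  [0,0,-0.04],
  [0,0,-0.09],
  [0.02,0,-0.12],
  [0.02,0,-0.12],
], yaw=[0,0,0,0,0,0,0,0], fingers=[138,125,110,105,105,105,105,105])

```text
clock: 52.4
position: [409.0, -305.2, 108.2]
ee_rot: [0.613, 0.79, 0.018, 0.012]
contact_force: [0.3, -0.7, 0.6]
gripper_width: 50.4
```

```bash
python3 -c "
from h import *
st,im=snap('wrist','w50',(120,60,520,360),2)
u=np.array([np.cos(np.radians(32.4)),np.sin(np.radians(32.4))])
p=np.array([402.9,312.7])+u*166.2; print('pull1 open',p)
go([p[0]-10*u[0],p[1]-10*u[1],138],122.4)"
```

```text
pull1 open [543.22730122 401.75441333]
delta m [ 0.6483  0.2973 -0.0164] yaw -108.09 | at [ 407.9 -304.9  105.8] head 14.31 t 52.45
```

View pics/w50.png

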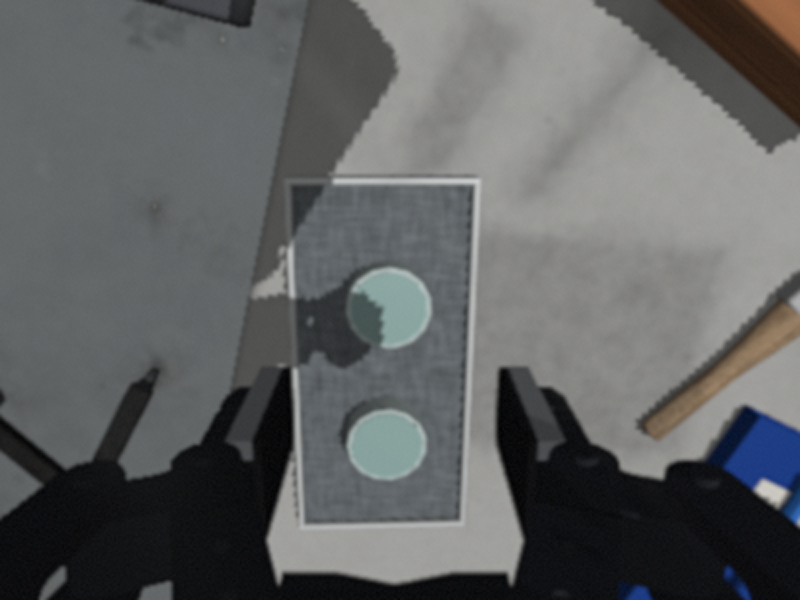

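Emit:
send_rows([
  [0.018,0.008,-0.02],
  [0.055,0.025,-0.03],
  [0.095,0.044,-0.03],
  [0.135,0.062,-0.03],
  [0.175,0.08,-0.029],
  [0.215,0.099,-0.028],
  [0.255,0.117,-0.027],
  [0.295,0.135,-0.026],
  [0.335,0.154,-0.025],
  [0.375,0.172,-0.024],
  [0.415,0.19,-0.023],
  [0.45,0.206,-0.022],
], yaw=[-6,-14,-22,-30,-38,-46,-54,-62,-70,-78,-86,-94], fingers=[120,140,155,155,155,155,155,155,155,155,155,155])

```text
clock: 53.65
position: [494.8, 183.3, 137.7]
ee_rot: [-0.162, 0.987, 0.004, 0.019]
contact_force: [0.8, -0.4, -0.2]
gripper_width: 33.5
```

```bash
python3 -c "
from h import *
go([543.2,401.8,138],122.4)"
```

```text
delta m [-0.1158  0.1915  0.0046] yaw -13.71 | at [494.8 183.3 137.7] head 108.69 t 53.65
```

Emit:
send_rows([
  [-0.02,0.035,0],
  [-0.043,0.072,0.001],
  [-0.066,0.11,0.002],
  [-0.09,0.15,0.003],
  [-0.116,0.191,0.004],
  [-0.116,0.191,0.004],
  [-0.116,0.191,0.004],
  [-0.116,0.191,0.004],
], yaw=[-3,-6,-9,-12,-13.7,-13.7,-13.7,-13.7], fingers=[155,155,155,155,155,155,155,155])

```text
clock: 54.45
position: [543.1, 400.1, 137.6]
ee_rot: [-0.279, 0.96, 0.001, 0.018]
contact_force: [-0.1, 0.2, 0.2]
gripper_width: 33.6
```

```bash
python3 -c "
from h import *
go([543.2,401.8,97],122.4)
snap('wrist','w51',(200,150,440,330),3)"
```

```text
delta m [0.0004 0.0017 0.0406] yaw -0.06 | at [543.1 400.1 137.6] head 122.34 t 54.45
```

View pics/w51.png

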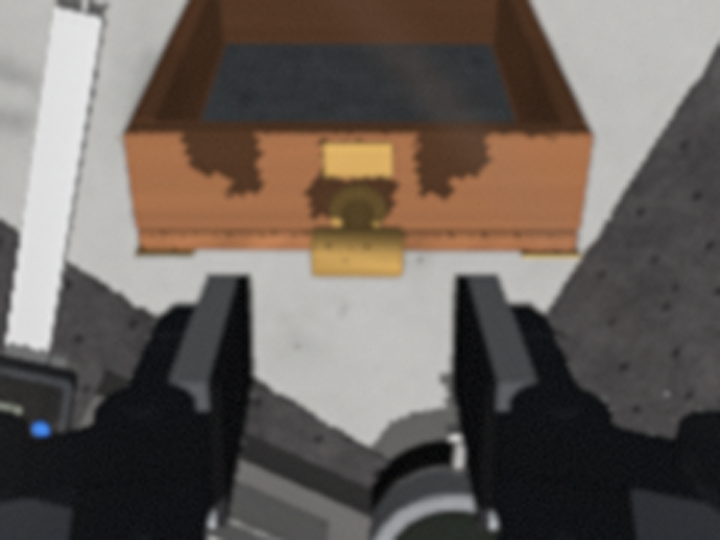

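Emit:
send_rows([
  [0.001,0.0015,0.015],
  [0.001,0.0015,0.03],
  [0.001,0.0015,0.04],
  [0.001,0.0015,0.04],
  [0.001,0.0015,0.04],
  [0.001,0.0015,0.04],
  [0.001,0.0015,0.04],
], yaw=[0,0,0,0,0,0,0], fingers=[155,155,155,155,190,220,220])

```text
clock: 55.2
position: [543.4, 401.2, 99.3]
ee_rot: [-0.278, 0.96, 0.002, 0.019]
contact_force: [0.1, -1.0, 0.8]
gripper_width: 15.6
```

```bash
python3 -c "
from h import *
snap('wrist','w52',(200,150,440,330),3)"
python3 arc.py 32.4 1.75 1.625 1.5 1.375 1.25 1.125 1 .875 .75 .625 .5 .375 .25
```

```text
[[-0.844 -0.535  0.035]
 [-0.535  0.845  0.014]
 [-0.037 -0.007 -0.999]]
1.625 [0.0152, -0.0, -0.0046]
1.5 [0.0309, -0.0001, -0.0073]
1.375 [0.0468, -0.0001, -0.0081]
1.25 [0.0626, -0.0001, -0.0068]
1.125 [0.0782, -0.0001, -0.0036]
1.0 [0.0932, -0.0001, 0.0015]
0.875 [0.1075, -0.0, 0.0085]
0.75 [0.1208, -0.0, 0.0172]
0.625 [0.1329, 0.0001, 0.0275]
0.5 [0.1437, 0.0001, 0.0392]
0.375 [0.1529, 0.0002, 0.0522]
0.25 [0.1604, 0.0003, 0.0662]
```

View pics/w52.png

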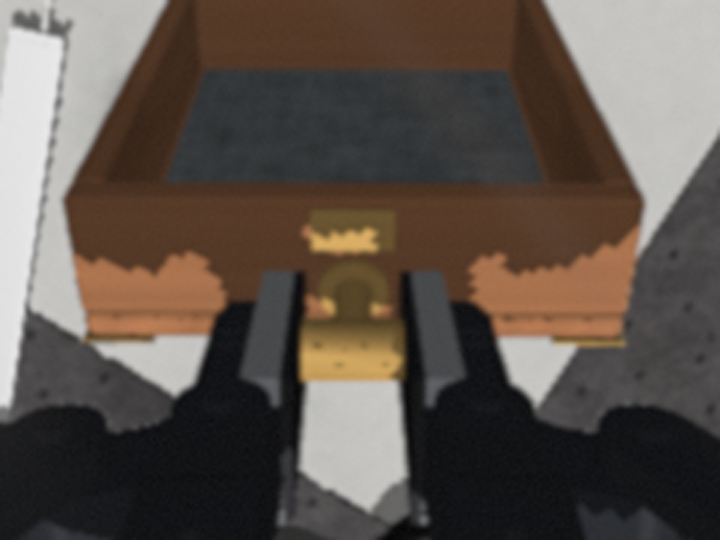

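Emit:
send_rows([
  [0.0152,0,-0.0046],
  [0.0309,0,-0.0073],
  [0.0468,0,-0.0081],
  [0.0626,0,-0.0068],
  [0.0782,0,-0.0036],
  [0.0932,0,0.0015],
  [0.1075,0,0.0085],
  [0.1208,0,0.0172],
  [0.1329,0,0.0275],
  [0.1437,0,0.0392],
  [0.1529,0,0.0522],
  [0.1604,0,0.0662],
], yaw=[0,0,0,0,0,0,0,0,0,0,0,0], fingers=[225,225,225,225,225,225,225,225,225,225,225,225])

```text
clock: 56.45
position: [408.2, 315.7, 27.9]
ee_rot: [-0.278, 0.96, 0.002, 0.018]
contact_force: [-8.6, -0.5, 7.4]
gripper_width: 15.8
```

Emit:
send_rows([
  [0.0,0,0.0],
  [0.0,0,0.0],
  [0.005,0,-0.01],
  [0.005,0,-0.05],
  [0.005,0,-0.1],
  [0.005,0,-0.13],
], yaw=[0,0,0,0,0,0], fingers=[180,140,120,110,100,100])

```text
clock: 57.05
position: [401.0, 312.5, 162.8]
ee_rot: [-0.278, 0.96, 0.004, 0.021]
contact_force: [0.7, 1.1, -0.4]
gripper_width: 52.0
```

```bash
python3 -c "
from h import *
snap('scene','c53',(150,130,390,310),3)
snap('side','s53',(200,110,400,400),2)
print(read_state()['position'])
go([440,-240,170],40)"
```

```text
[402.15312771 314.03503351 164.38507363]
delta m [ 0.2639 -0.4884 -0.0175] yaw 82.34 | at [402.2 314.  164.4] head 122.34 t 57.15
```

View pics/c53.png

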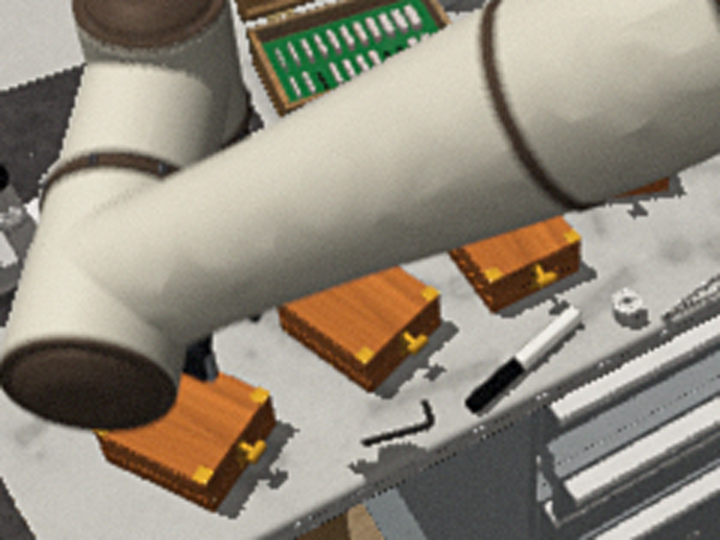

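View pics/s53.png

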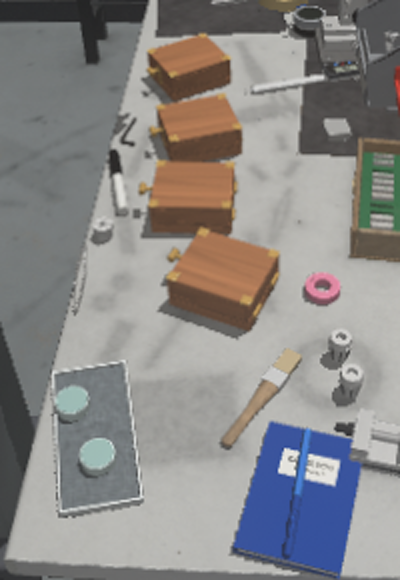

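Emit:
send_rows([
  [0.02,-0.037,-0.002],
  [0.043,-0.079,-0.003],
  [0.066,-0.122,-0.005],
  [0.089,-0.165,-0.006],
  [0.112,-0.207,-0.008],
  [0.135,-0.25,-0.009],
  [0.158,-0.293,-0.01],
  [0.181,-0.335,-0.012],
  [0.204,-0.378,-0.014],
  [0.227,-0.42,-0.015],
  [0.25,-0.463,-0.016],
  [0.264,-0.488,-0.017],
], yaw=[5,12,19,26,33,40,47,54,61,68,75,82], fingers=[100,100,100,100,100,100,100,100,100,100,100,100])

```text
clock: 58.35
position: [439.5, -242.9, 169.6]
ee_rot: [0.423, 0.906, 0.02, 0.014]
contact_force: [-0.8, 1.1, 0.9]
gripper_width: 52.1
```

```bash
python3 -c "
from h import *
go([410,-290,120],14)"
```

```text
delta m [-0.0168 -0.0551  0.0472] yaw 25.9 | at [ 439.5 -242.9  169.6] head 39.9 t 58.35
```

Emit:
send_rows([
  [-0.006,-0.02,0.015],
  [-0.012,-0.04,0.03],
  [-0.017,-0.055,0.047],
  [-0.017,-0.055,0.047],
  [-0.017,-0.055,0.047],
  [-0.017,-0.055,0.047],
], yaw=[8,16,24,26,26,26], fingers=[100,100,100,100,100,100])

```text
clock: 58.95
position: [410.5, -290.2, 120.6]
ee_rot: [0.616, 0.787, 0.023, 0.01]
contact_force: [0.5, 0.4, -0.4]
gripper_width: 51.6
```

```bash
cat > tray.py <<'E'
import sys
from h import *
get_image('side')
st,im=snap('wrist',sys.argv[1],(120,60,520,360),2);c=cam('wrist',st);print(st['position'],read_state()['position'])
hs=cv2.cvtColor(im,cv2.COLOR_BGR2HSV)
m=cv2.inRange(hs,(70,18,60),(100,120,255));m=cv2.morphologyEx(m,cv2.MORPH_OPEN,np.ones((3,3)))
k,l,s,ce=cv2.connectedComponentsWithStats(m)
C=np.array([421.8,-355.3]);L=np.array([.242,-.970]);S=np.array([.970,.242])
for i in range(1,k):
    if s[i,4]>200:
        P=plane(c,[ce[i]],22)[0];d=P[:2]-C;print(s[i].tolist(),ce[i].round(1),P.round(1),'L',round(d@L,1),'S',round(d@S,1))
E
python3 tray.py w54
```

```text
[ 410.62624735 -290.06253369  120.75715792] [ 410.68260601 -289.96689688  120.76617465]
[264, 204, 38, 37, 1149] [282.5 222. ] [ 391.8 -323.9   22. ] L -37.7 S -21.5
[289, 274, 39, 34, 998] [307.7 290.2] [ 431.3 -388.8   22. ] L 34.8 S 1.1
```

View pics/w54.png

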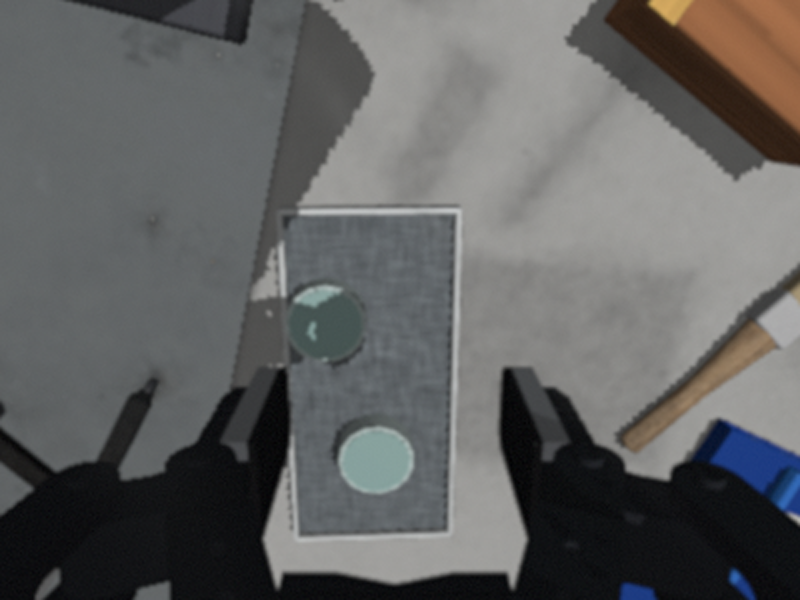

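```bash
cat >> h.py <<'E'
def gotip(P,head,off=33):
    st=read_state();M=R.from_quat(st['ee_rot']).as_matrix();print('toolz',M[:,2].round(3))
    go(np.array(P)+off*M[:,2],head)
E
python3 -c "
from h import *
gotip([392.3,-323.5,75],104)"
```

```text
toolz [ 0.044  0.024 -0.999]
delta m [-0.0287 -0.0281  0.0771] yaw -90.07 | at [ 410.7 -290.   120.8] head 13.93 t 59.05
```

Emit:
send_rows([
  [-0.004,-0.004,0],
  [-0.008,-0.008,0],
  [-0.012,-0.012,0],
  [-0.016,-0.016,0],
  [-0.02,-0.02,0],
  [-0.024,-0.024,0.01],
  [-0.0287,-0.028,0.02],
  [-0.0287,-0.028,0.03],
  [-0.0287,-0.028,0.045],
  [-0.0287,-0.028,0.06],
  [-0.0287,-0.028,0.077],
  [-0.0287,-0.028,0.077],
], yaw=[-8,-16,-24,-32,-40,-48,-56,-64,-72,-80,-88,-90], fingers=[105,105,105,105,105,105,105,105,105,105,105,105])

```text
clock: 60.25
position: [392.9, -321.7, 40.5]
ee_rot: [-0.123, 0.992, 0.01, 0.022]
contact_force: [-0.1, 0.1, 0.4]
gripper_width: 50.1
```

Emit:
send_rows([
  [0,0,0],
  [0,0,0],
], yaw=[0,0], fingers=[105,105])

```text
clock: 60.45
position: [393.3, -321.5, 40.7]
ee_rot: [-0.123, 0.992, 0.01, 0.022]
contact_force: [0.7, -0.7, 0.3]
gripper_width: 50.6
```

```bash
python3 tray.py w55; python3 -c "
from h import *
gotip([392.3,-323.5,14],104)"
```

```text
[ 393.39837176 -321.66218894   40.90820076] [ 393.42190053 -321.70966126   40.98399913]
[288, 191, 53, 50, 2119] [314.2 215.9] [ 391.4 -324.1   22. ] L -37.6 S -22.0
[181, 224, 53, 49, 1981] [206.7 247.7] [ 431.4 -389.3   22. ] L 35.3 S 1.1
toolz [ 0.042  0.025 -0.999]
delta m [ 0.0028 -0.0018  0.0599] yaw 0.18 | at [ 393.4 -321.7   41. ] head 104.18 t 60.55
```

View pics/w55.png

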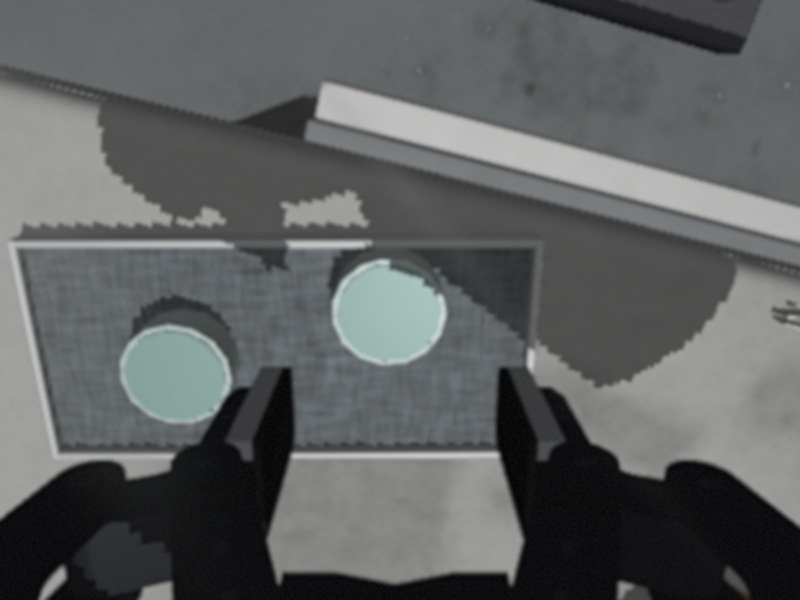

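```bash
python3 -c "
from h import *
im=cv2.imread('pics/w55_raw.png');c=cam('wrist')
hs=cv2.cvtColor(im,cv2.COLOR_BGR2HSV)
g=cv2.inRange(hs,(65,12,60),(105,120,255))
n,l,s,ce=cv2.connectedComponentsWithStats(g)
for i in range(1,n):
  if s[i,4]>800:
    k=max(cv2.findContours((l==i).astype('uint8'),cv2.RETR_EXTERNAL,cv2.CHAIN_APPROX_NONE)[0],key=cv2.contourArea)
    P=plane(c,k.reshape(-1,2),22)[:,:2].astype('float32');print(s[i],cv2.fitEllipse(cv2.convexHull(P)))
cv2.imwrite('pics/z7.png',cv2.resize(im[160:300,160:400],None,fx=3.3,fy=3.3,interpolation=cv2.INTER_CUBIC))
snap('side','s56',(210,280,300,380),6)"
```

```text
[  0   0  45  80 997] ((326.2970886230469, -507.1046447753906), (29.404226303100586, 48.44572830200195), 79.98097229003906)
[   65     0   341   130 19060] ((304.5341491699219, -358.3236389160156), (70.55656433105469, 306.9763488769531), 9.974808692932129)
[  11   20   65   60 1299] ((330.9661865234375, -494.0644836425781), (28.10099220275879, 39.03262710571289), 38.020103454589844)
[ 556   34   84  113 2294] ((275.4715270996094, -177.08265686035156), (50.391517639160156, 66.88943481445312), 100.7519302368164)
[   0   56   75   90 1356] ((360.0315856933594, -490.5496826171875), (32.24506759643555, 85.1157455444336), 45.97849655151367)
[ 476   57   90   94 1908] ((296.1781311035156, -220.25405883789062), (46.73240280151367, 61.71723937988281), 76.45989227294922)
[   0  125   63  125 3274] ((420.2659912109375, -509.3628845214844), (45.162376403808594, 93.76678466796875), 72.2149658203125)
[  132   184   252   100 20466] ((415.96136474609375, -358.32373046875), (119.19377136230469, 173.37030029296875), 14.344086647033691)
```

View pics/z7.png

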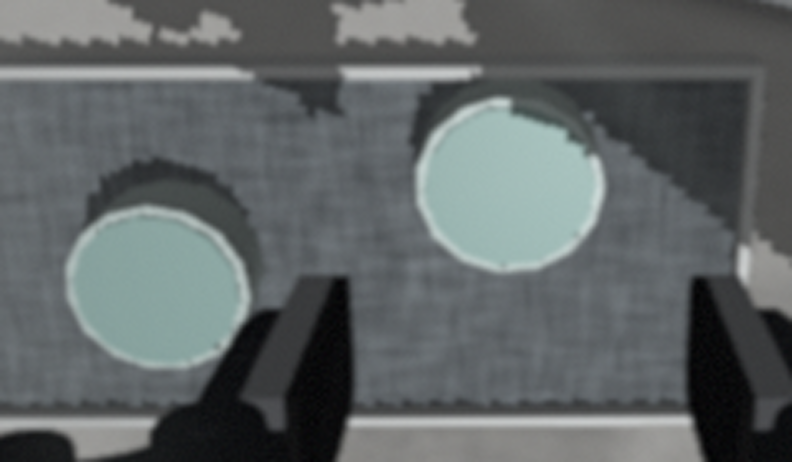

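View pics/s56.png

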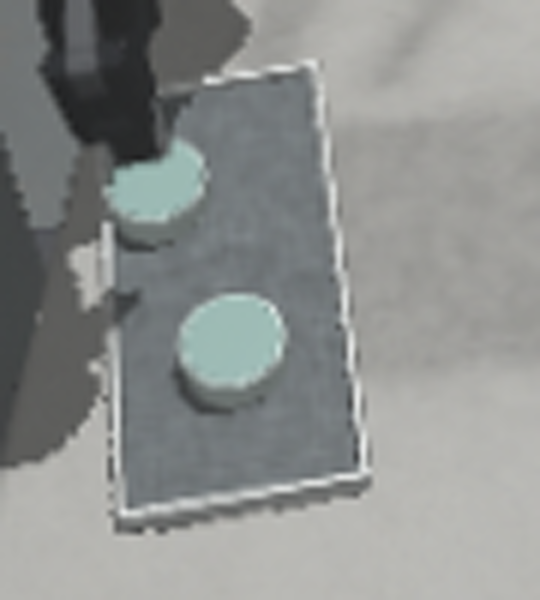

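Emit:
send_rows([
  [0.003,-0.002,0.015],
  [0.003,-0.002,0.03],
  [0.003,-0.002,0.045],
  [0.003,-0.002,0.055],
  [0.003,-0.002,0.058],
  [0.003,-0.002,0.058],
  [0.003,-0.002,0.058],
  [0.003,-0.002,0.058],
], yaw=[0,0,0,0,0,0,0,0], fingers=[105,105,105,105,105,115,125,132])

```text
clock: 61.4
position: [393.9, -323.2, -16.4]
ee_rot: [-0.123, 0.992, 0.009, 0.023]
contact_force: [0.2, -0.5, -0.4]
gripper_width: 41.5
```

```bash
python3 -c "
from h import *
print(read_state()['gripper_width'])
st,im=snap('wrist','w57',(200,150,440,330),3)"
```

```text
41.476631245482835
```

View pics/w57.png

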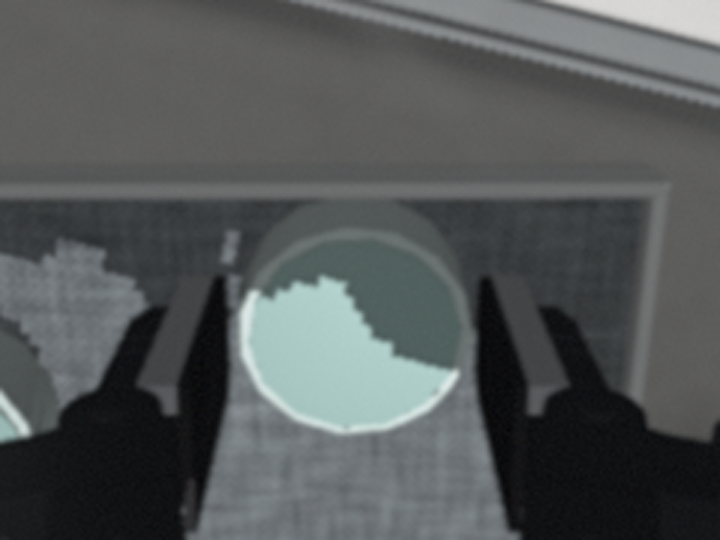

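Emit:
send_rows([
  [0,0,0],
  [0,0,0],
  [0,0,0],
  [0,0,0],
  [0,0,0],
  [0,0,0],
], yaw=[0,0,0,0,0,0], fingers=[138,140,142,144,145,145])

```text
clock: 62.05
position: [393.9, -323.2, -16.1]
ee_rot: [-0.123, 0.992, 0.009, 0.023]
contact_force: [0.4, 1.5, 5.2]
gripper_width: 37.0
```

Emit:
send_rows([
  [0,0,-0.003],
  [0,0,-0.006],
  [-0.01,0,-0.006],
  [-0.02,0,-0.006],
  [-0.02,0,-0.006],
  [-0.02,0,-0.006],
], yaw=[0,0,0,0,0,0], fingers=[145,145,145,145,145,145])

```text
clock: 62.65
position: [413.3, -318.1, -9.4]
ee_rot: [-0.124, 0.992, 0.01, 0.023]
contact_force: [-0.8, -0.3, -0.1]
gripper_width: 36.8
```

```bash
python3 -c "
from h import *
print(read_state()['gripper_width'])
st,im=snap('wrist','w58',(200,150,440,330),3)"
```

```text
36.82644358044329
```

View pics/w58.png

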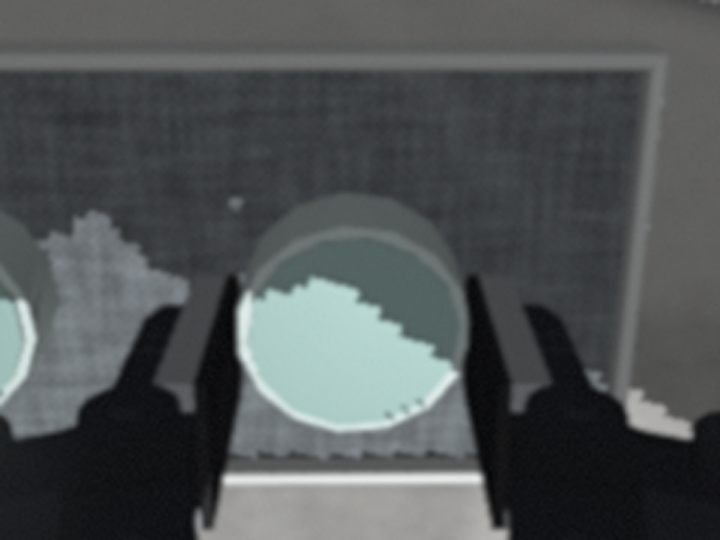

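Emit:
send_rows([
  [0,0,0.004],
  [0,0,0.0065],
  [0,0,0.0065],
  [0,0,0.0065],
], yaw=[0,0,0,0], fingers=[145,145,145,145])

```text
clock: 63.1
position: [412.7, -317.9, -16.1]
ee_rot: [-0.123, 0.992, 0.01, 0.022]
contact_force: [-1.2, 0.7, 2.0]
gripper_width: 37.3
```

Emit:
send_rows([
  [0,0,0],
  [0,0,0],
  [0,0,0],
  [0,0,-0.02],
  [0,0,-0.06],
  [0,0,-0.1],
  [0.03,0,-0.13],
  [0.06,0,-0.15],
  [0.06,0,-0.15],
  [0.06,0,-0.15],
], yaw=[0,0,0,0,0,0,0,0,0,0], fingers=[138,125,110,105,105,105,105,105,105,105])

```text
clock: 64.1
position: [348.1, -336.5, 131.5]
ee_rot: [-0.123, 0.992, 0.009, 0.023]
contact_force: [0.8, -0.1, -0.3]
gripper_width: 50.6
```

```bash
python3 tray.py w59; python3 -c "
from h import *
snap('side','s59',(200,110,400,400),2)
snap('scene','c59',(170,100,390,300),3)"
```

```text
[ 348.33561459 -336.23266268  130.81036449] [ 348.46513349 -336.05275698  130.36084716]
[300, 228, 36, 34, 944] [317.3 244.4] [ 410.9 -318.7   22. ] L -38.1 S -1.7
[225, 231, 36, 27, 631] [240.8 242.8] [ 427.3 -393.1   22. ] L 38.0 S -3.8
```

View pics/w59.png

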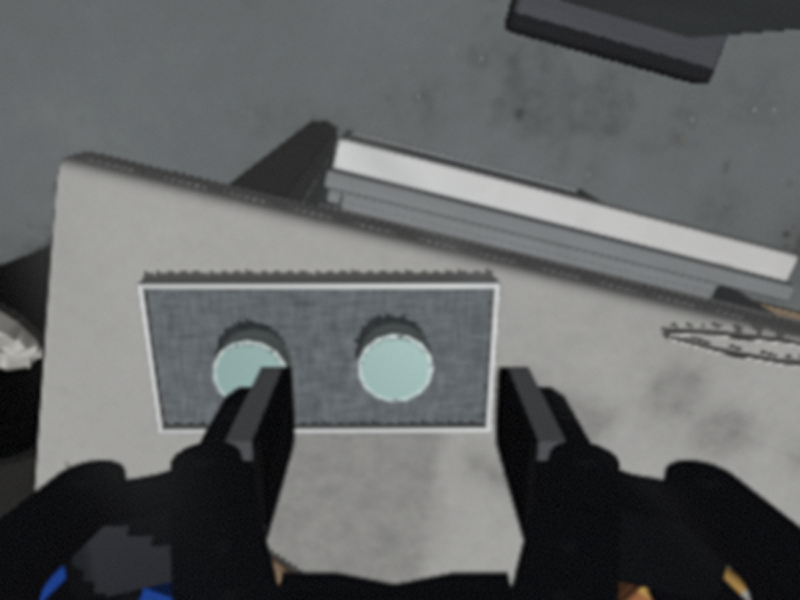

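View pics/s59.png

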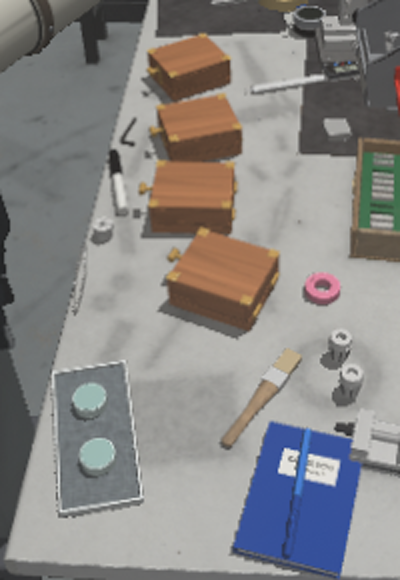

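View pics/c59.png

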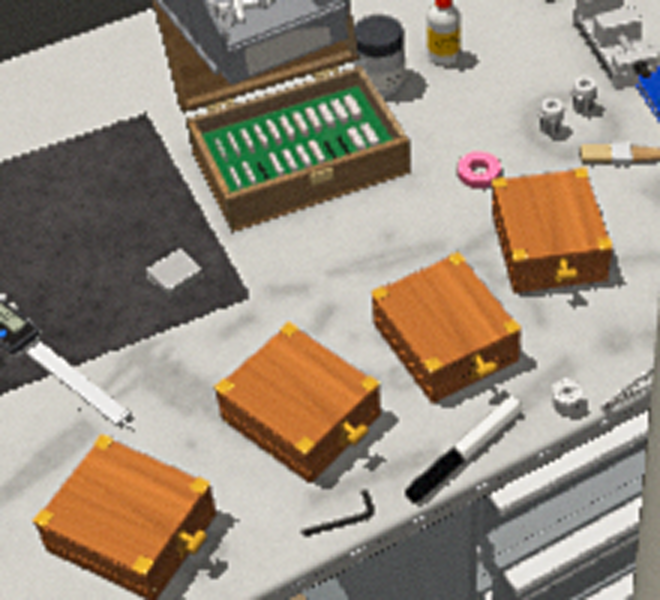

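Run:
```python
from h import *
for n,raw,regs in(('scene','c59',[(180,245,245,300),(240,205,300,260),(290,180,345,235),(330,155,380,200)]),('side','s59',[(272,125,318,163),(275,155,325,195),(270,188,320,232),(282,222,342,278)])):
    a=cv2.imread(f'pics/{n}0.png').astype(float);b=cv2.imread(f'pics/{raw}_raw.png').astype(float)
    for x0,y0,x1,y1 in regs:
        d=np.abs(a-b)[y0:y1,x0:x1].max(2);print(n,(d>50).sum(),round(d.mean(),1))
st=read_state();print(st['clock'],st['contact_force'].round(1),st['joint_vel'].round(3),st['position'])
job_done()
```

```text
scene 0 9.4
scene 0 9.4
scene 0 9.4
scene 0 9.4
side 0 1.4
side 0 1.6
side 0 1.6
side 0 1.6
64.3 [ 0.5  0.2 -0.4] [ 0.002  0.002  0.003  0.    -0.002  0.001] [ 348.59111928 -335.92176802  130.01631353]
the job is handed in; nothing more can be done
```

I handed the job in at 64.3 s; no verdict came back. My last checks showed every end condition met.

- **Boxes:** I opened all four, one at a time (4, 3, 2, 1), and shut each before opening the next. Box 4 was empty, box 3 held the loupe, and boxes 2 and 1 each held one glass flat.
- **Ring and loupe:** The steel ring went into box 4, where the camera showed it flat in the well before I closed the lid. I never touched the loupe.
- **Flats:** Both lie on the felt about 75 mm apart, near the tray's long centre line. After box 1 was shut I found its flat had slid about 20 mm over against the tray rim. It still looked flat and within limits, but I regripped it and moved it back to the middle.
- **Lids and robot:** Both fixed cameras matched the starting pictures at all four boxes, with no changed pixels, so all lids are shut. The gripper was clear of everything with no load on it.

Two things disagreed or stayed unmeasured:

- **Finger tips:** They sit about 33 mm short of the reported TCP. My first tries at the box 4 pull closed above it, so I set my heights from touching the bench.
- **Grip on the glass:** I could not read finger force directly. I closed only about 4 counts past contact, which I estimate at 15–25 N per finger, so at most about 50 N against the 70 N limit.

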